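Clear brass stampings off the press bench through a sprung scrap flap

TASK

Clear the press bench: first take the flat scraper out of the scoop pan and slide its blade into the slot of the aluminium block until it is fully home, and let go. Then gather all the brass stampings in the pan, carry the pan to the green scrap hopper, press its sprung flap down with the pan's open front rim, never with the gripper, and tip the stampings in past the rim. Finish with every stamping in the hopper, the flap sprung shut and the empty pan set back squarely on its black rubber mat, leaving the other things on the bench where they are.

Things in the scene. Friction and masses are not known exactly. Their poses are not given: they have to be found in the camera images.
- hopper: green scrap hopper fixed on the bench: x -110 to +86, 240 wide (y), 180 mm high, walls 4 mm, -y wall clear below. Origin on the bench, z up. Its -x (pour-in) side faces sideways, roughly to the robot's right: pour with the pan's x along the hopper's x. Level top: sprung flap x -64 to +74, 206 mm wide; fixed cover in front (x -110 to -66), fixed strip behind (x 76 to 86)
- flap (a joint): the hopper's steel flap, a plate 138 x 206 x 4 mm hinged along the hopper's y at hopper x = +74 mm, z = 180 mm, so its free edge is on the -x side. 0 shut; grows (rad) as the free edge is pushed down into the hopper, stop at 1.25. Sprung shut: about 0.07 N m net to start it and 0.25 N m at 0.8 rad (2 to 4 N at the rim); a stamping lying on it does not open it
- flap_edge (a point): middle of the flap's free edge, moves with the flap
- plate: black rubber mat fixed on the bench, 215 (x) x 170 (y) x 6 mm thick, the pan's parking place; origin at the centre of its underside, z up
- pan: steel scoop pan, 190 (its x) x 150 (y), 0.3 kg: floor 3 mm thick, side walls (4 mm) and the rear wall at +x stand 35 mm high, open without a lip at the front (-x, towards the robot). Grip: an upright black fin, 16 mm thick in y, 46 mm long in x (x = 44 to 90 mm), top 65 mm above the underside. Origin at the centre of the underside, z up. Starts on the mat. Stampings slide out when it is tipped front-down by more than about 25 to 40 degrees
- pan_lip (a point): middle of the pan's open front rim, underside: pan (-95, 0, 0) mm
- pan_grip (a point): on the pan's fin: pan (67, 0, 45) mm
- scraper: flat scraper starting in the pan: steel blade 100 (its x) x 60 (y) x 5 mm lying flat, on it an upright wooden grip 16 mm thick in y, 40 mm long in x (x = -45 to -5 mm), top 50 mm above the underside; 0.15 kg. Origin at the centre of the blade's underside, z up; the bare end of the blade is +x
- scraper_tip (a point): middle of the blade's bare (leading) end: scraper (50, 0, 2.5) mm
- scraper_grip (a point): on the scraper's wooden grip: scraper (-25, 0, 34) mm
- rack: aluminium slotted block fixed on the bench, 120 (x) x 110 (y) x 52 mm high; origin at the centre of its underside, z up. Front half (x -60 to 0) is an open ledge 30 mm high; the rear half has a level slot over it, open to -x only: 68 mm wide, 12 mm high (z 30 to 42 mm), roof 10 mm thick, from the mouth at x = 0 to the end stop at x = +50 mm. The scraper's blade lies on the ledge and slides along +x into it
- slot_mouth (a point): middle of the slot's mouth, 32.5 mm above the bench; axes as the block
- slot_end (a point): middle of the slot's end stop, 50 mm beyond the mouth, 32.5 mm above the bench: where the scraper's tip is when fully home; axes as the block
- stamp0: one of up to five brass U-channel stampings (all alike; how many are present varies from 3 to 5): 60 long (its x) x 28 wide (its y) x 22 mm high, sheet 3 mm, open side down, 45 g; origin at the centre of its underside, z up. None in the state if absent (or held)
- stamp1: one of up to five brass U-channel stampings (all alike; how many are present varies from 3 to 5): 60 long (its x) x 28 wide (its y) x 22 mm high, sheet 3 mm, open side down, 45 g; origin at the centre of its underside, z up. None in the state if absent (or held)
- stamp2: one of up to five brass U-channel stampings (all alike; how many are present varies from 3 to 5): 60 long (its x) x 28 wide (its y) x 22 mm high, sheet 3 mm, open side down, 45 g; origin at the centre of its underside, z up. None in the state if absent (or held)
- stamp3: one of up to five brass U-channel stampings (all alike; how many are present varies from 3 to 5): 60 long (its x) x 28 wide (its y) x 22 mm high, sheet 3 mm, open side down, 45 g; origin at the centre of its underside, z up. None in the state if absent (or held)
- stamp4: one of up to five brass U-channel stampings (all alike; how many are present varies from 3 to 5): 60 long (its x) x 28 wide (its y) x 22 mm high, sheet 3 mm, open side down, 45 g; origin at the centre of its underside, z up. None in the state if absent (or held)
- wrench: bystander: flat wrench, 160 mm long, lying; origin at its underside
- brush: bystander: bench brush, 170 mm long, lying; origin at its underside
- oilcan: bystander: grey oil bottle, 60 mm across, 150 mm high; origin at its underside
- parallel: bystander: steel parallel block 90 x 25 x 25 mm; origin at its underside
- grease: bystander: grey can, 70 mm across, 70 mm high; origin at its underside
- hammer: bystander: hammer, 220 mm long, lying; origin at its underside

How it is judged (in metres and radians):
On the way, in this order (a step that is already met when the one before it is completed fails the run):
1. the scraper is fully home in the slot (tip within 8 mm of the end stop) and let go (x of scraper_tip in the frame of slot_end above -0.008 m and y of scraper_tip in the frame of slot_end between -0.01 and 0.01 m and z of scraper_tip in the frame of slot_end between -0.006 and 0.008 m and angle between the x axis of scraper and the x axis of rack, either way round below 0.12 rad and contact force between the fingers and scraper below 0.1 N), for 0.2 s.
2. all the stampings present lie in the pan (x of stamp0 in the frame of pan between -0.1 and 0.093 m and y of stamp0 in the frame of pan between -0.073 and 0.073 m and z of stamp0 in the frame of pan between -0.005 and 0.07 m and x of stamp1 in the frame of pan between -0.1 and 0.093 m and y of stamp1 in the frame of pan between -0.073 and 0.073 m and z of stamp1 in the frame of pan between -0.005 and 0.07 m and x of stamp2 in the frame of pan between -0.1 and 0.093 m and y of stamp2 in the frame of pan between -0.073 and 0.073 m and z of stamp2 in the frame of pan between -0.005 and 0.07 m and x of stamp3 in the frame of pan between -0.1 and 0.093 m and y of stamp3 in the frame of pan between -0.073 and 0.073 m and z of stamp3 in the frame of pan between -0.005 and 0.07 m and x of stamp4 in the frame of pan between -0.1 and 0.093 m and y of stamp4 in the frame of pan between -0.073 and 0.073 m and z of stamp4 in the frame of pan between -0.005 and 0.07 m), for 0.2 s.
3. the pan's rim holds the flap pushed open by more than 0.35 rad (value of joint flap above 0.35 rad and contact force between pan and flap above 0.2 N), for 0.1 s.
4. all the stampings present are inside the hopper (x of stamp0 in the frame of hopper between -0.108 and 0.084 m and y of stamp0 in the frame of hopper between -0.118 and 0.118 m and z of stamp0 in the frame of hopper between -0.005 and 0.13 m and x of stamp1 in the frame of hopper between -0.108 and 0.084 m and y of stamp1 in the frame of hopper between -0.118 and 0.118 m and z of stamp1 in the frame of hopper between -0.005 and 0.13 m and x of stamp2 in the frame of hopper between -0.108 and 0.084 m and y of stamp2 in the frame of hopper between -0.118 and 0.118 m and z of stamp2 in the frame of hopper between -0.005 and 0.13 m and x of stamp3 in the frame of hopper between -0.108 and 0.084 m and y of stamp3 in the frame of hopper between -0.118 and 0.118 m and z of stamp3 in the frame of hopper between -0.005 and 0.13 m and x of stamp4 in the frame of hopper between -0.108 and 0.084 m and y of stamp4 in the frame of hopper between -0.118 and 0.118 m and z of stamp4 in the frame of hopper between -0.005 and 0.13 m), for 0.2 s.
At the end, for the whole second after the job is handed in: Every stamping present lies inside the hopper (below the flap), the flap is shut (under 0.08 rad), the scraper is in the slot with its tip within 8 mm of the end stop, and the pan rests level on the mat, centred within 30 mm each way and turned less than 0.25 rad from it, at rest (all of step 4 and x of scraper_tip in the frame of slot_end above -0.008 m and y of scraper_tip in the frame of slot_end between -0.01 and 0.01 m and z of scraper_tip in the frame of slot_end between -0.006 and 0.008 m and angle between the x axis of scraper and the x axis of rack, either way round below 0.12 rad and value of joint flap below 0.08 rad and x of pan in the frame of plate between -0.03 and 0.03 m and y of pan in the frame of plate between -0.03 and 0.03 m and z of pan in the frame of plate between 0.002 and 0.012 m and angle between pan's own z axis and vertical below 0.06 rad and angle between the x axis of pan and the x axis of plate, either way round below 0.25 rad and linear speed of pan below 0.02 m/s); the robot touches nothing.
It fails at once if the gripper's fingers push the flap (contact force between the fingers and flap above 1.5 N).
It fails at once if a bystander is moved more than 60 mm (distance of any of wrench, brush, oilcan, parallel, grease, hammer from where it was at the start of the episode above 0.06 m).
Of stamp0, stamp1, stamp2, stamp3, stamp4 only 3 to 5 are there at a start; the rules pass over those that are not, and their reading is None.
At some moment in a run one of stamp0, stamp1, stamp2, stamp3, stamp4 may be knocked a few centimetres aside while the robot is not near it.
It also fails if it takes over 210 s, if anything falls off the work surface, if the arm or the gripper's body presses on something with over 40 N, if the wrist force passes 120 N, or if a joint passes its speed limit or range.

ROBOT

A 6-joint arm with a two-finger parallel gripper is mounted at the origin on the work surface. World frame = base frame: x ahead of the robot, y to its left, z up, the work surface at z = 0. Lengths are in mm, angles in rad, forces in N, time in s.
With the tool pointing down it reaches from about 275 to 1000 mm from the base axis. Payload 8.4 kg.
Tool frame: the origin (TCP) lies midway between the tips of the shut fingers; the grasp point (between the pads) lies 19 mm behind it; z points along the fingers, y is the direction in which the jaws open and shut (so a half turn about z gives the same grasp; the last joint's range is limited). The gripper opens to 85 mm and grips with 20 to 120 N. Pads are 22 mm wide; open, the fingers measure 114 mm over their backs; the gripper's body (76 mm by 85 mm) begins 54 mm behind the grasp point. The pads swing forward as they close: fully open they stand 13 mm farther back than shut.
Start: joints at [1.239, 0.353, 1.633, -0, 1.155, -0.002], TCP at [202.407, 591.32, 201.381] pointing down, gripper open.
Joint ranges: [-2.63, 2.63], [-0.92, 2.1], [0.06, 2.66], [-1.3, 4.44], [0, 2.69], [-3.02, 3.02]. Speed limits (rad/s): [2.22, 2.22, 2.79, 3.14, 3.14, 3.14].

INTERFACE

Orientations are given as [roll, pitch, yaw] about the fixed x, y, z axes, in that order (R = Rz(yaw) Ry(pitch) Rx(roll)).
In Python, from rig import r gives the robot as it stands. The module is installed in compiled form; this text tells all that it offers.
- The arm moves only by the tool drive_tool, never from a script. Its argument "moves" is a list of rows, each a list of 3 entries, a list of its own where there are three numbers: the closure, from 0 (fully open) to 1 (shut), then the shift along the tool's x, y, z in cm, then the turn about the tool's z in degrees. In form: [[claw, [dx, dy, dz], roll], ...]. A call has 1 to 12 rows; each row is the pose to reach, as a shift and turn from the pose measured when the call began, along the tool's axes at that moment; what a row does not reach only later rows make up. A row lasts 1/8 s, in which the tool goes at most 62.5 mm and 10.7 degrees, less where a joint would pass 70% of its speed; a pose out of reach is approached as far as the arm can. A call with a gripper value outside its range is refused whole. The fingers move at their own pace and stop on an object; "grip_force" is the grip in N (left out, the last holds). Time passes only in rows, so rows that repeat a pose let the fingers close. It gives the time, the measured TCP pose, the force and the opening at its end, in the units of the state.
- r.sense(): the state, without advancing time (a new reading comes with each control period).
- r.grab_frame(name): name is "scene" or "top"; returns a dict with "color" (384x512x3 uint8, red, green, blue), "fx", "fy", "cx", "cy" (pixels), "D" ([k1, k2, p1, p2, k3] as OpenCV has them; the pictures are not rectified), "pose" (4x4, takes a point from camera to world coordinates). Camera axes: x right, y up, looking along -z (the intrinsics and any distortion apply to the point x, -y, -z); pixel columns grow to the right and rows downward; lengths in mm; the calibration is good to about 2 mm. A picture is of the moment at which its call begins. There is no depth.
- r.sign_off(): hands the job in, once; it reports no verdict.
Trained networks look in the newest picture that a camera, given by its name, has taken for a name from the list of things; names that differ only in an ending like _2 or _b are one class to them, and where a whole thing is asked for, a point or a joint stands for the part that bears it (a point fixed in the world has none). Each returns a list of dicts, best first, with "score" (0 to 1); they miss things now and then, are a little off and sometimes report something else, mostly with a low value. They report only what shows in the picture. A call takes as long as a camera call.
- r.outline_of(thing, camera): "mask" (384x512 bool, what is visible of it) and "at" ([column, row] in pixels, amid what is visible of it).
- r.spot_point(thing, camera): "at" ([column, row] in pixels: a listed point, or the origin of a listed thing).
The state is a dict: "clock": time; "qpos": joint angles; "qvel": joint speeds; "joint_efforts": joint torques, N m; "eef_pos": TCP position; "tcp_rot": TCP orientation; "contact_force": force on the tool from outside, world axes, zero at the start; "wrist_torque": the same for the moment, N m; "opening": opening from 0.0 (shut) to 1.0 (fully open).
Only numpy, scipy, OpenCV 4.12 (cv2) and the standard library are available. Lean on these libraries where they do the work, as an engineer would, in place of code of your own. Each camera call takes 0.05 s, during which the arm holds its last target.

## Working session

There is one attempt and no reset: what is moved stays moved. The work goes in short steps, Python scripts to look and compute and a tool call to move; the robot and the scene stay as the last step left them, time stands still between calls to the robot, and variables do not carry over. Pictures are saved under pics/ and viewed, and the job is handed in when it is done.

Besides the shell and the picture viewer there is one more tool, called after "Emit:" by a JSON object that holds its "name" and its "arguments". drive_tool: Moves the arm, as the interface text tells. Its arguments: {"type":"object","properties":{"moves":{"type":"array"},"grip_force":{"type":"number"}},"required":["moves"]}

```bash
mkdir -p pics; ls
cat > h.py <<'E'
import numpy as np, cv2
from rig import r
def snap(cam,name):
    f=r.grab_frame(cam); cv2.imwrite(f'pics/{name}.png',cv2.cvtColor(f['color'],cv2.COLOR_RGB2BGR)); return f
def K(f): return np.array([[f['fx'],0,f['cx']],[0,f['fy'],f['cy']],[0,0,1.]])
def ray(f,px):
    p=cv2.undistortPoints(np.array([[px]],float),K(f),np.array(f['D'],float))[0,0]
    d=np.array([p[0],-p[1],-1.]); T=np.array(f['pose']); return T[:3,3],T[:3,:3]@d
def at_z(f,px,z):
    o,d=ray(f,px); return o+d*(z-o[2])/d[2]
def proj(f,P):
    T=np.array(f['pose']); P=np.atleast_2d(np.array(P,float)); c=(P-T[:3,3])@T[:3,:3]
    c=c*[1,-1,-1]
    return cv2.projectPoints(c.reshape(-1,1,3),np.zeros(3),np.zeros(3),K(f),np.array(f['D'],float))[0][:,0]
E
python3 - <<'E'
from h import *
print(r.sense())
for c in('scene','top'):
    f=snap(c,c+'0'); print(c,f['fx'],f['cx'],f['cy'],f['D'],np.round(f['pose'],3).tolist())
E
```

```text
pics
{'clock': 0.0, 'qpos': array([ 1.23857545e+00,  3.53660173e-01,  1.63412626e+00, -2.29792637e-05,
        1.15519779e+00, -2.37356417e-03]), 'qvel': array([ 0.00162017, -0.0003798 , -0.00140859,  0.0006644 , -0.00051123,
        0.00047752]), 'joint_efforts': array([-2.45624142e-03, -6.05246258e+01, -3.42067981e+01, -3.14418203e-04,
        9.27915884e-03,  5.13361556e-06]), 'eef_pos': array([202.2610363 , 590.8251245 , 200.65756769]), 'tcp_rot': array([-3.14020103e+00,  1.77071727e-05,  2.81175464e+00]), 'contact_force': array([0.16063117, 0.29638497, 0.14503518]), 'wrist_torque': array([ 0.02422115, -0.00128515,  0.00175089]), 'opening': 0.9975415254797558}
scene 488.19616671661254 252.3199312922565 193.04583491102144 [-0.15108693  0.          0.          0.          0.        ] [[0.757, -0.5, 0.421, 1199.253], [0.653, 0.57, -0.498, -781.633], [0.009, 0.652, 0.758, 1243.805], [0.0, 0.0, 0.0, 1.0]]
top 490.4157581475997 258.91759596490346 182.89807852302192 [-0.00555859  0.          0.          0.          0.        ] [[0.002, 0.999, -0.048, 488.451], [-1.0, 0.002, -0.0, -53.78], [-0.0, 0.048, 0.999, 1695.03], [0.0, 0.0, 0.0, 1.0]]
```

View pics/scene0.png

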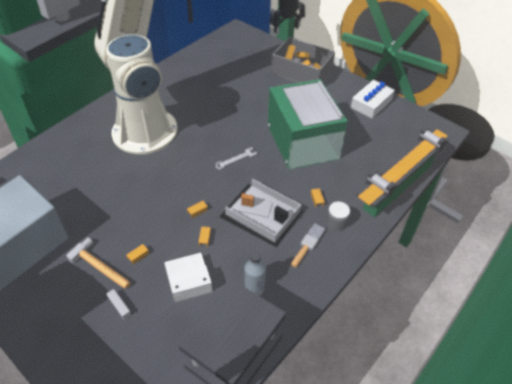

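View pics/top0.png

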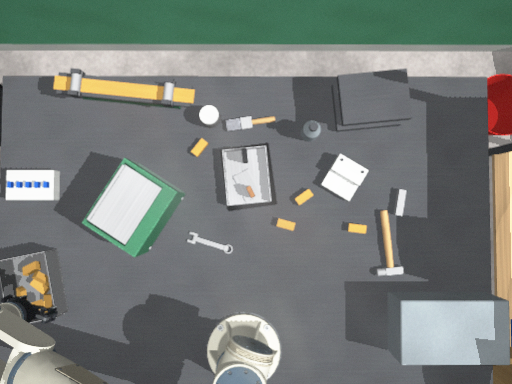

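Run:
```python
from h import *
for c in('scene','top'):
    f=r.grab_frame(c)
    for t in ['hopper','flap','flap_edge','plate','pan','pan_lip','pan_grip','scraper','scraper_tip','scraper_grip','rack','slot_mouth','slot_end','stamp0','wrench','brush','oilcan','parallel','grease','hammer']:
        s=r.spot_point(t,c)
        print(c,t,[(np.round(a['at']).tolist(),round(a['score'],2),np.round(at_z(f,a['at'],0)[:2]).tolist()) for a in s][:7])
```

```text
scene hopper [([305.0, 140.0], 0.7, [485.0, 363.0])]Traceback (most recent call last):
  File "<stdin>", line 5, in <module>
ValueError: it knows: brush, flap_edge, grease, hammer, hopper, oilcan, pan, pan_grip, pan_lip, parallel, plate, rack, scraper, scraper_grip, scraper_tip, slot_end, slot_mouth, stamp, wrench
```

```bash
cat >> h.py <<'E'
ZH=dict(hopper=0,flap_edge=180,plate=0,pan=6,pan_lip=6,pan_grip=51,scraper=9,scraper_tip=11.5,scraper_grip=43,rack=0,slot_mouth=32.5,slot_end=32.5,stamp=0)
def tri(fs,pa,pb):
    o1,d1=ray(fs[0],pa); o2,d2=ray(fs[1],pb); d1/=np.linalg.norm(d1); d2/=np.linalg.norm(d2)
    s=np.linalg.lstsq(np.c_[d1,-d2],o2-o1,rcond=None)[0]; a=o1+s[0]*d1;b=o2+s[1]*d2
    return (a+b)/2,np.linalg.norm(a-b)
E
python3 - <<'E'
from h import *
for c in('scene','top'):
    f=r.grab_frame(c)
    for t in ['hopper','flap_edge','plate','pan','pan_lip','pan_grip','scraper','scraper_tip','scraper_grip','rack','slot_mouth','slot_end','stamp','wrench','brush','oilcan','parallel','grease','hammer']:
        s=r.spot_point(t,c)
        print(c,t,[(np.round(a['at'],1).tolist(),round(a['score'],2),np.round(at_z(f,a['at'],ZH.get(t,0))[:2]).tolist()) for a in s][:7])
E
```

```text
scene hopper [([301.5, 141.9], 0.97, [483.0, 345.0])]
scene flap_edge [([293.8, 109.4], 0.97, [470.0, 294.0])]
scene plate [([187.8, 282.1], 0.27, [592.0, -348.0])]
scene pan [([264.6, 215.2], 0.62, [604.0, -14.0])]
scene pan_lip []
scene pan_grip [([281.3, 212.2], 0.75, [657.0, 2.0])]
scene scraper [([254.1, 208.2], 0.87, [561.0, -16.0])]
scene scraper_tip [([270.1, 207.0], 0.82, [598.0, 21.0])]
scene scraper_grip [([255.7, 205.8], 0.61, [576.0, -26.0])]
scene rack [([185.0, 281.5], 0.97, [584.0, -352.0])]
scene slot_mouth [([185.3, 274.5], 0.74, [584.0, -347.0])]
scene slot_end [([191.2, 289.5], 0.75, [632.0, -370.0])]
scene stamp [([140.4, 254.8], 0.68, [415.0, -378.0]), ([197.6, 211.9], 0.64, [428.0, -143.0]), ([204.4, 236.7], 0.5, [514.0, -199.0]), ([315.6, 198.6], 0.49, [684.0, 156.0])]
scene wrench [([231.2, 154.7], 0.68, [333.0, 123.0])]
scene brush [([309.8, 247.1], 0.61, [786.0, -14.0]), ([247.1, 199.2], 0.3, [514.0, 4.0]), ([254.3, 209.4], 0.19, [560.0, -14.0])]
scene oilcan [([251.6, 283.0], 0.59, [733.0, -228.0])]
scene parallel [([117.6, 304.4], 0.57, [494.0, -534.0])]

[... 943 characters left out ...]
41.7, 179.6], 0.85, [579.0, -334.0])]
top slot_end [([349.9, 161.9], 0.82, [640.0, -362.0])]
top stamp [([286.0, 222.7], 0.68, [432.0, -147.0]), ([253.8, 122.3], 0.59, [780.0, -35.0]), ([357.5, 226.1], 0.58, [421.0, -393.0]), ([197.6, 148.8], 0.54, [687.0, 160.0])]
top wrench [([211.6, 241.4], 0.51, [367.0, 109.0])]
top brush [([249.4, 125.8], 0.66, [768.0, -20.0])]
top oilcan [([311.5, 134.5], 0.69, [738.0, -236.0]), ([399.2, 202.0], 0.5, [504.0, -538.0])]
top parallel [([399.7, 202.7], 0.76, [501.0, -540.0])]
top grease [([214.0, 118.3], 0.6, [794.0, 104.0]), ([311.1, 131.5], 0.43, [748.0, -234.0])]
top hammer [([385.1, 242.0], 0.71, [366.0, -488.0]), ([245.6, 190.6], 0.21, [542.0, -7.0])]
```

Run:
```python
import cv2
a=cv2.imread('pics/top0.png'); 
cv2.imwrite('pics/tc1.png',cv2.resize(a[110:270,70:230],None,fx=3.7,fy=3.7,interpolation=cv2.INTER_CUBIC))
cv2.imwrite('pics/tc2.png',cv2.resize(a[110:250,210:410],None,fx=4,fy=4,interpolation=cv2.INTER_CUBIC))
a=cv2.imread('pics/scene0.png'); 
cv2.imwrite('pics/sc1.png',cv2.resize(a[170:310,120:320],None,fx=4,fy=4,interpolation=cv2.INTER_CUBIC))
```

```text
(no output)
```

View pics/tc1.png

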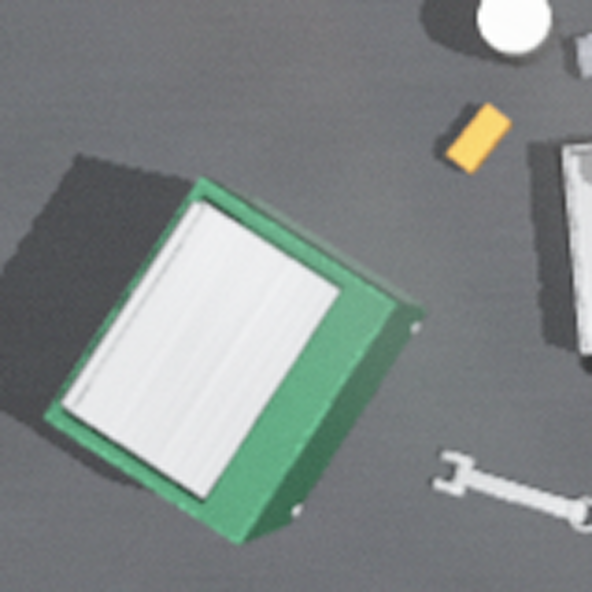

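View pics/tc2.png

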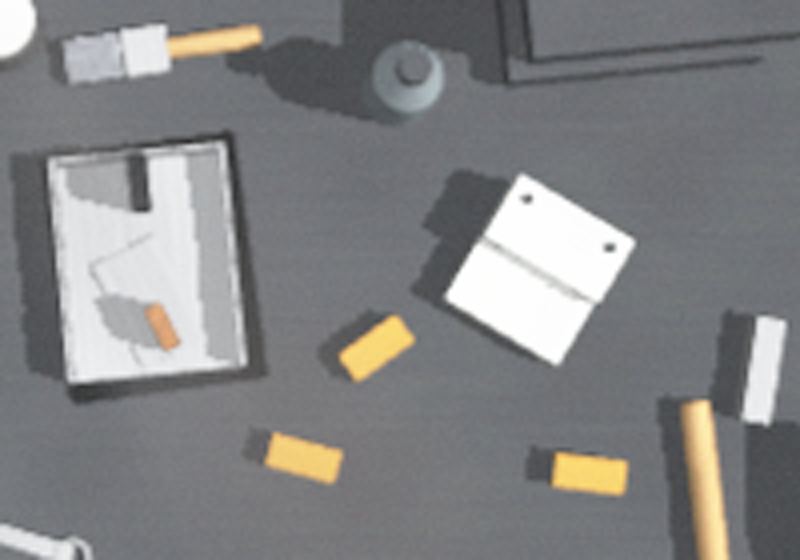

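View pics/sc1.png

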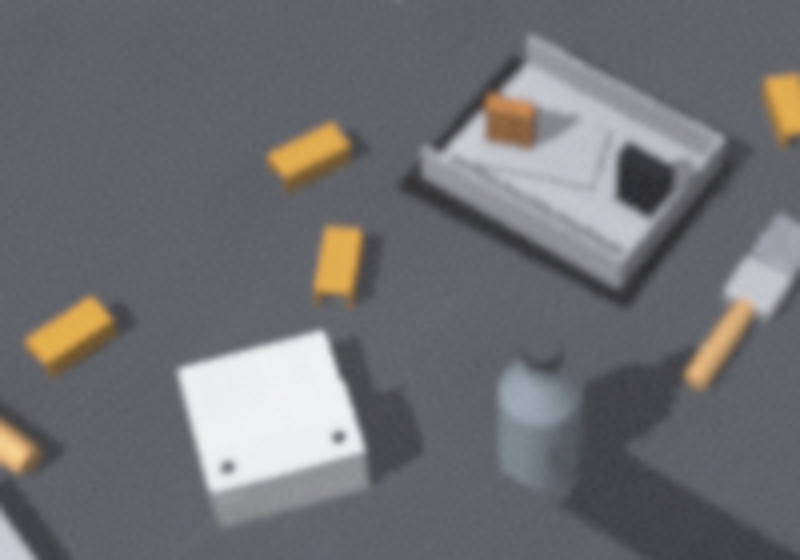

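```bash
cat >> h.py <<'E'
from scipy.optimize import least_squares
def fit(pts,x0):  # pts: list of (frame, px, local xyz)
    def tf(p,l): 
        c,s=np.cos(p[2]),np.sin(p[2]); return np.array([p[0]+c*l[0]-s*l[1],p[1]+s*l[0]+c*l[1],l[2]])
    def res(p):
        return np.concatenate([proj(f,tf(p,l))[0]-px for f,px,l in pts])
    s=least_squares(res,np.array(x0,float),x_scale=[100,100,1]); return s.x,np.round(res(s.x).reshape(-1,2),1)
E
cat > f1.py <<'E'
from h import *
ft=r.grab_frame('top'); fs=r.grab_frame('scene')
T2=lambda x,y:(ft,np.array([210+x/4-.4,110+y/4-.4]))
T1=lambda x,y:(ft,np.array([70+x/3.7-.4,110+y/3.7-.4]))
S1=lambda x,y:(fs,np.array([120+x/4-.4,170+y/4-.4]))
A=lambda q,l:(q[0],q[1],l)
P=lambda n,pts,x0:print(n,*[x.round(3).tolist() for x in fit(pts,x0)])
P('rack',[A(T2(520,174),(60,55,52)),A(T2(636,241),(60,-55,52)),A(T2(483,237),(0,55,52)),A(T2(600,302),(0,-55,52)),A(T2(445,298),(-60,55,30)),A(T2(558,365),(-60,-55,30))],[585,-340,-.5])
P('rackS',[A(S1(178,368),(-60,55,30)),A(S1(324,331),(-60,-55,30)),A(S1(366,460),(60,-55,52)),A(S1(213,492),(60,55,52))],[585,-340,-.5])
P('pan',[A(T2(48,155),(95,75,41)),A(T2(225,142),(95,-75,41)),A(T2(68,383),(-95,75,41)),A(T2(246,366),(-95,-75,41))],[590,-20,.1])
P('mat',[A(T2(232,135),(107.5,-85,6)),A(T2(262,375),(-107.5,-85,6)),A(T2(75,400),(-107.5,85,6))],[590,-20,.1])
P('scraper',[A(T2(92,268),(50,30,14)),A(T2(152,235),(50,-30,14)),A(T2(143,311),(-5,8,59)),A(T2(160,304),(-5,-8,59)),A(T2(181,341),(-45,-8,59)),A(T2(166,350),(-45,8,59))],[550,-20,.5])
P('hopper',[A(T1(204,178),(86,-120,180)),A(T1(45,413),(86,120,180)),A(T1(243,543),(-110,120,180)),A(T1(395,302),(-110,-120,180))],[490,350,1])
for n,q in dict(a=[(267,463),(274,433),(343,453),(335,483)],b=[(340,354),(402,316),(414,341),(355,381)],c=[(553,486),(556,452),(628,462),(626,495)]).items():
    w=np.array([at_z(*T2(*p),22)[:2] for p in q]); print(n,w.mean(0).round(1),np.round(w-w.mean(0)).tolist())
w=np.array([at_z(*T1(*p),22)[:2] for p in [(446,155),(487,103),(511,125),(473,173)]]); print('d',w.mean(0).round(1),np.round(w-w.mean(0)).tolist())
for t in ['scraper_grip','scraper_tip','flap_edge','slot_end','slot_mouth','hopper']:
    a=r.spot_point(t,'scene');b=r.spot_point(t,'top')
    if a and b: print(t,tri((fs,ft),a[0]['at'],b[0]['at']))
E
python3 f1.py
```

```text
rack [587.247, -342.115, -0.528] [[0.1, 0.2], [-0.5, -0.1], [0.5, -0.2], [-0.4, 0.1], [0.2, 0.2], [0.0, -0.2]]
rackS [583.225, -337.703, 2.174] [[0.3, 27.1], [2.1, 40.6], [-2.0, -31.4], [-0.6, -43.1]]
pan [594.101, -10.408, 0.09] [[0.2, 0.6], [0.0, -0.0], [-0.0, -0.4], [-0.2, -0.2]]
mat [592.121, -13.856, 0.133] [[0.3, -1.2], [1.0, 0.5], [-1.3, 0.7]]
scraper [560.316, -12.264, 0.503] [[-0.2, 0.1], [0.1, -0.1], [-0.1, -0.2], [-0.1, -0.8], [0.4, 0.5], [-0.1, 0.5]]
hopper [493.394, 356.191, 1.0] [[-0.2, -0.9], [-0.1, 0.8], [-0.7, 0.3], [1.0, -0.2]]
a [ 427.9 -144.8] [[-4.0, 32.0], [21.0, 26.0], [4.0, -33.0], [-21.0, -26.0]]
b [ 521.5 -207.1] [[-5.0, 32.0], [27.0, -21.0], [6.0, -31.0], [-28.0, 19.0]]
c [ 414.9 -388. ] [[-10.0, 32.0], [18.0, 29.0], [10.0, -32.0], [-18.0, -30.0]]
d [690.3 152. ] [[-15.0, 31.0], [34.0, -7.0], [13.0, -29.0], [-32.0, 6.0]]
scraper_grip (array([539.53404073, -32.5421055 ,  51.67081189]), np.float64(0.4153283349495866))
scraper_tip (array([602.0634293 ,  13.16560787,  21.70791149]), np.float64(9.517122626667932))
flap_edge (array([459.76019767, 300.17320727, 185.75362857]), np.float64(5.953460969029511))
slot_end (array([ 743.00254221, -250.40917799,  267.57234052]), np.float64(288.52684398649615))
slot_mouth (array([ 575.88502761, -341.53100669,   37.45075765]), np.float64(1.9955575682595093))
hopper (array([493.45097361, 335.41344146,  26.16614018]), np.float64(1.3703098911150915))
```

```bash
sed -i "/rackS/d" f1.py
cat >> f1.py <<'E'
print('--')
P('rackS',[A(S1(178,368),(-60,-55,30)),A(S1(324,331),(-60,55,30)),A(S1(366,460),(60,55,52)),A(S1(213,492),(60,-55,52))],[585,-340,-.5])
P('scrS',[A(S1(595,187),(50,-30,14)),A(S1(612,130),(50,30,14)),A(S1(487,94),(-45,8,59)),A(S1(536,104),(-5,8,59))],[560,-12,.5])
P('panS',[A(S1(528,38),(-95,75,41)),A(S1(725,137),(95,75,41)),A(S1(616,277),(95,-75,41)),A(S1(424,148),(-95,-75,41))],[594,-10,.1])
E
python3 f1.py | sed -n '/--/,$p'
```

```text
--
rackS [587.211, -341.358, -0.553] [[0.6, 0.5], [0.4, 0.8], [-0.4, -1.6], [-0.7, 0.4]]
scrS [560.827, -11.837, 0.495] [[-0.2, -0.1], [-0.8, 0.1], [0.5, 0.2], [0.5, -0.2]]
panS [593.517, -12.306, 0.086] [[0.7, 0.2], [-0.3, 1.6], [0.6, -2.4], [-1.0, 0.9]]
```

```bash
cat >> h.py <<'E'
from scipy.spatial.transform import Rotation as Rn
def go(x,y,z,yaw=None):
    s=r.sense(); p=s['eef_pos']; R=Rn.from_euler('xyz',s['tcp_rot']).as_matrix()
    d=R.T@(np.array([x,y,z])-p)/10
    cy=np.arctan2(R[1,0],R[0,0]); roll=0
    if yaw is not None: roll=-np.degrees((yaw-cy+np.pi)%(2*np.pi)-np.pi)
    print('shift',d.round(2).tolist(),'roll',round(roll,1),'| rows',int(np.ceil(max(np.linalg.norm(d)/6.25,abs(roll)/10.7))),'pos',p.round(1),'yaw',cy.round(3),'tilt z',R[:,2].round(3),'open',round(s['opening'],3),'F',s['contact_force'].round(1),'t',round(s['clock'],2))
E
python3 -c "
from h import *
go(538.6,-24,300,.5)"
```

```text
shift [-51.73, -47.33, -9.86] roll 132.5 | rows 13 pos [202.4 591.3 201.4] yaw 2.812 tilt z [-0. -0. -1.] open 0.996 F [0.2 0.  0.1] t 3.6
```

Emit:
{"name": "drive_tool", "arguments": {"moves": [[0.4,[0,0,-6],5],[0.4,[-2,-2,-10],15],[0.4,[-7,-6,-10],25],[0.4,[-12,-11,-10],35],[0.4,[-17,-15,-10],45],[0.4,[-22,-20,-10],55],[0.4,[-27,-24,-10],65],[0.4,[-32,-29,-10],75],[0.4,[-37,-33,-10],85],[0.4,[-42,-38,-10],95],[0.4,[-47,-43,-10],105],[0.4,[-51.7,-47.3,-10],115]]}}

```text
clock: 5.1
eef_pos: [516.7, 16.8, 301.7]
tcp_rot: [3.141, -0.001, 0.799]
contact_force: [1.1, 0.8, 0.9]
opening: 0.602
```

```bash
python3 -c "
from h import *
go(538.6,-24,26,.5);print(r.sense()['qpos'])"
```

```text
shift [-1.41, 4.4, 27.57] roll 17.1 | rows 5 pos [516.7  16.8 301.7] yaw 0.799 tilt z [ 0.001  0.    -1.   ] open 0.602 F [1.1 0.8 0.9] t 5.1
[2.94208072e-02 9.62596825e-02 1.73783336e+00 1.77945626e-04
 1.30660408e+00 8.01532894e-01]
```

Emit:
{"name": "drive_tool", "arguments": {"moves": [[0.4,[-1.4,4.4,5],10],[0.4,[-1.4,4.4,10],17.1],[0.4,[-1.4,4.4,16],17.1],[0.4,[-1.4,4.4,20],17.1],[0.4,[-1.4,4.4,20],17.1],[0.4,[-1.4,4.4,20],17.1]]}}

```text
clock: 5.85
eef_pos: [539.8, -23.9, 103.3]
tcp_rot: [3.14, -0.002, 0.5]
contact_force: [0.3, 0.2, -0.2]
opening: 0.598
```

```bash
python3 -c "
from h import *
go(538.6,-24,26,.5);f=snap('scene','s1')
a=cv2.imread('pics/s1.png');cv2.imwrite('pics/s1c.png',cv2.resize(a[150:270,190:350],None,fx=4.5,fy=4.5,interpolation=cv2.INTER_CUBIC))"
```

```text
shift [-0.13, -0.06, 7.73] roll 0.0 | rows 2 pos [539.8 -23.9 103.3] yaw 0.5 tilt z [ 0.003  0.    -1.   ] open 0.598 F [ 0.3  0.2 -0.2] t 5.85
```

View pics/s1c.png

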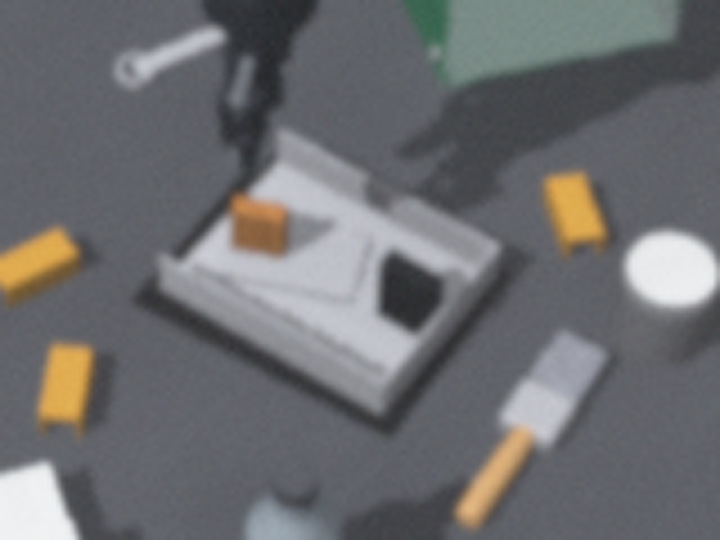

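Emit:
{"name": "drive_tool", "arguments": {"moves": [[0.4,[-0.1,0,4],0],[0.4,[-0.1,0,7.6],0],[0.4,[-0.1,0,7.6],0],[1,[-0.1,0,7.6],0],[1,[-0.1,0,7.6],0],[1,[-0.1,0,7.6],0],[1,[-0.1,0,7.6],0],[1,[-0.1,0,7.6],0]], "grip_force": 60}}

```text
clock: 6.9
eef_pos: [540.6, -24.2, 29.2]
tcp_rot: [3.139, -0.005, 0.5]
contact_force: [-1.2, 1.3, 10.1]
opening: -0.002
```

```bash
python3 -c "
from h import *
go(538.6,-24,26,.5);f=snap('scene','s2');g=snap('top','t2')
a=cv2.imread('pics/s2.png');b=cv2.imread('pics/t2.png');c=lambda i,u,v:cv2.resize(i[v:v+80,u:u+90],None,fx=4.4,fy=4.4,interpolation=cv2.INTER_CUBIC)
cv2.imwrite('pics/s2c.png',np.hstack([c(a,215,150),c(b,205,140)]))
print(proj(f,r.sense()['eef_pos']),proj(g,r.sense()['eef_pos']))"
```

```text
shift [-0.17, -0.12, 0.32] roll 0.0 | rows 1 pos [540.6 -24.2  29.2] yaw 0.5 tilt z [ 0.006  0.    -1.   ] open -0.002 F [-1.2  1.3 10.1] t 6.9
[[247.68721222 202.55736283]] [[250.39399657 190.85055894]]
```

View pics/s2c.png

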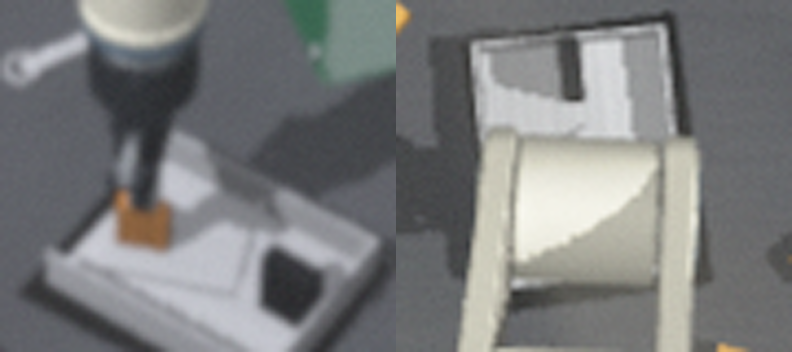

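Emit:
{"name": "drive_tool", "arguments": {"moves": [[1,[0,0,-4],0],[1,[0,0,-6],0],[1,[0,0,-6],0],[1,[0,0,-6],0]]}}

```text
clock: 7.5
eef_pos: [539.8, -24.3, 88.7]
tcp_rot: [3.139, -0.005, 0.5]
contact_force: [-0.9, 0.0, -0.5]
opening: -0.001
```

```bash
python3 -c "
from h import *
go(538.6,-24,26,.5);f=snap('scene','s3')
a=cv2.imread('pics/s3.png')
p=r.sense()['eef_pos']
q=proj(f,p)[0];print(q)
c=cv2.resize(a[130:250,200:340],None,fx=5,fy=5,interpolation=cv2.INTER_CUBIC)
cv2.circle(c,tuple(int(v) for v in (q-[200,130])*5+2),4,(0,0,255),1)
cv2.imwrite('pics/s3c.png',c)"
```

```text
shift [-0.12, -0.1, 6.27] roll 0.0 | rows 2 pos [539.8 -24.3  88.7] yaw 0.5 tilt z [ 0.005  0.    -1.   ] open -0.001 F [-0.9  0.  -0.5] t 7.5
[247.4881798  190.36331937]
```

View pics/s3c.png

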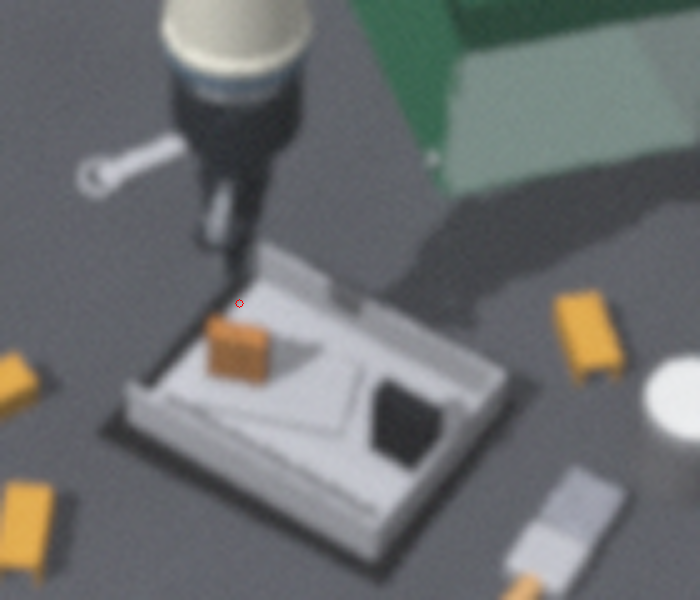

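```bash
python3 -c "
from h import *
f=r.grab_frame('scene');a=cv2.cvtColor(f['color'],cv2.COLOR_RGB2BGR)
p=r.sense()['eef_pos'];k=12;o=np.array([225,160])
c=cv2.resize(a[160:205,225:275],None,fx=k,fy=k,interpolation=cv2.INTER_CUBIC)
c=cv2.convertScaleAbs(c,alpha=1.6,beta=10)
for h in range(0,100,10):
  q=proj(f,p+[0,0,h])[0];cv2.circle(c,tuple(int(v) for v in (q-o)*k+k/2),3,(0,0,255) if h%50 else (0,255,0),1)
cv2.imwrite('pics/s4.png',c)"
```

```text
(no output)
```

View pics/s4.png

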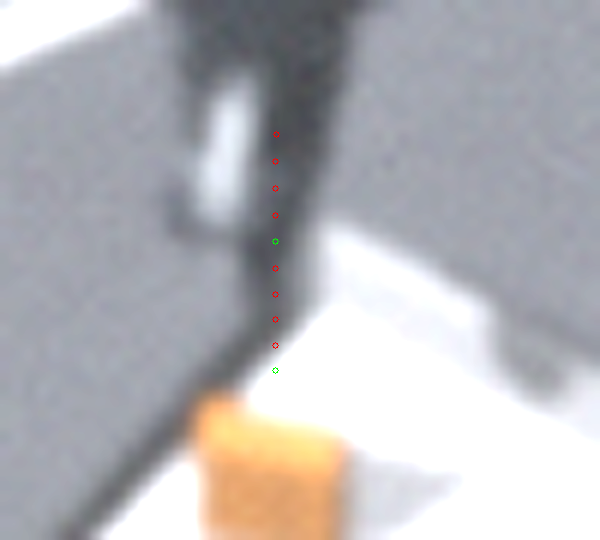

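Emit:
{"name": "drive_tool", "arguments": {"moves": [[0.4,[0,0,0],0],[0.4,[0,0,0],0],[0.4,[0,0,0],0],[0.4,[-0.1,0,3],0],[0.4,[-0.1,0,6],0],[0.4,[-0.1,0,6.8],0],[0.4,[-0.1,0,6.8],0],[0.4,[-0.1,0,6.8],0]]}}

```text
clock: 8.6
eef_pos: [539.8, -24.7, 21.2]
tcp_rot: [3.139, -0.005, 0.5]
contact_force: [1.3, 0.2, -0.5]
opening: 0.599
```

```bash
cat >> h.py <<'E'
def tipview(name,u0,v0,k=12,w=60,h=45,cam='scene'):
    f=r.grab_frame(cam);a=cv2.cvtColor(f['color'],cv2.COLOR_RGB2BGR)
    p=r.sense()['eef_pos'];c=cv2.resize(a[v0:v0+h,u0:u0+w],None,fx=k,fy=k,interpolation=cv2.INTER_CUBIC)
    c=cv2.convertScaleAbs(c,alpha=1.5,beta=10)
    for z in range(0,60,10):
        q=proj(f,p+[0,0,z])[0];cv2.circle(c,tuple(int(v) for v in (q-[u0,v0])*k+k/2),3,(0,0,255) if z%50 else (0,255,0),1)
    cv2.imwrite(f'pics/{name}.png',c)
E
python3 -c "
from h import *
go(538.6,-24,26,.5);tipview('s5',220,165)"
```

```text
shift [-0.06, -0.12, -0.48] roll 0.0 | rows 1 pos [539.8 -24.7  21.2] yaw 0.5 tilt z [ 0.006  0.    -1.   ] open 0.599 F [ 1.3  0.2 -0.5] t 8.6
```

View pics/s5.png

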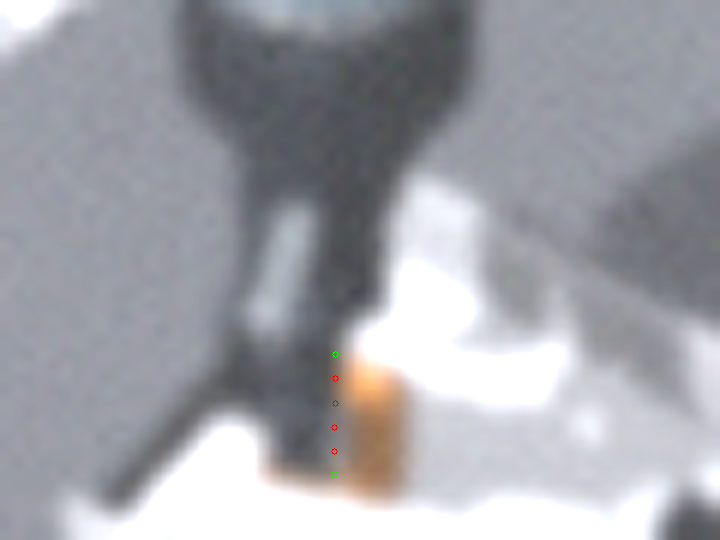

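Emit:
{"name": "drive_tool", "arguments": {"moves": [[0.7,[0.2,0,0],0],[0.7,[0.2,0,0],0],[1,[0.2,0,0],0],[1,[0.2,0,0],0],[1,[0.2,0,0],0],[1,[0.2,0,0],0]], "grip_force": 60}}

```text
clock: 9.4
eef_pos: [541.8, -23.7, 21.8]
tcp_rot: [3.139, -0.006, 0.5]
contact_force: [-1.0, 0.2, 6.6]
opening: 0.163
```

```bash
python3 -c "
from h import *
go(538.6,-24,150,.5);tipview('s6',220,165)"
```

```text
shift [-0.22, -0.09, -12.82] roll 0.0 | rows 3 pos [541.8 -23.7  21.8] yaw 0.5 tilt z [ 0.007  0.    -1.   ] open 0.163 F [-1.   0.2  6.6] t 9.4
```

View pics/s6.png

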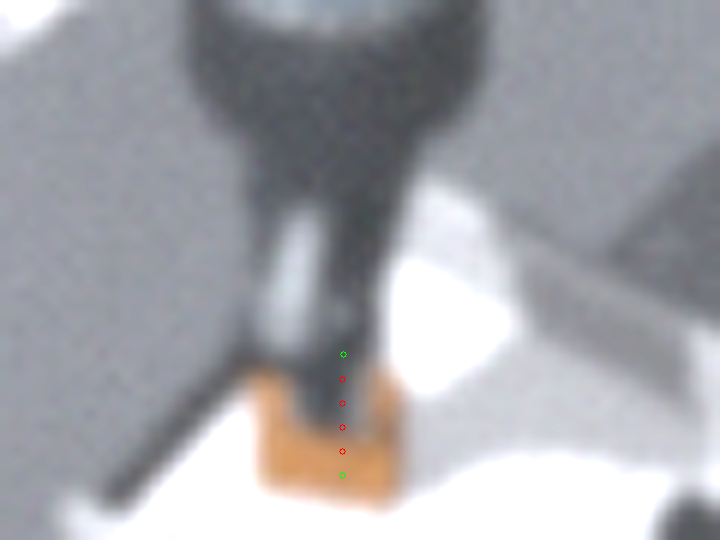

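Emit:
{"name": "drive_tool", "arguments": {"moves": [[1,[0,0,0],0],[1,[0,0,-1],0],[1,[0,0,-3],0],[1,[0,0,-7],0],[1,[0,0,-11],0],[1,[0,0,-13],0],[1,[0,0,-13],0],[1,[0,0,-13],0]], "grip_force": 100}}

```text
clock: 10.45
eef_pos: [540.1, -23.7, 151.0]
tcp_rot: [3.139, -0.005, 0.5]
contact_force: [0.7, 0.9, -2.1]
opening: 0.143
```

```bash
python3 -c "
from h import *
f=snap('scene','s7');s=r.sense();print(s['opening'],s['eef_pos'])
a=cv2.imread('pics/s7.png');cv2.imwrite('pics/s7c.png',cv2.resize(a[130:230,180:300],None,fx=6,fy=6,interpolation=cv2.INTER_CUBIC))
"
```

```text
0.1431317234022447 [539.94826679 -23.71472483 150.67831009]
```

View pics/s7c.png

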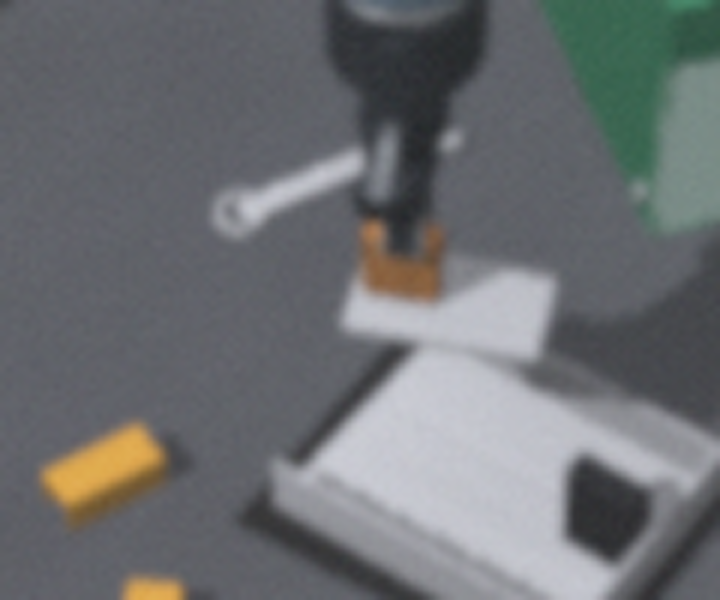

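```bash
python3 -c "
from h import *
go(510.5,-296.5,120,-.54)"
```

```text
shift [-15.68, 22.52, 3.05] roll 59.6 | rows 6 pos [539.9 -23.7 150.7] yaw 0.5 tilt z [ 0.004  0.    -1.   ] open 0.143 F [-1.1 -0.2 -1.8] t 10.5
```

Emit:
{"name": "drive_tool", "arguments": {"moves": [[1,[-2.2,3.2,0],8.5],[1,[-4.5,6.4,0],17],[1,[-6.7,9.6,0],25.5],[1,[-9,12.9,0],34],[1,[-11.2,16.1,0],42.5],[1,[-13.4,19.3,1],51],[1,[-15.7,22.5,3],59.6],[1,[-15.7,22.5,3],59.6],[1,[-15.7,22.5,3],59.6],[1,[-15.7,22.5,3],59.6]]}}

```text
clock: 11.75
eef_pos: [510.5, -295.5, 120.5]
tcp_rot: [-3.139, -0.003, -0.538]
contact_force: [-0.5, -0.4, -1.1]
opening: 0.144
```

```bash
python3 -c "
from h import *
go(510.5,-296.5,47,-.54)"
```

```text
shift [0.03, 0.1, 7.35] roll 0.1 | rows 2 pos [ 510.5 -295.5  120.5] yaw -0.538 tilt z [ 0.004  0.001 -1.   ] open 0.144 F [-0.5 -0.4 -1.1] t 11.75
```

Emit:
{"name": "drive_tool", "arguments": {"moves": [[1,[0,0.1,4],0],[1,[0,0.1,6.5],0],[1,[0,0.1,6.5],0],[1,[0,0.1,6.5],0],[1,[0,0.1,6.5],0]]}}

```text
clock: 12.38
eef_pos: [511.3, -296.7, 57.0]
tcp_rot: [-3.139, -0.006, -0.538]
contact_force: [-0.9, 0.0, -2.0]
opening: 0.15
```

```bash
python3 -c "
from h import *
go(510.5,-296.5,47,-.54)
f=snap('scene','s8');g=snap('top','t8')
a=cv2.imread('pics/s8.png');b=cv2.imread('pics/t8.png')
c=lambda i,u,v:cv2.resize(i[v:v+90,u:u+80],None,fx=5,fy=5,interpolation=cv2.INTER_CUBIC)
cv2.imwrite('pics/s8c.png',np.hstack([c(a,145,225),c(b,300,150)]))
"
```

```text
shift [-0.08, 0.03, 1.0] roll 0.1 | rows 1 pos [ 511.3 -296.7   57. ] yaw -0.538 tilt z [ 0.006 -0.001 -1.   ] open 0.15 F [-0.9  0.  -2. ] t 12.38
```

View pics/s8c.png

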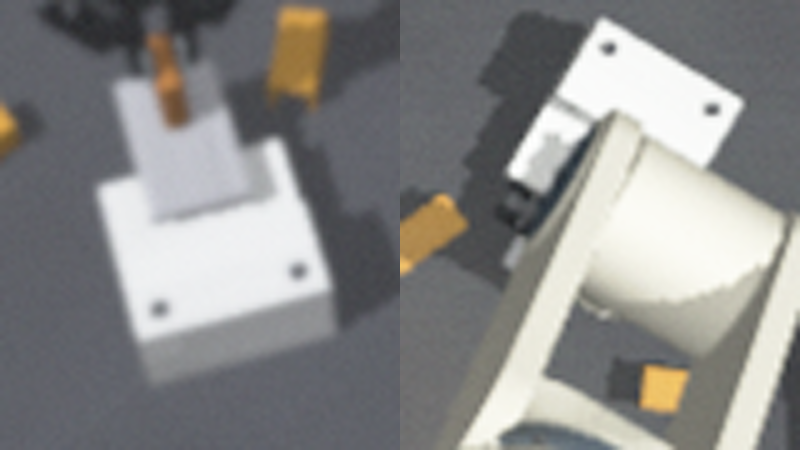

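```bash
python3 -c "
from h import *
f=r.grab_frame('scene')
def loc(o,yaw,l): 
    c,s=np.cos(yaw),np.sin(yaw); return [o[0]+c*l[0]-s*l[1],o[1]+s*l[0]+c*l[1],l[2]]
T=lambda P:((proj(f,P)[0]-[145,225])*5+2).round(0)
ra=(587.2,-341.8); tc=(511.3,-296.7)
for z in (38,44,50):
  print(z,[T(loc(tc,-.538,(l[0]+22.1,l[1]+.5,z+l[2]))) for l in [(50,-30,0),(50,30,0),(-50,-30,5),(-5,0,50)]])
print([T(loc(ra,-.54,l)) for l in [(60,-55,52),(60,55,52),(-60,55,30),(-60,-55,30)]])
"
```

```text
38 [array([156., 232.]), array([257., 205.]), array([118.,  91.]), array([176.,  95.])]
44 [array([155., 227.]), array([256., 200.]), array([117.,  86.]), array([175.,  89.])]
50 [array([154., 221.]), array([255., 194.]), array([116.,  80.]), array([173.,  83.])]
[array([139., 343.]), array([331., 291.]), array([280., 142.]), array([ 99., 189.])]
```

Emit:
{"name": "drive_tool", "arguments": {"moves": [[1,[0,0,0.8],0],[1,[0,0,1.35],0],[1,[0,0,1.35],0],[1,[0.5,0,1.35],0],[1,[1.0,0,1.35],0],[1,[1.5,0,1.35],0],[1,[2.0,0,1.35],0],[1,[2.5,0,1.35],0],[1,[2.5,0,1.35],0]]}}

```text
clock: 13.65
eef_pos: [532.0, -309.3, 43.1]
tcp_rot: [-3.139, -0.004, -0.538]
contact_force: [-2.5, 2.6, 5.9]
opening: 0.143
```

```bash
python3 -c "
from h import *
go(568.2,-330.5,44,-.54)
f=snap('scene','s9')
a=cv2.imread('pics/s9.png')
c=lambda i,u,v:cv2.resize(i[v:v+90,u:u+80],None,fx=6,fy=6,interpolation=cv2.INTER_CUBIC)
cv2.imwrite('pics/s9c.png',c(a,145,225))
"
```

```text
shift [4.2, -0.03, -0.08] roll 0.1 | rows 1 pos [ 532.  -309.3   43.1] yaw -0.538 tilt z [ 0.005  0.    -1.   ] open 0.143 F [-2.5  2.6  5.9] t 13.65
```

View pics/s9c.png

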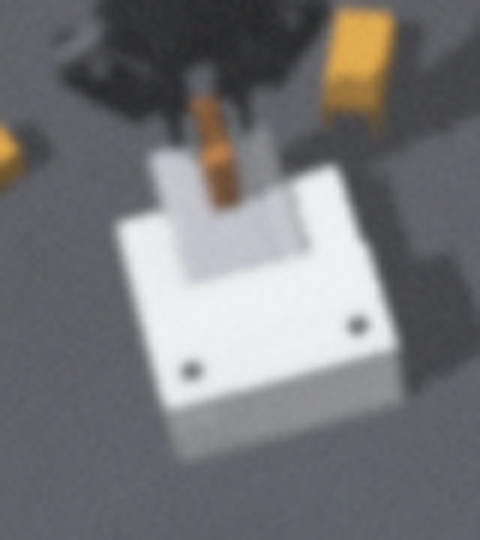

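Emit:
{"name": "drive_tool", "arguments": {"moves": [[1,[0.6,0,0],0],[1,[1.2,0,0],0],[1,[1.8,0,0],0],[1,[2.4,0,0],0],[1,[3,0,0],0],[1,[3.5,0,0],0],[1,[4,0,0],0],[1,[4.3,0,0],0],[1,[4.5,0,0],0],[1,[4.5,0,0],0]]}}

```text
clock: 14.95
eef_pos: [567.4, -330.4, 43.0]
tcp_rot: [-3.139, 0.003, -0.538]
contact_force: [-13.1, 7.7, 14.5]
opening: 0.148
```

```bash
python3 -c "
from h import *
go(568.2,-330.5,44,-.54)
f=snap('scene','s10')
a=cv2.imread('pics/s10.png')
c=lambda i,u,v:cv2.resize(i[v:v+90,u:u+80],None,fx=6,fy=6,interpolation=cv2.INTER_CUBIC)
cv2.imwrite('pics/s10c.png',c(a,145,225))
"
```

```text
shift [0.07, -0.03, -0.1] roll 0.1 | rows 1 pos [ 567.4 -330.4   43. ] yaw -0.538 tilt z [-0.002  0.004 -1.   ] open 0.148 F [-13.1   7.7  14.5] t 14.95
```

View pics/s10c.png

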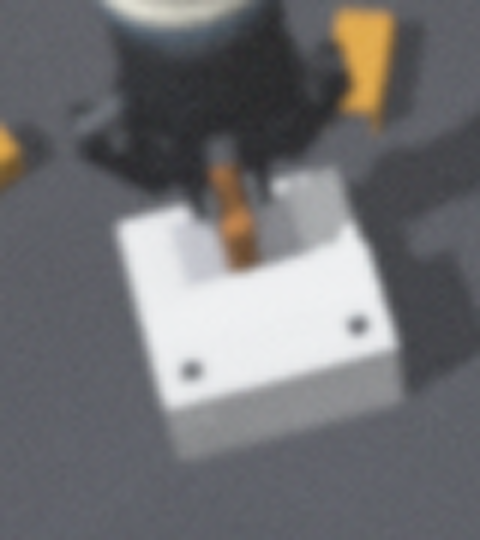

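Emit:
{"name": "drive_tool", "arguments": {"moves": [[0.5,[0,0,0],0],[0.5,[0,0,0],0],[0.5,[0,0,0],0],[0.5,[0,0,0],0],[0.5,[0,0,-3],0],[0.5,[0,0,-7],0],[0.5,[0,0,-12],0],[0.5,[-3,0,-14],0],[0.5,[-8,0,-14],0],[0.5,[-13,0,-14],0],[0.5,[-13,0,-14],0]]}}

```text
clock: 16.38
eef_pos: [453.1, -262.6, 183.4]
tcp_rot: [-3.139, 0.005, -0.538]
contact_force: [0.2, 0.9, 0.3]
opening: 0.499
```

```bash
python3 -c "
from h import *
go(427.9,-144.8,100,1.38)
f=snap('scene','s11')
a=cv2.imread('pics/s11.png')
cv2.imwrite('pics/s11c.png',cv2.resize(a[170:310,120:320],None,fx=4,fy=4,interpolation=cv2.INTER_CUBIC))
"
```

```text
shift [-8.15, -8.8, 8.4] roll -109.9 | rows 11 pos [ 453.1 -262.6  183.4] yaw -0.538 tilt z [-0.003  0.005 -1.   ] open 0.499 F [0.2 0.9 0.3] t 16.38
```

View pics/s11c.png

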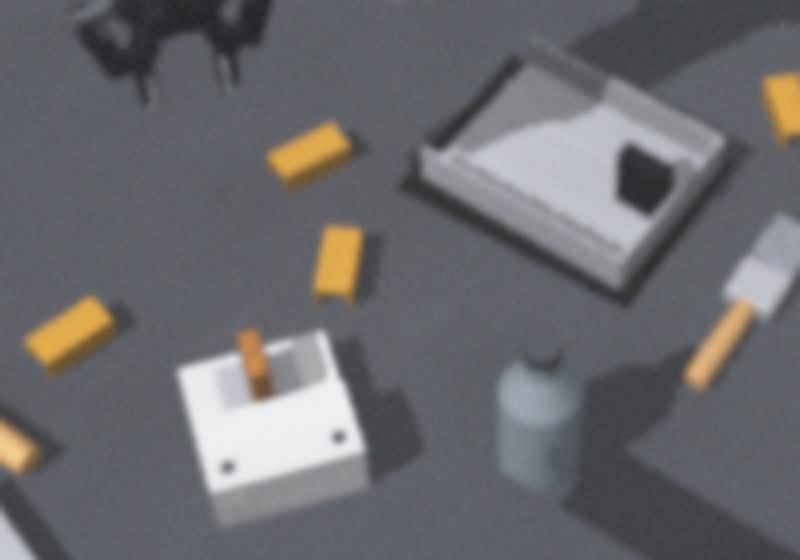

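Emit:
{"name": "drive_tool", "arguments": {"moves": [[0.5,[0,0,-6],0],[0.5,[0,0,-12],0],[0.5,[0,0,-18],0],[0.5,[0,0,-24],0],[0.5,[0,0,-30],0],[0.5,[0,0,-36],0],[0.5,[0,0,-42],0],[0.5,[0,0,-48],0],[0.5,[0,0,-54],0],[0.5,[0,0,-60],0],[0.5,[0,0,-66],0],[0.5,[0,0,-72],0]]}}

```text
clock: 17.92
eef_pos: [431.2, -252.1, 853.7]
tcp_rot: [-3.139, 0.024, -0.538]
contact_force: [-65.7, 38.1, 64.7]
opening: 0.499
```

```bash
python3 -c "
from h import *
print(r.sense()['qpos'].round(3));go(0,0,0)"
```

```text
[-0.534  0.417  0.058  0.006  2.69   1.58 ]
shift [-47.9, 0.67, 86.53] roll 0 | rows 16 pos [ 431.2 -252.1  853.7] yaw -0.538 tilt z [-0.019  0.014 -1.   ] open 0.499 F [-65.7  38.1  64.7] t 17.93
```

Emit:
{"name": "drive_tool", "arguments": {"moves": [[0.5,[0,0,4],0],[0.5,[0,0,8],0],[0.5,[0,0,12],0],[0.5,[0,0,16],0],[0.5,[0,0,20],0]]}}

```text
clock: 18.55
eef_pos: [427.9, -249.5, 652.6]
tcp_rot: [-3.139, 0.023, -0.538]
contact_force: [-0.3, -0.7, 0.0]
opening: 0.501
```

```bash
python3 -c "
from h import *
print(r.sense()['qpos'].round(3));go(0,0,0)"
```

```text
[-0.533  0.059  1.058  0.003  2.047  1.577]
shift [-48.04, 0.67, 66.36] roll 0 | rows 14 pos [ 427.9 -249.5  652.6] yaw -0.538 tilt z [-0.018  0.014 -1.   ] open 0.501 F [-0.3 -0.7  0. ] t 18.55
```

```bash
python3 -c "
from h import *
go(420,-60,120,1.38)"
```

```text
shift [-9.18, -15.73, 53.52] roll -109.9 | rows 11 pos [ 427.9 -249.5  652.6] yaw -0.538 tilt z [-0.018  0.014 -1.   ] open 0.501 F [-0.3 -0.7  0. ] t 18.55
```

Emit:
{"name": "drive_tool", "arguments": {"moves": [[1,[-1,-2,5],-9],[1,[-2,-3,10],-18],[1,[-3,-4,15],-27],[1,[-4,-6,20],-36],[1,[-5,-8,25],-45],[1,[-6,-10,30],-54],[1,[-7,-11,35],-63],[1,[-8,-13,40],-72],[1,[-9,-15,45],-81],[1,[-9.2,-15.7,50],-90],[1,[-9.2,-15.7,53.5],-99],[1,[-9.2,-15.7,53.5],-104.5]]}}

```text
clock: 20.05
eef_pos: [419.1, -59.9, 117.8]
tcp_rot: [-3.116, -0.008, 1.29]
contact_force: [-0.4, 0.8, 0.2]
opening: 0.001
```

Emit:
{"name": "drive_tool", "arguments": {"moves": [[1,[0,0,4],0],[1,[0,0,8],0],[1,[0,0,9],0],[1,[0,0,9],0]]}}

```text
clock: 20.55
eef_pos: [417.7, -58.7, 27.8]
tcp_rot: [-3.116, -0.008, 1.29]
contact_force: [0.9, -0.2, 0.3]
opening: 0.003
```

```bash
python3 -c "
from h import *
go(420,-60,10,1.286);tipview('b1',195,165)"
```

```text
shift [-0.08, 0.3, 1.77] roll 0.2 | rows 1 pos [417.7 -58.7  27.8] yaw 1.29 tilt z [-0.023  0.015 -1.   ] open 0.003 F [ 0.9 -0.2  0.3] t 20.55
```

View pics/b1.png

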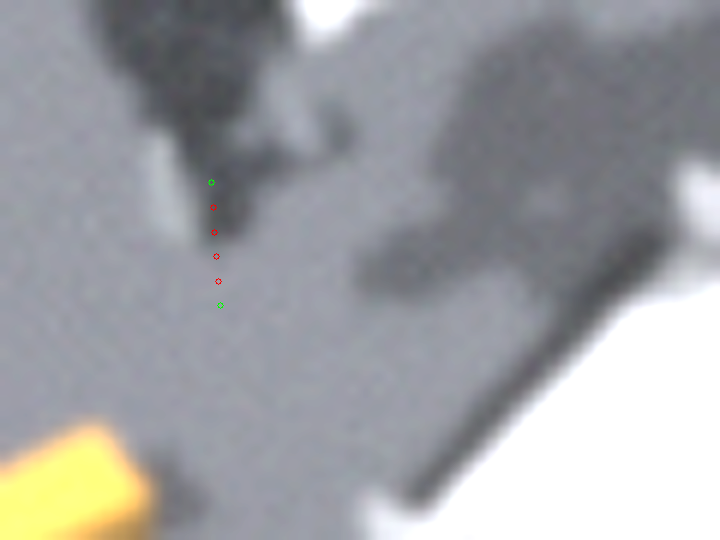

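Emit:
{"name": "drive_tool", "arguments": {"moves": [[1,[0,0,1],0],[1,[0,0,1.7],0],[1,[0,0,1.7],0]]}}

```text
clock: 20.98
eef_pos: [417.6, -58.5, 11.2]
tcp_rot: [-3.117, -0.008, 1.29]
contact_force: [-0.2, -0.1, 0.6]
opening: 0.001
```

Emit:
{"name": "drive_tool", "arguments": {"moves": [[1,[0,0,0.4],0],[1,[0,0,0.6],0],[1,[0,0,0.6],0]]}}

```text
clock: 21.35
eef_pos: [417.3, -58.3, 5.1]
tcp_rot: [-3.116, -0.008, 1.29]
contact_force: [0.5, -0.5, 0.2]
opening: 0.002
```

Emit:
{"name": "drive_tool", "arguments": {"moves": [[1,[0,0,0.3],0],[1,[0,0,0.5],0],[1,[0,0,0.5],0]]}}

```text
clock: 21.72
eef_pos: [417.1, -58.3, -0.1]
tcp_rot: [-3.116, -0.008, 1.29]
contact_force: [0.4, 0.1, -0.4]
opening: 0.002
```

```bash
python3 -c "
from h import *
go(420,-60,10,1.286);tipview('b2',195,165)"
```

```text
shift [-0.08, 0.3, -1.01] roll 0.2 | rows 1 pos [ 4.171e+02 -5.830e+01 -1.000e-01] yaw 1.29 tilt z [-0.022  0.015 -1.   ] open 0.002 F [ 0.4  0.1 -0.4] t 21.73
```

View pics/b2.png

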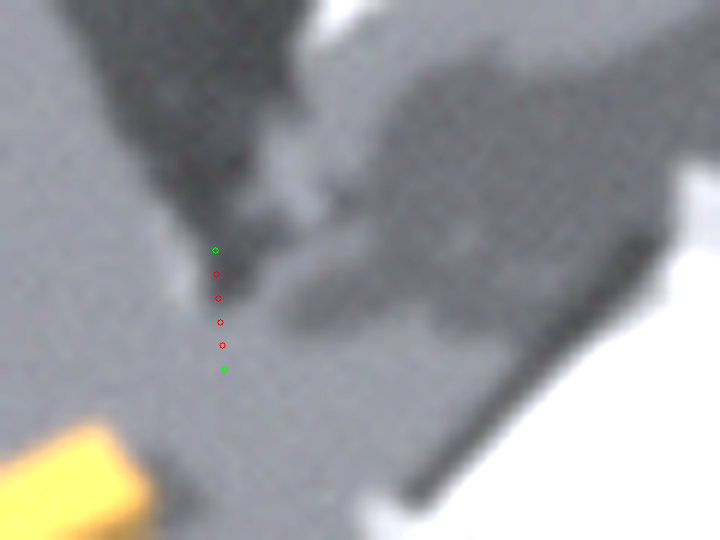

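Emit:
{"name": "drive_tool", "arguments": {"moves": [[1,[0,0,0.4],0],[1,[0,0,0.8],0],[1,[0,0,0.9],0]]}}

```text
clock: 22.15
eef_pos: [416.6, -58.1, -9.4]
tcp_rot: [-3.115, -0.008, 1.29]
contact_force: [0.6, -0.1, 0.1]
opening: 0.002
```

Emit:
{"name": "drive_tool", "arguments": {"moves": [[1,[0,0,0.3],0],[1,[0,0,0.5],0],[1,[0,0,0.5],0]]}}

```text
clock: 22.52
eef_pos: [416.4, -58.0, -14.5]
tcp_rot: [-3.115, -0.008, 1.29]
contact_force: [-0.1, -0.2, -0.4]
opening: -0.004
```

Emit:
{"name": "drive_tool", "arguments": {"moves": [[1,[0,0,0.3],0],[1,[0,0,0.5],0],[1,[0,0,0.5],0]]}}

```text
clock: 22.9
eef_pos: [416.1, -57.9, -19.7]
tcp_rot: [-3.115, -0.008, 1.29]
contact_force: [0.0, -0.5, -0.2]
opening: -0.003
```

Emit:
{"name": "drive_tool", "arguments": {"moves": [[1,[0,0,0.2],0],[1,[0,0,0.4],0],[1,[0,0,0.4],0]]}}

```text
clock: 23.28
eef_pos: [415.9, -57.8, -23.8]
tcp_rot: [-3.114, -0.008, 1.29]
contact_force: [0.8, -0.4, 0.0]
opening: -0.002
```

Emit:
{"name": "drive_tool", "arguments": {"moves": [[1,[0,0,0.2],0],[1,[0,0,0.4],0],[1,[0,0,0.4],0]]}}

```text
clock: 23.65
eef_pos: [415.7, -57.7, -28.0]
tcp_rot: [-3.114, -0.008, 1.29]
contact_force: [-0.4, 0.0, -0.0]
opening: 0.0
```

```bash
python3 -c "
from h import *
tipview('b3',195,165);print(r.sense())"
```

```text
{'clock': 23.7, 'qpos': array([-0.15137501,  0.44521405,  2.19827277,  0.02195807,  0.5243954 ,
        0.10998199]), 'qvel': array([-0.00228883, -0.00168733, -0.00126801, -0.00097365,  0.00218909,
       -0.00122451]), 'joint_efforts': array([ 1.30905039e-03, -4.72079015e+01, -1.45668948e+01,  3.16313887e-02,
        1.40959136e-01, -6.09500075e-04]), 'eef_pos': array([415.70923018, -57.75225385, -27.91526187]), 'tcp_rot': array([-3.11421026, -0.00753043,  1.29018401]), 'contact_force': array([-0.46547714,  0.6639234 ,  0.19404264]), 'wrist_torque': array([-0.01207045,  0.01933418, -0.01538266]), 'opening': 0.0025109506519352697}
```

View pics/b3.png

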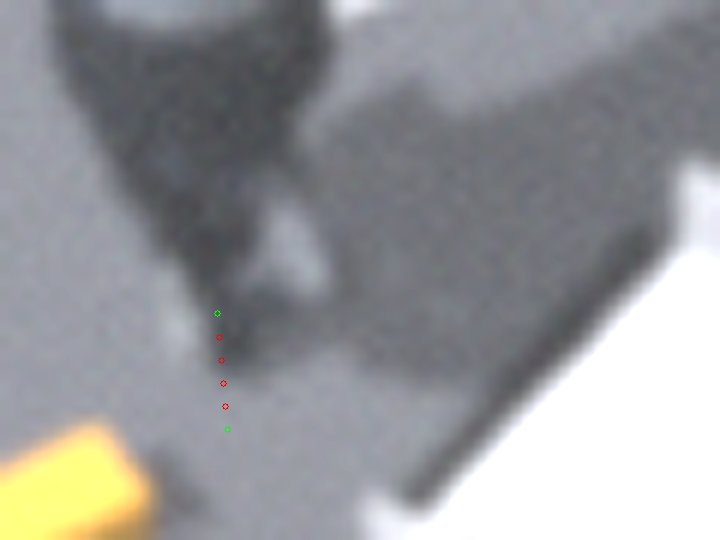

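Emit:
{"name": "drive_tool", "arguments": {"moves": [[1,[0,0,0.2],0],[1,[0,0,0.4],0],[1,[0,0,0.4],0]]}}

```text
clock: 24.08
eef_pos: [416.0, -57.8, -30.0]
tcp_rot: [-3.115, -0.008, 1.29]
contact_force: [-8.9, -0.2, 46.2]
opening: -0.004
```

```bash
cat >> h.py <<'E'
PAN=np.array([594,-11]);PY=.088
def panw(x,y,c=PAN,a=PY): return c+[np.cos(a)*x-np.sin(a)*y,np.sin(a)*x+np.cos(a)*y]
E
python3 -c "
from h import *
go(427.9,-144.8,-25,1.286)
for q in [(12,30),(12,-30),(-54,30),(-54,-30)]: print(q,panw(*q).round(1))"
```

```text
shift [-8.03, 3.54, -0.66] roll 0.3 | rows 2 pos [416.  -57.8 -30. ] yaw 1.29 tilt z [-0.024  0.015 -1.   ] open -0.004 F [-8.9 -0.2 46.2] t 24.07
(12, 30) [603.3  19.9]
(12, -30) [608.6 -39.8]
(-54, 30) [537.6  14.1]
(-54, -30) [542.8 -45.6]
```

Emit:
{"name": "drive_tool", "arguments": {"moves": [[0.8,[0,0,-4],0],[0.4,[-3,1,-6],0],[0.4,[-8,3.5,-6],0],[0.4,[-8,3.5,-6],0],[0.4,[-8,3.5,-6],0]]}}

```text
clock: 24.7
eef_pos: [428.2, -145.0, 28.1]
tcp_rot: [-3.114, -0.008, 1.289]
contact_force: [0.2, 0.2, -0.1]
opening: 0.6
```

```bash
python3 -c "
from h import *
go(427.9,-144.8,-25,1.286);f=snap('scene','p1')
a=cv2.imread('pics/p1.png');cv2.imwrite('pics/p1c.png',cv2.resize(a[160:260,140:260],None,fx=6,fy=6,interpolation=cv2.INTER_CUBIC))"
```

```text
shift [-0.03, 0.12, 5.31] roll 0.2 | rows 1 pos [ 428.2 -145.    28.1] yaw 1.289 tilt z [-0.025  0.015 -1.   ] open 0.6 F [ 0.2  0.2 -0.1] t 24.7
```

View pics/p1c.png

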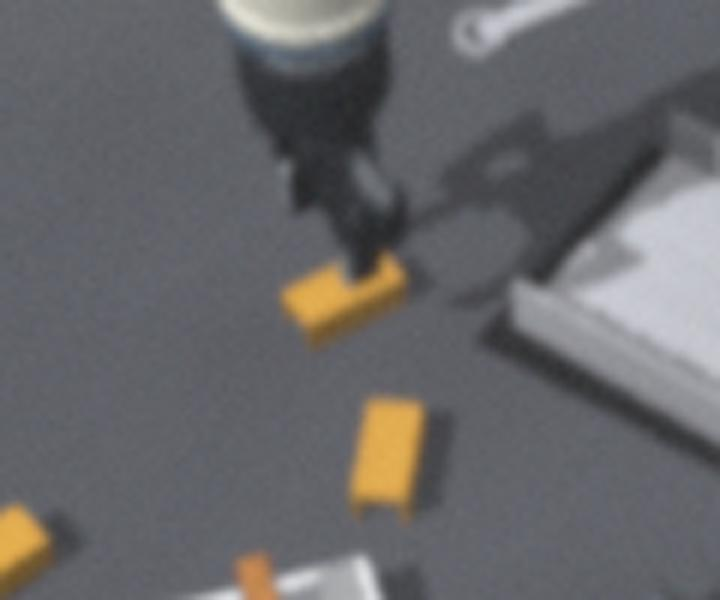

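Emit:
{"name": "drive_tool", "arguments": {"moves": [[0.4,[0,0.1,3],0],[0.4,[0,0.1,5.3],0],[0.4,[0,0.1,5.3],0],[1,[0,0.1,5.3],0],[1,[0,0.1,5.3],0],[1,[0,0.1,5.3],0],[1,[0,0.1,5.3],0],[1,[0,0.1,3],0],[1,[0,0.1,-3],0],[1,[0,0.1,-6],0],[1,[0,0.1,-6],0]], "grip_force": 40}}

```text
clock: 26.12
eef_pos: [432.5, -146.4, 90.5]
tcp_rot: [-3.119, -0.008, 1.29]
contact_force: [1.3, 0.7, -0.6]
opening: 0.317
```

```bash
python3 -c "
from h import *
go(*panw(12,-30),60,.088);f=snap('scene','p1')
a=cv2.imread('pics/p1.png');cv2.imwrite('pics/p1c.png',cv2.resize(a[150:230,150:250],None,fx=5,fy=5,interpolation=cv2.INTER_CUBIC))"
```

```text
shift [15.1, 14.03, 2.85] roll 68.9 | rows 7 pos [ 432.5 -146.4   90.5] yaw 1.29 tilt z [-0.019  0.013 -1.   ] open 0.317 F [ 1.3  0.7 -0.6] t 26.12
```

View pics/p1c.png

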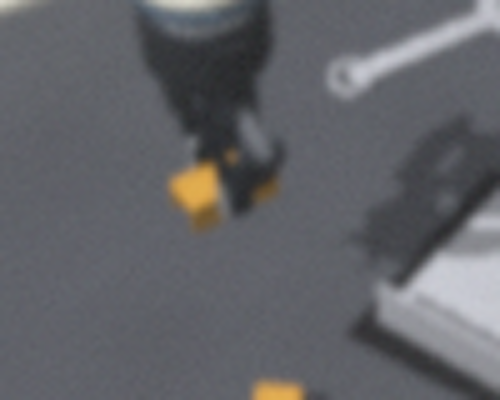

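Emit:
{"name": "drive_tool", "arguments": {"moves": [[1,[2,2,-1],10],[1,[4,4,-1],20],[1,[6.5,6,-1],30],[1,[9,8.5,0],40],[1,[11,10.5,0],50],[1,[13,12.5,0],60],[1,[15.1,14,1],68.9],[1,[15.1,14,3],68.9],[1,[15.1,14,3],68.9],[1,[15.1,14,3],68.9]]}}

```text
clock: 27.42
eef_pos: [606.3, -39.3, 56.1]
tcp_rot: [-3.125, 0.022, 0.088]
contact_force: [-0.4, 0.4, -0.7]
opening: 0.318
```

```bash
python3 -c "
from h import *
go(*panw(14,-30),-13,.088)"
```

```text
shift [0.57, 0.18, 6.9] roll -0.0 | rows 2 pos [606.3 -39.3  56.1] yaw 0.088 tilt z [-0.023  0.014 -1.   ] open 0.318 F [-0.4  0.4 -0.7] t 27.43
```

Emit:
{"name": "drive_tool", "arguments": {"moves": [[1,[0.5,0.1,4],0],[1,[0.5,0.1,6.5],0],[1,[0.5,0.1,6.9],0],[1,[0.5,0.1,6.9],0],[0.55,[0.5,0.1,6.9],0],[0.55,[0.5,0.1,6.9],0],[0.55,[0.5,0.1,6.9],0],[0.55,[0.5,0.1,4],0],[0.55,[0.5,0.1,-1],0],[0.55,[0.5,0.1,-4],0]]}}

```text
clock: 28.68
eef_pos: [613.3, -40.6, 98.4]
tcp_rot: [-3.126, 0.02, 0.088]
contact_force: [0.8, -0.6, -0.7]
opening: 0.454
```

```bash
python3 -c "
from h import *
f=r.grab_frame('scene')
for c in ('scene',):
  print([(np.round(a['at'],1).tolist(),round(a['score'],2),np.round(at_z(f,a['at'],0)[:2]).tolist()) for a in r.spot_point('stamp',c)])
go(521.5,-207.1,60,-.86)"
```

```text
[([192.6, 289.5], 0.74, [620.0, -357.0]), ([138.9, 252.0], 0.71, [403.0, -374.0]), ([264.4, 219.6], 0.69, [612.0, -24.0]), ([317.1, 197.7], 0.59, [686.0, 163.0]), ([202.5, 239.1], 0.47, [516.0, -210.0])]
shift [-10.71, 15.82, 3.92] roll 54.3 | rows 6 pos [615.  -40.7  99.9] yaw 0.088 tilt z [-0.017  0.014 -1.   ] open 0.452 F [ 0.5 -0.2  0.1] t 28.77
```

Emit:
{"name": "drive_tool", "arguments": {"moves": [[0.4,[-1.5,2.3,0],9],[0.4,[-3.1,4.5,0],18],[0.4,[-4.6,6.8,0],27],[0.4,[-6.1,9,0],36],[0.4,[-7.7,11.3,0],45],[0.4,[-9.2,13.6,2],54],[0.4,[-10.7,15.8,4],62],[0.4,[-10.7,15.8,6],62],[0.4,[-10.7,15.8,6],62]]}}

```text
clock: 29.9
eef_pos: [519.3, -206.2, 37.3]
tcp_rot: [3.133, 0.024, -0.995]
contact_force: [-0.2, -0.8, 0.3]
opening: 0.598
```

```bash
python3 -c "
from h import *
go(521.5,-207.1,-25,-.994);f=snap('scene','p2')
a=cv2.imread('pics/p2.png');cv2.imwrite('pics/p2c.png',cv2.resize(a[170:270,150:290],None,fx=5,fy=5,interpolation=cv2.INTER_CUBIC))"
```

```text
shift [0.35, -0.19, 6.22] roll -0.1 | rows 1 pos [ 519.3 -206.2   37.3] yaw -0.995 tilt z [-0.021  0.016 -1.   ] open 0.598 F [-0.2 -0.8  0.3] t 29.9
```

View pics/p2c.png

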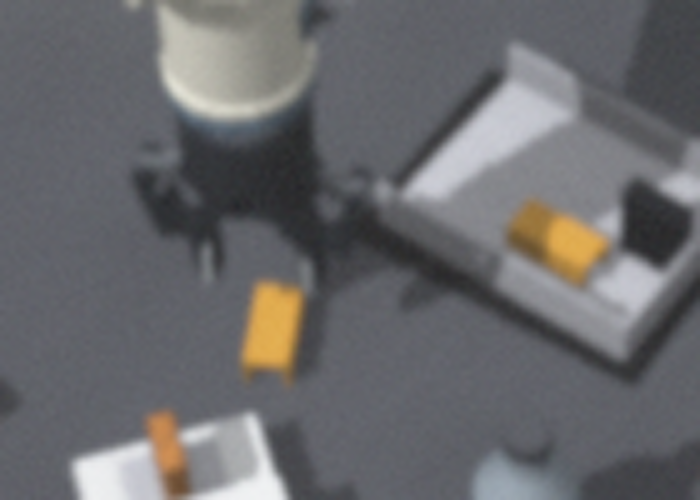

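```bash
python3 -c "
from h import *
f=r.grab_frame('scene');p=r.sense()['eef_pos']
T=lambda P:((proj(f,P)[0]-[150,170])*5+2).round(0)
print(T(p+[.6,-.5,35]),T([521.5,-207.1,22]),T([521.5,-207.1,11]))
d=25*np.array([np.cos(.577),np.sin(.577),0])
print(T(p+[.6,-.5,35]+d),T(p+[.6,-.5,35]-d))"
```

```text
[266. 278.] [272. 329.] [273. 339.]
[307. 283.] [225. 273.]
```

Emit:
{"name": "drive_tool", "arguments": {"moves": [[0.4,[0.3,-0.2,3],0],[0.4,[0.3,-0.2,6.2],0],[0.4,[0.3,-0.2,6.2],0],[1,[0.3,-0.2,6.2],0],[1,[0.3,-0.2,6.2],0],[1,[0.3,-0.2,6.2],0],[1,[0.3,-0.2,6.2],0],[1,[0.3,-0.2,3],0],[1,[0.3,-0.2,-2],0],[1,[0.3,-0.2,-5],0],[1,[0.3,-0.2,-5],0]]}}

```text
clock: 31.38
eef_pos: [527.4, -209.4, 92.2]
tcp_rot: [3.138, 0.017, -0.994]
contact_force: [-0.2, 0.8, -0.5]
opening: 0.316
```

```bash
python3 -c "
from h import *
go(*panw(-54,-30),50,.088)"
```

```text
shift [-12.82, -10.24, 4.4] roll -62.0 | rows 6 pos [ 527.4 -209.4   92.2] yaw -0.994 tilt z [-0.012  0.012 -1.   ] open 0.316 F [-0.2  0.8 -0.5] t 31.38
```

```bash
python3 -c "
from h import *
go(*panw(14,30),50,.088)"
```

```text
shift [-14.92, -19.06, 4.4] roll -62.0 | rows 6 pos [ 527.4 -209.4   92.2] yaw -0.994 tilt z [-0.012  0.012 -1.   ] open 0.316 F [-0.2  0.8 -0.5] t 31.38
```

Emit:
{"name": "drive_tool", "arguments": {"moves": [[1,[-2.2,-2.7,0],-9],[1,[-4.3,-5.4,0],-18],[1,[-6.4,-8.2,0],-27],[1,[-8.5,-10.9,0],-36],[1,[-10.7,-13.6,0],-45],[1,[-12.8,-16.3,2],-54],[1,[-14.9,-19.1,4],-62],[1,[-14.9,-19.1,4.4],-62],[1,[-14.9,-19.1,4.4],-62]]}}

```text
clock: 32.5
eef_pos: [604.8, 19.8, 49.2]
tcp_rot: [-3.129, 0.013, 0.087]
contact_force: [0.6, -0.6, 0.4]
opening: 0.32
```

```bash
python3 -c "
from h import *
go(*panw(12,30),-13,.088)"
```

```text
shift [-0.07, 0.05, 6.22] roll -0.0 | rows 1 pos [604.8  19.8  49.2] yaw 0.087 tilt z [-0.014  0.012 -1.   ] open 0.32 F [ 0.6 -0.6  0.4] t 32.5
```

Place, then rise and head to stamp c (415,-388).

Emit:
{"name": "drive_tool", "arguments": {"moves": [[1,[0,0,3.5],0],[1,[0,0,6],0],[1,[0,0,6.2],0],[1,[0,0,6.2],0],[0.55,[0,0,6.2],0],[0.55,[0,0,6.2],0],[0.55,[0,0,6.2],0],[0.55,[0,0,3],0],[0.55,[0,0,-2],0],[0.55,[0,0,-6],0],[0.55,[0,0,-6],0]]}}

```text
clock: 33.88
eef_pos: [608.2, 19.2, 112.9]
tcp_rot: [-3.129, 0.006, 0.087]
contact_force: [0.2, 0.5, -1.3]
opening: 0.451
```

```bash
python3 -c "
from h import *
go(414.9,-388,40,1.47-3.1416)
go(414.9,-388,40,1.47)
f=snap('scene','p3');g=snap('top','p3t')
b=cv2.imread('pics/p3t.png')
a=cv2.imread('pics/p3.png');cv2.imwrite('pics/p3c.png',np.hstack([cv2.resize(a[160:290,110:290],None,fx=3,fy=3,interpolation=cv2.INTER_CUBIC),cv2.resize(b[180:260,330:390],None,fx=4.875,fy=4.875)]))
print(r.sense()['qpos'])"
```

```text
shift [-22.76, 38.97, 6.95] roll 100.8 | rows 10 pos [608.2  19.2 112.9] yaw 0.087 tilt z [-0.007  0.012 -1.   ] open 0.451 F [ 0.2  0.5 -1.3] t 33.88
shift [-22.76, 38.97, 6.95] roll -79.2 | rows 8 pos [608.2  19.2 112.9] yaw 0.087 tilt z [-0.007  0.012 -1.   ] open 0.451 F [ 0.2  0.5 -1.3] t 33.88
[0.02186932 0.42989278 1.743912   0.01429927 0.98082944 1.49751398]
```

View pics/p3c.png

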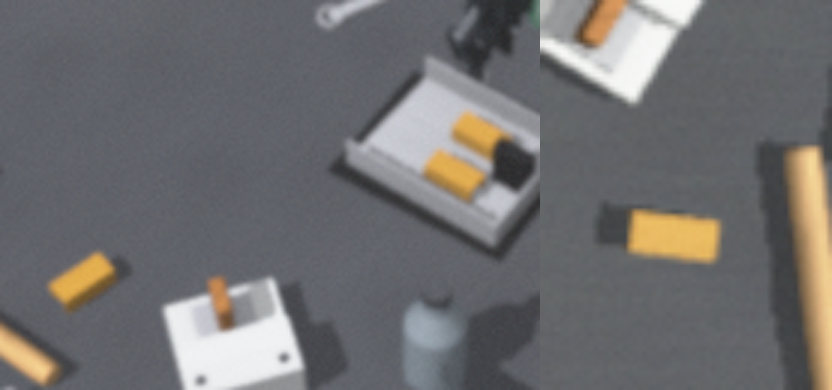

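Emit:
{"name": "drive_tool", "arguments": {"moves": [[0.4,[-2.5,4.3,0],-9],[0.4,[-5,8.6,0],-18],[0.4,[-7.6,13,0],-27],[0.4,[-10,17.3,0],-36],[0.4,[-12.6,21.6,0],-45],[0.4,[-15.2,26,0],-54],[0.4,[-17.7,30.3,0],-63],[0.4,[-20.2,34.6,2],-72],[0.4,[-22.8,39,5],-78],[0.4,[-22.8,39,7],-78],[0.4,[-22.8,39,7],-78],[0.4,[-22.8,39,7],-78]]}}

```text
clock: 35.48
eef_pos: [411.6, -387.8, 37.1]
tcp_rot: [-3.126, -0.01, 1.449]
contact_force: [-0.1, 0.4, 0.5]
opening: 0.598
```

```bash
python3 -c "
from h import *
go(414.9,-388,-25,1.45)"
```

```text
shift [-0.05, 0.43, 6.2] roll -0.1 | rows 1 pos [ 411.6 -387.8   37.1] yaw 1.449 tilt z [-0.014  0.012 -1.   ] open 0.598 F [-0.1  0.4  0.5] t 35.48
```

Emit:
{"name": "drive_tool", "arguments": {"moves": [[0.4,[0,0.4,3],0],[0.4,[0,0.4,6.2],0],[0.4,[0,0.4,6.2],0],[1,[0,0.4,6.2],0],[1,[0,0.4,6.2],0],[1,[0,0.4,6.2],0],[1,[0,0.4,6.2],0],[1,[0,0.4,3],0],[1,[0,0.4,-2],0],[1,[0,0.4,-6],0],[1,[0,0.4,-6],0]]}}

```text
clock: 36.85
eef_pos: [418.4, -391.0, 101.1]
tcp_rot: [-3.132, -0.006, 1.449]
contact_force: [-0.6, -0.5, -1.0]
opening: 0.317
```

```bash
python3 -c "
from h import *
go(*panw(-52,-30),60,.088)"
```

```text
shift [35.81, 8.39, 4.25] roll 78.0 | rows 8 pos [ 418.4 -391.   101.1] yaw 1.449 tilt z [-0.008  0.007 -1.   ] open 0.317 F [-0.6 -0.5 -1. ] t 36.85
```

Emit:
{"name": "drive_tool", "arguments": {"moves": [[1,[4.5,1,-1],9],[1,[9,2,-1],18],[1,[13.5,3.1,-1],27],[1,[18,4.2,-1],36],[1,[22.4,5.2,0],45],[1,[27,6.3,0],54],[1,[31.4,7.4,0],63],[1,[35.8,8.4,0],72],[1,[35.8,8.4,3],78],[1,[35.8,8.4,4.2],78],[1,[35.8,8.4,4.2],78]]}}

```text
clock: 38.22
eef_pos: [543.7, -45.9, 59.5]
tcp_rot: [-3.133, 0.01, 0.089]
contact_force: [0.7, -0.0, -0.4]
opening: 0.316
```

```bash
python3 -c "
from h import *
go(*panw(-54,-30),-13,.088)"
```

```text
shift [-0.01, 0.03, 7.25] roll 0.1 | rows 2 pos [543.7 -45.9  59.5] yaw 0.089 tilt z [-0.011  0.007 -1.   ] open 0.316 F [ 0.7 -0.  -0.4] t 38.23
```

Emit:
{"name": "drive_tool", "arguments": {"moves": [[1,[0,0,4],0],[1,[0,0,6.8],0],[1,[0,0,7.2],0],[1,[0,0,7.2],0],[0.55,[0,0,7.2],0],[0.55,[0,0,7.2],0],[0.55,[0,0,7.2],0],[0.55,[0,0,4],0],[0.55,[0,0,-1],0],[0.55,[0,0,-6],0],[0.55,[0,0,-6],0]]}}

```text
clock: 39.6
eef_pos: [547.3, -46.5, 123.6]
tcp_rot: [-3.135, 0.003, 0.089]
contact_force: [0.3, -0.6, -0.1]
opening: 0.448
```

```bash
python3 -c "
from h import *
f=snap('scene','p4')
print([(np.round(a['at'],1).tolist(),round(a['score'],2),np.round(at_z(f,a['at'],0)[:2]).tolist()) for a in r.spot_point('stamp','scene')])
g=snap('top','p4t')
b=cv2.imread('pics/p4t.png')
a=cv2.imread('pics/p4.png');cv2.imwrite('pics/p4c.png',np.hstack([cv2.resize(a[160:260,210:340],None,fx=4,fy=4,interpolation=cv2.INTER_CUBIC),cv2.resize(b[120:200,175:235],None,fx=5,fy=5)]))
go(690,152,40,.95)"
```

```text
[([244.2, 211.0], 0.71, [540.0, -40.0]), ([315.3, 197.5], 0.64, [681.0, 160.0]), ([269.0, 211.2], 0.63, [601.0, 12.0]), ([260.8, 219.6], 0.6, [603.0, -32.0])]
shift [16.43, -18.37, 7.85] roll -49.3 | rows 5 pos [543.7 -46.2 118.8] yaw 0.089 tilt z [-0.012  0.007 -1.   ] open 0.449 F [-0.8  0.1 -1.5] t 39.75
```

View pics/p4c.png

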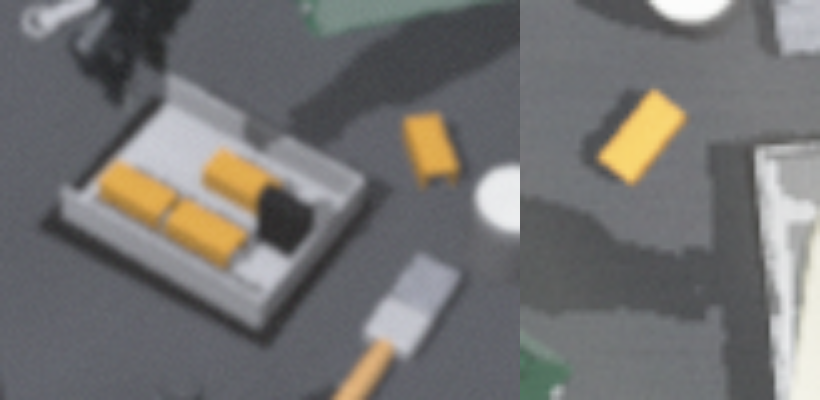

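```bash
python3 -c "
from h import *
f=r.grab_frame('top')
print(at_z(f,(199.3,147.2),22))
go(*at_z(f,(199.3,147.2),22)[:2],35,-.677)"
```

```text
[690.18031839 151.41863916  22.        ]
shift [16.5, -18.3, 8.28] roll 43.9 | rows 5 pos [543.3 -46.2 118.3] yaw 0.089 tilt z [-0.013  0.007 -1.   ] open 0.45 F [-0.4  0.6 -0.9] t 39.8
```

Emit:
{"name": "drive_tool", "arguments": {"moves": [[0.4,[4,-4.5,0],10],[0.4,[8,-9,0],20],[0.4,[12,-13.5,0],30],[0.4,[16.5,-18.3,0],40],[0.4,[16.5,-18.3,5],43.9],[0.4,[16.5,-18.3,8.2],43.9],[0.4,[16.5,-18.3,8.2],43.9],[0.4,[16.5,-18.3,8.2],43.9]]}}

```text
clock: 40.8
eef_pos: [690.5, 151.4, 36.1]
tcp_rot: [3.139, 0.015, -0.677]
contact_force: [0.0, 0.8, 0.0]
opening: 0.6
```

```bash
python3 -c "
from h import *
go(690.2,151.4,-25,-.677)"
```

```text
shift [0.07, -0.0, 6.11] roll 0.0 | rows 1 pos [690.5 151.4  36.1] yaw -0.677 tilt z [-0.013  0.008 -1.   ] open 0.6 F [0.  0.8 0. ] t 40.8
```

Emit:
{"name": "drive_tool", "arguments": {"moves": [[0.4,[0,0,3],0],[0.4,[0,0,6.1],0],[0.4,[0,0,6.1],0],[1,[0,0,6.1],0],[1,[0,0,6.1],0],[1,[0,0,6.1],0],[1,[0,0,6.1],0],[1,[0,0,3],0],[1,[0,0,-2],0],[1,[0,0,-6],0],[1,[0,0,-6],0]]}}

```text
clock: 42.18
eef_pos: [694.4, 151.5, 101.4]
tcp_rot: [-3.138, 0.01, -0.677]
contact_force: [-0.6, 0.4, -0.7]
opening: 0.315
```

```bash
python3 -c "
from h import *
go(*panw(-54,30),60,.088)"
```

```text
shift [-3.58, 20.55, 4.1] roll -43.8 | rows 5 pos [694.4 151.5 101.4] yaw -0.677 tilt z [-0.005  0.009 -1.   ] open 0.315 F [-0.6  0.4 -0.7] t 42.17
```

Emit:
{"name": "drive_tool", "arguments": {"moves": [[1,[-0.7,4.5,-1],-9],[1,[-1.5,9,-1],-18],[1,[-2.2,13.5,-1],-27],[1,[-3,18,-1],-36],[1,[-3.6,20.5,0],-43.8],[1,[-3.6,20.5,4],-43.8],[1,[-3.6,20.5,4],-43.8],[1,[-3.6,20.5,4],-43.8]]}}

```text
clock: 43.18
eef_pos: [538.2, 14.8, 61.6]
tcp_rot: [-3.132, 0.004, 0.088]
contact_force: [-0.8, 0.0, -0.9]
opening: 0.316
```

```bash
python3 -c "
from h import *
go(*panw(-56,30),-13,.088)"
```

```text
shift [-0.24, 0.13, 7.46] roll -0.0 | rows 2 pos [538.2  14.8  61.6] yaw 0.088 tilt z [-0.005  0.009 -1.   ] open 0.316 F [-0.8  0.  -0.9] t 43.17
```

Emit:
{"name": "drive_tool", "arguments": {"moves": [[1,[-0.2,0.1,4],0],[1,[-0.2,0.1,7],0],[1,[-0.2,0.1,7.4],0],[1,[-0.2,0.1,7.4],0],[0.55,[-0.2,0.1,7.4],0],[0.55,[-0.2,0.1,7.4],0],[0.55,[-0.2,0.1,7.4],0],[0.55,[-0.2,0.1,4],0],[0.55,[-0.2,0.1,-1],0],[0.55,[-0.2,0.1,-7],0],[0.55,[-6,0.1,-10],0],[0.55,[-12,0.1,-10],0]]}}

```text
clock: 44.68
eef_pos: [420.0, 2.3, 164.4]
tcp_rot: [-3.133, -0.001, 0.088]
contact_force: [-0.4, -0.0, 0.5]
opening: 0.453
```

```bash
python3 -c "
from h import *
f=snap('scene','p5');g=snap('top','p5t')
print([(np.round(a['at'],1).tolist(),round(a['score'],2)) for a in r.spot_point('stamp','scene')])
b=cv2.imread('pics/p5t.png')
a=cv2.imread('pics/p5.png');cv2.imwrite('pics/p5c.png',np.hstack([cv2.resize(a[160:260,200:300],None,fx=4,fy=4,interpolation=cv2.INTER_CUBIC),cv2.resize(b[130:230,200:300],None,fx=4,fy=4)]))
go(*panw(67,0),60,.088)"
```

```text
[([260.7, 218.8], 0.78), ([278.9, 208.7], 0.7), ([271.7, 206.3], 0.63), ([253.7, 199.8], 0.53)]
shift [24.34, 2.96, 10.09] roll -0.0 | rows 5 pos [416.3   2.2 162.3] yaw 0.087 tilt z [-0.006  0.009 -1.   ] open 0.452 F [ 0.6 -0.7 -0.4] t 44.83
```

View pics/p5c.png

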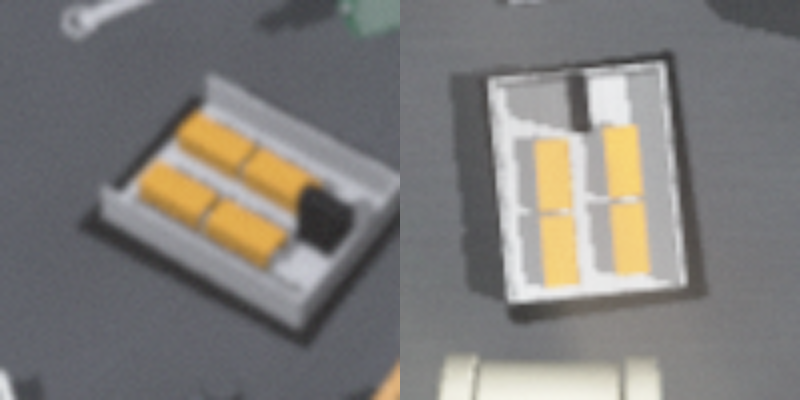

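Emit:
{"name": "drive_tool", "arguments": {"moves": [[0.55,[5,0.6,0],0],[0.55,[10,1.2,0],0],[0.55,[15,1.8,1],0],[0.55,[20,2.4,3],0],[0.55,[24.3,2.9,5],0],[0.55,[24.3,2.9,8],0],[0.55,[24.3,2.9,10],0],[0.55,[24.3,2.9,10],0],[0.55,[24.3,2.9,10],0]]}}

```text
clock: 45.95
eef_pos: [660.9, -4.5, 61.9]
tcp_rot: [-3.132, 0.004, 0.087]
contact_force: [0.1, -1.0, -0.1]
opening: 0.451
```

```bash
python3 -c "
from h import *
go(*panw(67,0),2,.088)
f=snap('scene','g1')
a=cv2.imread('pics/g1.png');cv2.imwrite('pics/g1c.png',cv2.resize(a[150:250,220:340],None,fx=6,fy=6,interpolation=cv2.INTER_CUBIC))"
```

```text
shift [-0.0, 0.11, 5.99] roll -0.0 | rows 1 pos [660.9  -4.5  61.9] yaw 0.087 tilt z [-0.004  0.009 -1.   ] open 0.451 F [ 0.1 -1.  -0.1] t 45.95
```

View pics/g1c.png

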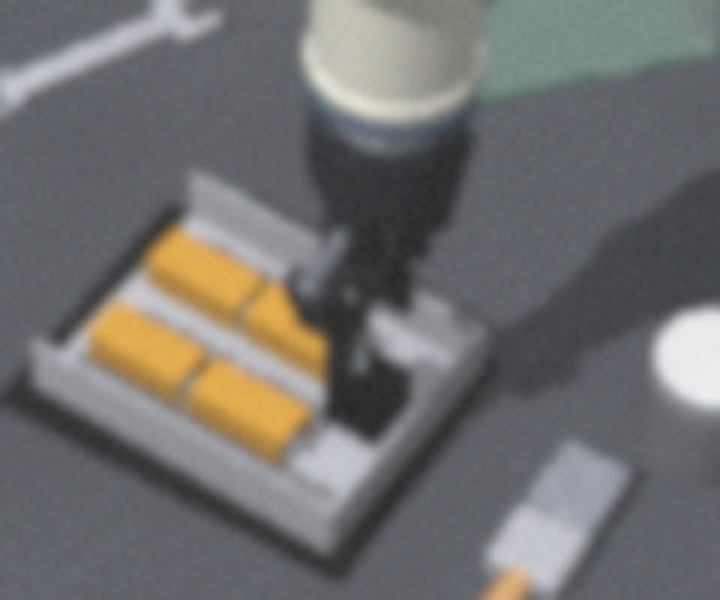

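Emit:
{"name": "drive_tool", "arguments": {"moves": [[0.55,[0,0.1,3],0],[0.55,[0,0.1,6],0],[0.55,[0,0.1,6],0],[1,[0,0.1,6],0],[1,[0,0.1,6],0],[1,[0,0.1,6],0],[1,[0,0.1,6],0],[1,[0,0.1,5.5],0],[1,[0,0.1,5],0],[1,[0,0.1,4.5],0],[1,[0,0.1,4],0],[1,[0,0.1,4],0]], "grip_force": 20}}

```text
clock: 47.5
eef_pos: [661.5, -5.2, 22.8]
tcp_rot: [-3.132, 0.002, 0.087]
contact_force: [0.5, -0.0, -3.5]
opening: 0.183
```

```bash
python3 -c "
from h import *
go(*panw(67,0),2,.088)
f=snap('scene','g2');print(r.sense()['wrist_torque'])
a=cv2.imread('pics/g2.png');cv2.imwrite('pics/g2c.png',cv2.resize(a[150:250,220:340],None,fx=6,fy=6,interpolation=cv2.INTER_CUBIC))"
```

```text
shift [-0.07, 0.0, 2.08] roll -0.0 | rows 1 pos [661.5  -5.2  22.8] yaw 0.087 tilt z [-0.003  0.009 -1.   ] open 0.183 F [ 0.5 -0.  -3.5] t 47.5
[-0.01423026 -0.24400095  0.09807112]
```

View pics/g2c.png

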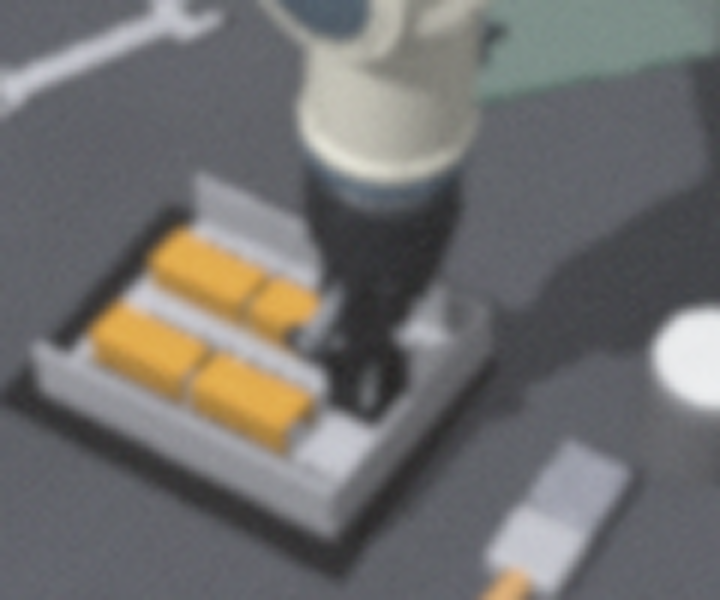

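Emit:
{"name": "drive_tool", "arguments": {"moves": [[1,[0,0,0],0],[1,[0,0,0],0],[1,[0,0,0],0],[1,[0,0,-0.5],0],[1,[0,0,-1.5],0],[1,[0,0,-3],0],[1,[0,0,-4.5],0],[1,[0,0,-6],0],[1,[0,0,-7],0],[1,[0,0,-7.5],0],[1,[0,0,-7.5],0]], "grip_force": 120}}

```text
clock: 48.92
eef_pos: [661.8, -5.9, 97.8]
tcp_rot: [-3.132, 0.002, 0.087]
contact_force: [1.0, 0.3, -4.2]
opening: 0.171
```

```bash
python3 -c "
from h import *
go(528.5,410.9,270,1.0)
f=snap('scene','g3');print(r.sense()['wrist_torque'])
a=cv2.imread('pics/g3.png');cv2.imwrite('pics/g3c.png',cv2.resize(a[130:250,210:350],None,fx=5,fy=5,interpolation=cv2.INTER_CUBIC))"
```

```text
shift [-9.67, -42.84, -16.8] roll -52.3 | rows 8 pos [661.8  -5.9  97.8] yaw 0.087 tilt z [-0.003  0.009 -1.   ] open 0.171 F [ 1.   0.3 -4.2] t 48.92
[-0.05663361  0.78845347 -0.00607164]
```

View pics/g3c.png

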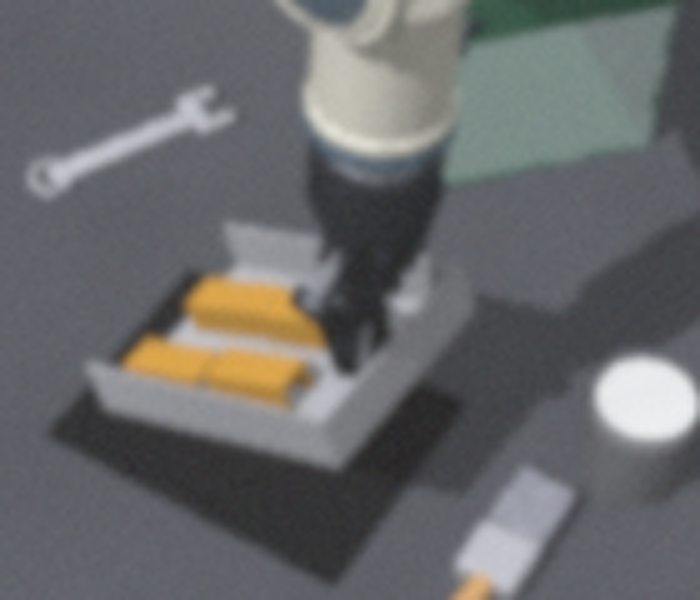

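```bash
cat >> h.py <<'E'
def fitpan(f,pix,yaw,pin,th0=.2):
    # pix: {local:px}; unknown pin world offset (3) and tilt; pin=approx world pin of local (67,0,44)
    def w(p,l):
        R=Rn.from_euler('ZY',[yaw,-p[3]]).as_matrix()  # x axis goes up by tilt
        return p[:3]+R@(np.array(l,float)-[67,0,44])
    res=lambda p:np.concatenate([proj(f,w(p,l))[0]-x for l,x in pix.items()]+[(p[:3]-pin)*.15])
    s=least_squares(res,np.r_[pin,th0],x_scale=[10,10,10,.1]); return s.x,s.fun[:-3].reshape(-1,2).round(1),w
E
python3 -c "
from h import *
f=r.grab_frame('scene');p=r.sense()['eef_pos']
q=lambda x,y:np.array([210+x/5-.4,130+y/5-.4])
s,res,w=fitpan(f,{(-95,-75,35):q(85,362),(95,-75,0):q(343,468),(95,75,35):q(472,285),(-95,75,35):q(225,222),(-95,-75,0):q(105,408)},.088,p+[0,0,48])
print(s-np.r_[p+[0,0,48],0],res.tolist(),'rim',w(s,(-95,0,0)))"
```

```text
[-1.20818969 -2.6486442  -3.37288067  0.34903506] [[0.3, 0.4], [0.4, 2.0], [-0.7, -1.9], [0.5, -0.3], [-0.3, -0.4]] rim [523.41578858 -20.5838285   44.96556384]
```

Emit:
{"name": "drive_tool", "arguments": {"moves": [[1,[0,0,0],0],[1,[0,0,0],0],[1,[0,0,0],0],[1,[0,0,0],0]]}}

```text
clock: 49.52
eef_pos: [661.3, -5.9, 97.0]
tcp_rot: [-3.132, 0.003, 0.087]
contact_force: [-2.5, -1.2, -10.7]
opening: 0.168
```

```bash
python3 -c "
from h import *
f=snap('scene','g4');s=r.sense();print(s['wrist_torque'],s['opening'],s['eef_pos'])
a=cv2.imread('pics/g4.png');cv2.imwrite('pics/g4c.png',cv2.resize(a[130:250,210:350],None,fx=5,fy=5,interpolation=cv2.INTER_CUBIC))"
```

```text
[ 0.08859253 -0.8814014   0.01434321] 0.16795899642814568 [661.25679284  -5.85758816  97.06075396]
```

View pics/g4c.png

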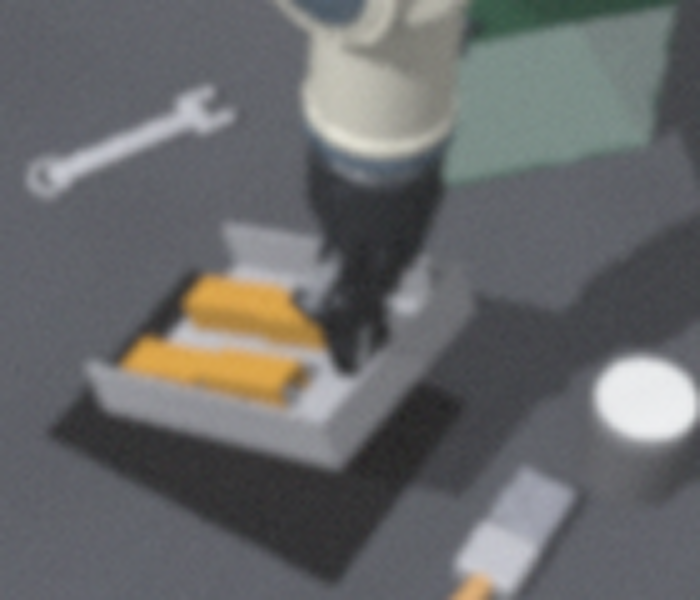

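Emit:
{"name": "drive_tool", "arguments": {"moves": [[1,[0,0,0.7],0],[1,[0,0,1.7],0],[1,[0,0,2.7],0],[1,[0,0,3.4],0],[1,[0,0,3.6],0],[1,[0,0,3.6],0]]}}

```text
clock: 50.32
eef_pos: [662.7, -5.4, 61.9]
tcp_rot: [-3.132, 0.0, 0.087]
contact_force: [3.4, 1.2, 3.4]
opening: 0.17
```

Emit:
{"name": "drive_tool", "arguments": {"moves": [[1,[0,0,0],0],[1,[0,0,0.5],0],[1,[0,0,1.2],0],[1,[0,0,1.9],0],[1,[0,0,2.6],0],[1,[0,0,3.3],0],[1,[0,0,4],0],[1,[0,0,4.7],0],[1,[0,0,5.4],0],[1,[0,0,6],0],[1,[0,0,6.1],0]], "grip_force": 20}}

```text
clock: 51.7
eef_pos: [662.2, -4.9, 0.4]
tcp_rot: [-3.132, 0.001, 0.087]
contact_force: [2.1, -0.7, 2.2]
opening: 0.171
```

```bash
python3 -c "
from h import *
go(661,-5,2,.088)
f=snap('scene','g5')
a=cv2.imread('pics/g5.png');cv2.imwrite('pics/g5c.png',cv2.resize(a[130:250,210:350],None,fx=5,fy=5,interpolation=cv2.INTER_CUBIC))"
```

```text
shift [-0.12, -0.0, -0.16] roll -0.0 | rows 1 pos [ 6.622e+02 -4.900e+00  4.000e-01] yaw 0.087 tilt z [-0.002  0.009 -1.   ] open 0.171 F [ 2.1 -0.7  2.2] t 51.7
```

View pics/g5c.png

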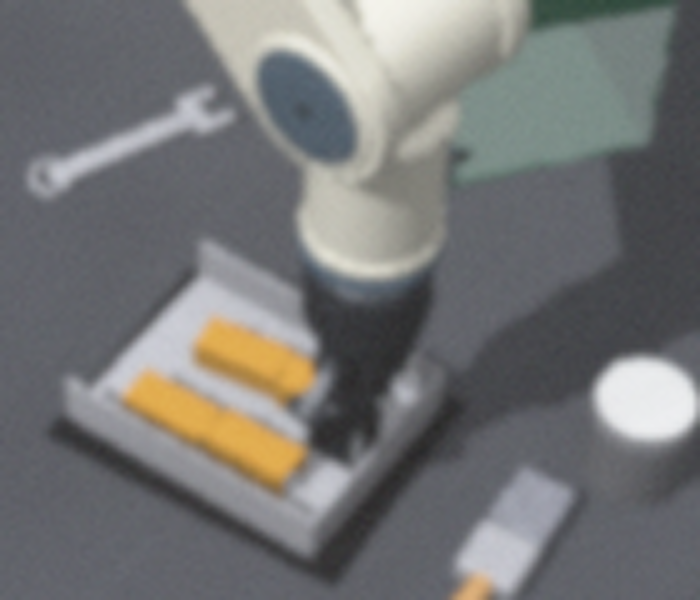

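Emit:
{"name": "drive_tool", "arguments": {"moves": [[0.55,[0,0,0],0],[0.55,[0,0,0],0],[0.55,[0,0,0],0],[0.55,[0,0,-4],0],[0.55,[0,0,-10],0],[1,[-6,0,-12],0],[1,[-12,0,-12],0],[1,[-18,-1,-12],0],[1,[-22,-2,-12],0],[1,[-25,-3,-12],0],[1,[-25,-3,-12],0]]}}

```text
clock: 53.12
eef_pos: [408.8, 2.3, 121.2]
tcp_rot: [-3.132, 0.001, 0.088]
contact_force: [0.1, -1.1, 0.5]
opening: -0.003
```

```bash
python3 -c "
from h import *
g=snap('top','g6t')
b=cv2.imread('pics/g6t.png')
cv2.imwrite('pics/g6c.png',cv2.resize(b[130:230,195:295],None,fx=6,fy=6,interpolation=cv2.INTER_CUBIC))"
```

```text
(no output)
```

View pics/g6c.png

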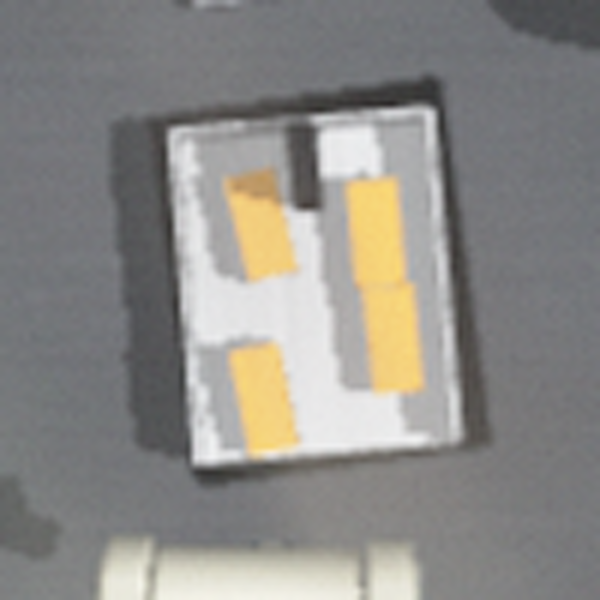

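```bash
python3 -c "
from h import *
f=r.grab_frame('top')
q=lambda x,y:np.array([195+x/6-.4,130+y/6-.4])
x,res=fit([(f,q(168,122),(95,75,41)),(f,q(435,105),(95,-75,41)),(f,q(192,468),(-95,75,41)),(f,q(463,443),(-95,-75,41))],[590,-10,.09]);print(x,res.tolist())
for n,c in dict(LR=(260,225),LF=(265,398),RR=(375,232),RF=(393,337)).items():
  w=at_z(f,q(*c),31)[:2]-x[:2];a=x[2];print(n,np.round([np.cos(a)*w[0]+np.sin(a)*w[1],-np.sin(a)*w[0]+np.cos(a)*w[1]],1))
for l in [(-112,30),(-42,33),(-112,-30),(-42,-33),(56,0)]: print(l,panw(*l,x[:2],x[2]).round(1))
go(*panw(-112,28,x[:2],x[2]),30,x[2])"
```

```text
[ 5.87188261e+02 -1.28915811e+01  7.90163214e-02] [[0.2, 0.8], [-0.1, 0.2], [0.4, -0.9], [-0.4, -0.1]]
LR [36.5 28.4]
LF [-61.6  33. ]
RR [ 27.4 -36.3]
RF [-32.7 -41.8]
(-112, 30) [473.2   8.2]
(-42, 33) [542.7  16.7]
(-112, -30) [477.9 -51.6]
(-42, -33) [547.9 -49.1]
(56, 0) [643.   -8.5]
shift [6.15, 0.21, 9.17] roll 0.5 | rows 2 pos [411.9   2.  121.6] yaw 0.088 tilt z [ 0.     0.009 -1.   ] open -0.0 F [-0.3  0.6  0.3] t 53.23
```

Emit:
{"name": "drive_tool", "arguments": {"moves": [[1,[3,0,4],0.5],[1,[6,0,9],0.5],[1,[6,0,13.6],0.5],[1,[6,0,13.6],0.5],[1,[8,0,13.6],0.5],[1,[9.5,0,13.6],0.5],[1,[11,0,13.6],0.5],[1,[12.5,0,13.6],0.5],[1,[13.2,0,13.6],0.5],[1,[13.2,0,13.6],0.5],[1,[11.5,0,13.6],0.5],[1,[11.5,0,8],0.5]]}}

```text
clock: 54.72
eef_pos: [520.2, 12.6, 38.6]
tcp_rot: [-3.132, 0.009, 0.079]
contact_force: [1.5, 0.1, 1.3]
opening: 0.001
```

```bash
python3 -c "
from h import *
P=np.array([587.2,-12.9]);go(*panw(-112,-34,P,.079),30,.079)
go(*panw(-42,-36,P,.079),-15,.079)"
```

```text
shift [-4.71, 6.48, 0.84] roll 0.0 | rows 2 pos [520.2  12.6  38.6] yaw 0.079 tilt z [-0.01   0.009 -1.   ] open 0.001 F [1.5 0.1 1.3] t 54.73
shift [2.33, 6.72, 5.27] roll 0.0 | rows 2 pos [520.2  12.6  38.6] yaw 0.079 tilt z [-0.01   0.009 -1.   ] open 0.001 F [1.5 0.1 1.3] t 54.73
```

Emit:
{"name": "drive_tool", "arguments": {"moves": [[1,[-4.7,3.5,-1],0],[1,[-4.7,6.6,0],0],[1,[-4.7,6.6,2],0],[1,[-4.7,6.6,5.3],0],[1,[-4.7,6.6,5.3],0],[1,[-2.7,6.6,5.3],0],[1,[-1,6.6,5.3],0],[1,[0.8,6.6,5.3],0],[1,[2.3,6.6,5.3],0],[1,[2.3,6.6,5.3],0],[1,[0.5,6.6,5.3],0],[1,[0.5,6.6,0],0]]}}

```text
clock: 56.22
eef_pos: [525.0, -52.4, 35.2]
tcp_rot: [-3.13, 0.019, 0.079]
contact_force: [0.6, 0.1, 0.1]
opening: -0.002
```

Emit:
{"name": "drive_tool", "arguments": {"moves": [[1,[-2,0,-4],0],[1,[-6,-2,-8],0],[1,[-10,-4,-8],0],[1,[-10,-4,-8],0]]}}

```text
clock: 56.72
eef_pos: [420.2, -20.5, 117.7]
tcp_rot: [-3.13, 0.02, 0.08]
contact_force: [0.4, -0.3, 0.7]
opening: -0.001
```

```bash
python3 -c "
from h import *
g=snap('top','g7t')
b=cv2.imread('pics/g7t.png')
cv2.imwrite('pics/g7c.png',cv2.resize(b[130:230,195:295],None,fx=6,fy=6,interpolation=cv2.INTER_CUBIC))"
```

```text
(no output)
```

View pics/g7c.png

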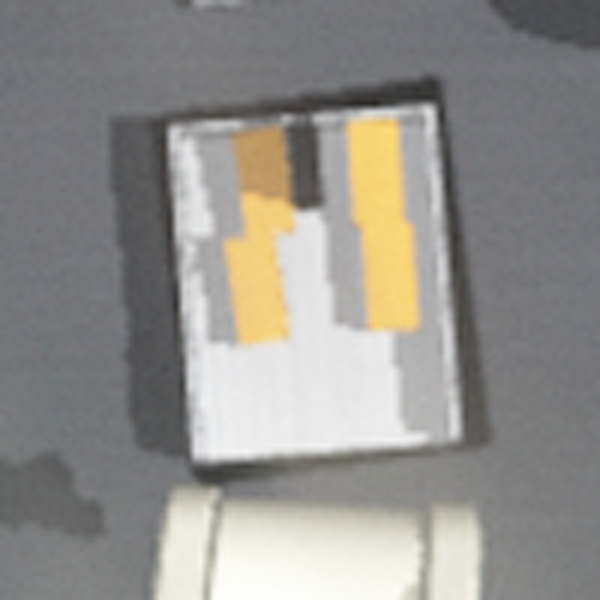

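```bash
python3 -c "
from h import *
P=np.array([587.2,-12.9]);go(*panw(56,0,P,.079),60,.079)"
```

```text
shift [22.19, 0.58, 5.37] roll 0.0 | rows 4 pos [422.4 -20.9 117.8] yaw 0.08 tilt z [-0.019  0.01  -1.   ] open -0.002 F [ 1.1 -0.3 -1. ] t 56.77
```

Emit:
{"name": "drive_tool", "arguments": {"moves": [[0.6,[5,0.1,0],0],[0.6,[10,0.3,0],0],[0.6,[15,0.4,0],0],[0.6,[20,0.6,0],0],[0.6,[22.2,0.6,3],0],[0.6,[22.2,0.6,5.4],0],[0.6,[22.2,0.6,5.4],0],[0.6,[22.2,0.6,5.4],0]]}}

```text
clock: 57.78
eef_pos: [643.6, -8.9, 60.1]
tcp_rot: [-3.13, 0.018, 0.08]
contact_force: [0.1, 0.1, 0.2]
opening: 0.4
```

```bash
python3 -c "
from h import *
P=np.array([587.2,-12.9]);go(*panw(56,0,P,.079),5,.079)
f=snap('scene','g8')
a=cv2.imread('pics/g8.png');cv2.imwrite('pics/g8c.png',cv2.resize(a[150:250,220:340],None,fx=6,fy=6,interpolation=cv2.INTER_CUBIC))"
```

```text
shift [0.04, 0.01, 5.51] roll 0.0 | rows 1 pos [643.6  -8.9  60.1] yaw 0.08 tilt z [-0.019  0.01  -1.   ] open 0.4 F [0.1 0.1 0.2] t 57.77
```

View pics/g8c.png

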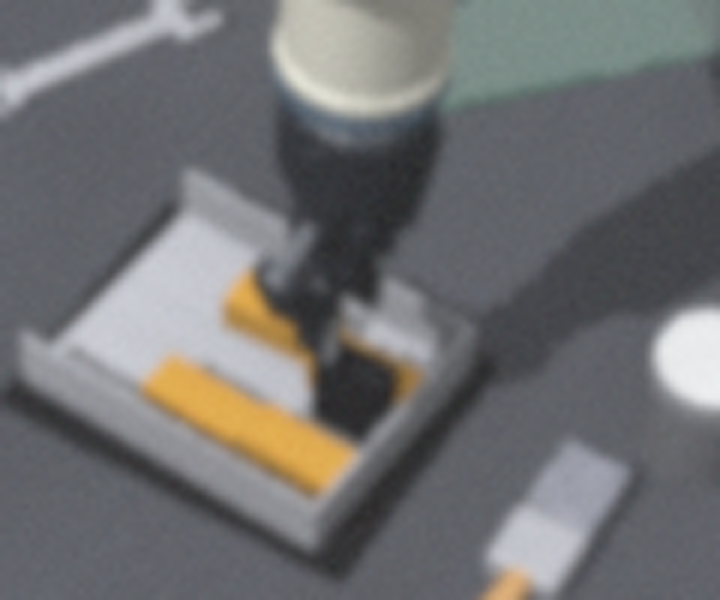

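Descend, grip hard, lift gently a little.

Emit:
{"name": "drive_tool", "arguments": {"moves": [[0.6,[0,0,3],0],[0.6,[0,0,5.5],0],[0.6,[0,0,5.5],0],[1,[0,0,5.5],0],[1,[0,0,5.5],0],[1,[0,0,5.5],0],[1,[0,0,5.5],0],[1,[0,0,5.5],0],[1,[0,0,5.2],0],[1,[0,0,4.5],0],[1,[0,0,3.5],0],[1,[0,0,2.5],0]], "grip_force": 120}}

```text
clock: 59.32
eef_pos: [643.6, -8.7, 36.4]
tcp_rot: [-3.131, 0.017, 0.08]
contact_force: [-1.0, -0.8, -12.4]
opening: 0.166
```

Emit:
{"name": "drive_tool", "arguments": {"moves": [[1,[0,0,-1],0],[1,[0,0,-2],0],[1,[0,0,-3],0],[1,[0,0,-3.5],0],[1,[0,0,-3.5],0],[1,[0,0,-3.5],0]]}}

```text
clock: 60.08
eef_pos: [643.9, -9.0, 71.0]
tcp_rot: [-3.13, 0.017, 0.08]
contact_force: [-4.0, -0.5, -12.1]
opening: 0.172
```

```bash
python3 -c "
from h import *
go(528.5,410.9,270,1.0)
f=snap('scene','g9');print(r.sense()['wrist_torque'])
a=cv2.imread('pics/g9.png');cv2.imwrite('pics/g9c.png',cv2.resize(a[130:250,210:350],None,fx=5,fy=5,interpolation=cv2.INTER_CUBIC))"
```

```text
shift [-8.51, -42.99, -19.27] roll -52.7 | rows 8 pos [643.9  -9.   71. ] yaw 0.08 tilt z [-0.018  0.01  -1.   ] open 0.172 F [ -4.   -0.5 -12.1] t 60.08
[ 0.13787081 -2.5135284   0.06863628]
```

View pics/g9c.png

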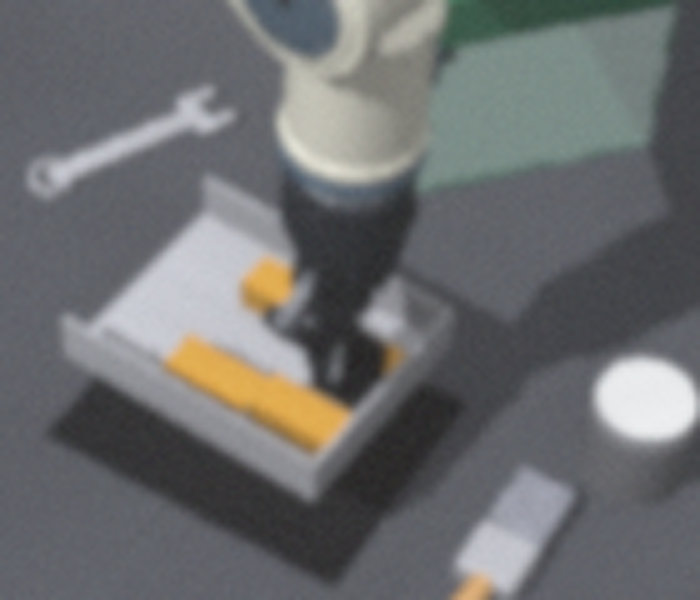

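Emit:
{"name": "drive_tool", "arguments": {"moves": [[1,[0,0,-1],0],[1,[0,0,-3],0],[1,[0,0,-5],0],[1,[0,0,-7],0],[1,[0,0,-9],0],[1,[0,0,-11],0],[1,[0,-0.5,-13],-1],[1,[0,-1.5,-15],-3],[1,[-0.5,-3,-17],-6],[1,[-1,-5,-18.5],-9],[1,[-1.5,-7,-19.3],-12],[1,[-2,-9,-19.3],-15]], "grip_force": 90}}

```text
clock: 61.62
eef_pos: [619.8, 79.0, 265.7]
tcp_rot: [-3.126, 0.013, 0.345]
contact_force: [2.8, 0.1, 1.4]
opening: 0.166
```

```bash
python3 -c "
from h import *
go(528.5,410.9,275,1.0)
f=snap('scene','g10');print(r.sense()['wrist_torque'])
a=cv2.imread('pics/g10.png');cv2.imwrite('pics/g10c.png',cv2.resize(a[80:220,220:360],None,fx=4.2,fy=4.2,interpolation=cv2.INTER_CUBIC))"
```

```text
shift [2.64, -34.34, -0.43] roll -37.5 | rows 6 pos [619.8  79.  265.7] yaw 0.345 tilt z [-0.018  0.01  -1.   ] open 0.166 F [2.8 0.1 1.4] t 61.62
[0.11094286 0.41965984 0.08560076]
```

View pics/g10c.png

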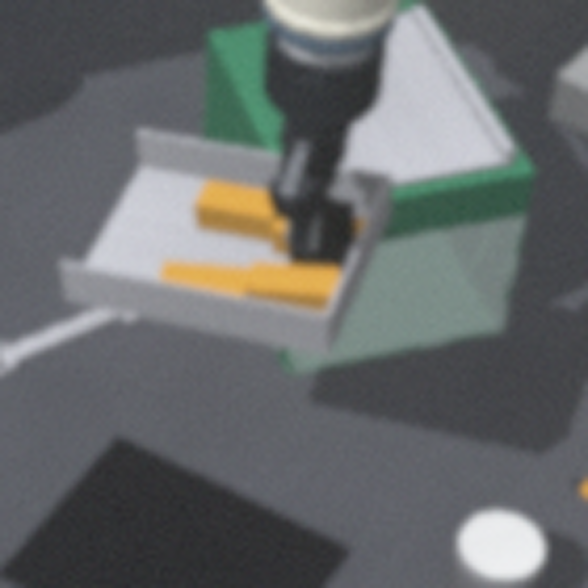

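Emit:
{"name": "drive_tool", "arguments": {"moves": [[1,[0.3,-3,-0.4],-3],[1,[0.5,-6,-0.4],-6],[1,[0.7,-9,-0.4],-10],[1,[1,-12,-0.4],-13],[1,[1.2,-15,-0.4],-17],[1,[1.4,-18,-0.4],-20],[1,[1.7,-21,-0.4],-24],[1,[2,-24,-0.4],-27],[1,[2.2,-27,-0.4],-30],[1,[2.4,-30,-0.4],-33],[1,[2.5,-32.5,-0.4],-36],[1,[2.6,-34,-0.4],-37.5]]}}

```text
clock: 63.18
eef_pos: [526.2, 410.9, 274.0]
tcp_rot: [-3.119, 0.002, 1.006]
contact_force: [-2.6, -1.5, -16.6]
opening: 0.165
```

```bash
python3 -c "
from h import *
go(528.5,410.9,275,1.0)
f=snap('scene','g11');g=snap('top','g11t')
a=cv2.imread('pics/g11.png');b=cv2.imread('pics/g11t.png');cv2.imwrite('pics/g11c.png',np.hstack([cv2.resize(a[50:190,240:380],None,fx=4.2,fy=4.2,interpolation=cv2.INTER_CUBIC),cv2.resize(b[150:290,70:120],None,fx=4.2,fy=4.2)]))"
```

```text
shift [0.12, 0.19, -0.1] roll 0.4 | rows 1 pos [526.2 410.9 274. ] yaw 1.006 tilt z [-0.02   0.011 -1.   ] open 0.165 F [ -2.6  -1.5 -16.6] t 63.17
```

View pics/g11c.png

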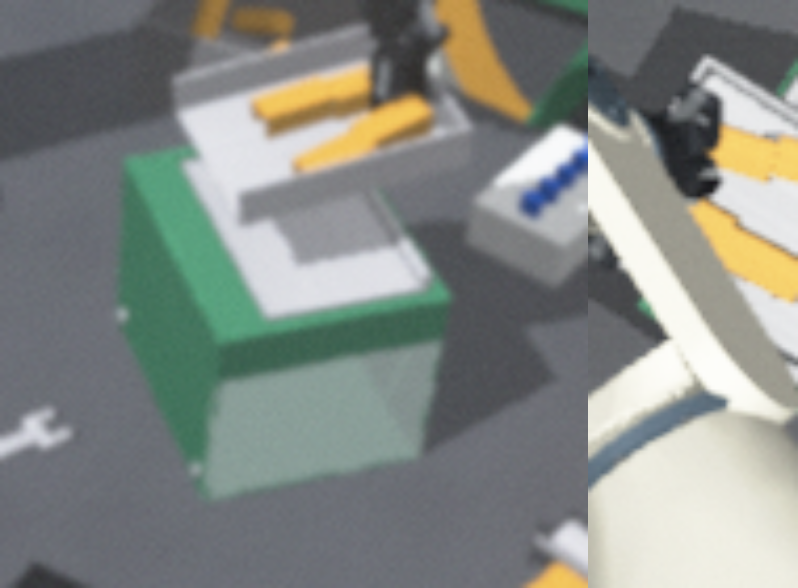

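View pics/g11t.png

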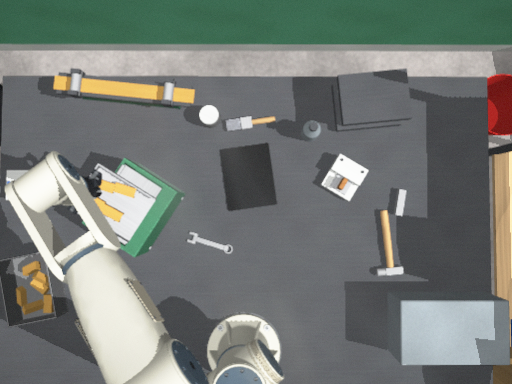

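```bash
python3 -c "
from h import *
f=r.grab_frame('scene');p=r.sense()['eef_pos']
q=lambda x,y:np.array([240+x/4.2-.4,50+y/4.2-.4])
def hop(w):
  d=np.array(w)-[493.4,356.2,0];c,s=np.cos(1.0),np.sin(1.0);return np.round([c*d[0]+s*d[1],-s*d[0]+c*d[1],d[2]],1)
s,res,w=fitpan(f,{(-95,75,35):q(175,80),(-95,-75,35):q(240,196),(95,-75,35):q(470,128),(-95,-75,0):q(240,222),(95,-75,0):q(470,155)},1.0,p+[5.9,9.3,48],.05)
print(s,p,res.tolist(),'rim',hop(w(s,(-95,0,0))),'pan67',hop(w(s,(56,0,44))))"
```

```text
[5.30971318e+02 4.19029989e+02 3.21071314e+02 1.46130730e-01] [526.89587362 409.78002398 274.313471  ] [[-0.3, -0.0], [-0.4, -1.0], [0.4, -1.0], [0.3, 1.1], [0.2, 1.0]] rim [-80.7   2.3 254. ] pan67 [ 62.3   2.3 319.5]
```

Emit:
{"name": "drive_tool", "arguments": {"moves": [[1,[0,0,1],0],[1,[0,0,2.5],0],[1,[0,0,4],0],[1,[0,0,5.3],0],[1,[0,0,6.2],0],[1,[0,0,6.5],0],[1,[0,0,6.5],0]]}}

```text
clock: 64.2
eef_pos: [525.7, 410.6, 209.4]
tcp_rot: [-3.119, 0.001, 1.004]
contact_force: [-0.0, 0.2, -5.3]
opening: 0.168
```

```bash
cat >> h.py <<'E'
def hop(w):
  d=np.array(w)-[493.4,356.2,0];c,s=np.cos(1.0),np.sin(1.0);return np.round([c*d[0]+s*d[1],-s*d[0]+c*d[1],d[2]],1)
def hv(name):
    f=snap('scene',name);a=cv2.imread(f'pics/{name}.png');cv2.imwrite(f'pics/{name}c.png',cv2.resize(a[65:175,250:370],None,fx=5.4,fy=5.4,interpolation=cv2.INTER_CUBIC))
    s=r.sense();print('tcp hop',hop(s['eef_pos']),'yaw',s['tcp_rot'][2].round(3),'F',s['contact_force'].round(1),'T',s['wrist_torque'].round(2),'t',s['clock'],'open',s['opening'].round(3));return f
E
python3 -c "
from h import *
hv('h1')"
```

```text
Traceback (most recent call last):
  File "h.py", line 54, in hv
    s=r.sense();print('tcp hop',hop(s['eef_pos']),'yaw',s['tcp_rot'][2].round(3),'F',s['contact_force'].round(1),'T',s['wrist_torque'].round(2),'t',s['clock'],'open',s['opening'].round(3));return f
                                                                                                                                                                      ^^^^^^^^^^^^^^^^^^
AttributeError: 'float' object has no attribute 'round'
```

View pics/h1c.png

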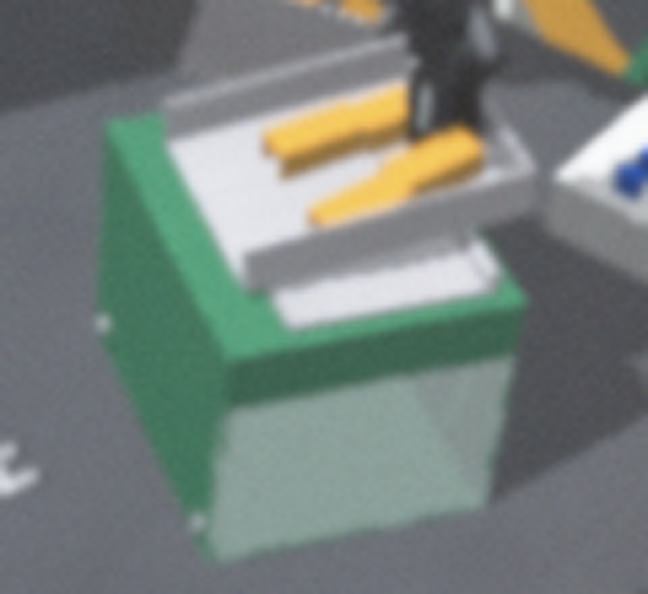

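Emit:
{"name": "drive_tool", "arguments": {"moves": [[1,[0,0,0.4],0],[1,[0,0,0.8],0],[1,[0,0,1.1],0],[1,[0,0,1.1],0]]}}

```text
clock: 64.75
eef_pos: [526.0, 411.1, 199.6]
tcp_rot: [-3.12, -0.0, 1.004]
contact_force: [-0.5, 1.8, 3.0]
opening: 0.167
```

```bash
sed -i "s/s\['opening'\].round(3)/round(float(s['opening']),3)/" h.py; python3 -c "
from h import *
hv('h2')"
```

```text
tcp hop [ 63.9   2.2 199.6] yaw 1.004 F [-0.3  2.8  3.3] T [-0.64  0.15 -0.08] t 64.8 open 0.167
```

View pics/h2c.png

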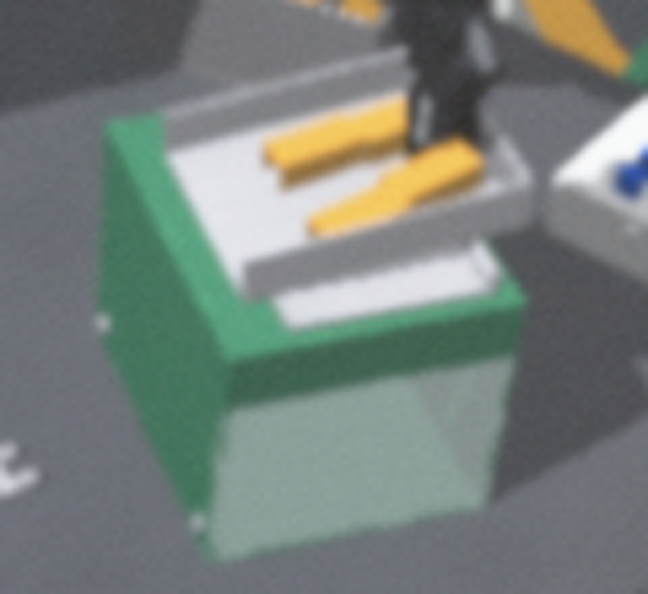

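Emit:
{"name": "drive_tool", "arguments": {"moves": [[1,[0,0,0],0],[1,[0,0,0],0],[1,[-0.2,0,-0.5],0],[1,[-0.4,0,-1],0],[1,[-0.7,0,-1.5],0],[1,[-1,0,-2],0],[1,[-1.3,0,-2.5],0],[1,[-1.5,0,-2.8],0],[1,[-1.5,0,-2.8],0]], "grip_force": 20}}

```text
clock: 65.92
eef_pos: [518.5, 398.1, 228.0]
tcp_rot: [-3.12, -0.001, 1.004]
contact_force: [0.1, -1.2, -5.8]
opening: 0.168
```

```bash
python3 -c "
from h import *
hv('h3')"
```

```text
tcp hop [ 48.9   1.6 227.7] yaw 1.004 F [ 0.   0.3 -6.1] T [ 0.16 -0.12 -0.  ] t 65.975 open 0.17
```

View pics/h3c.png

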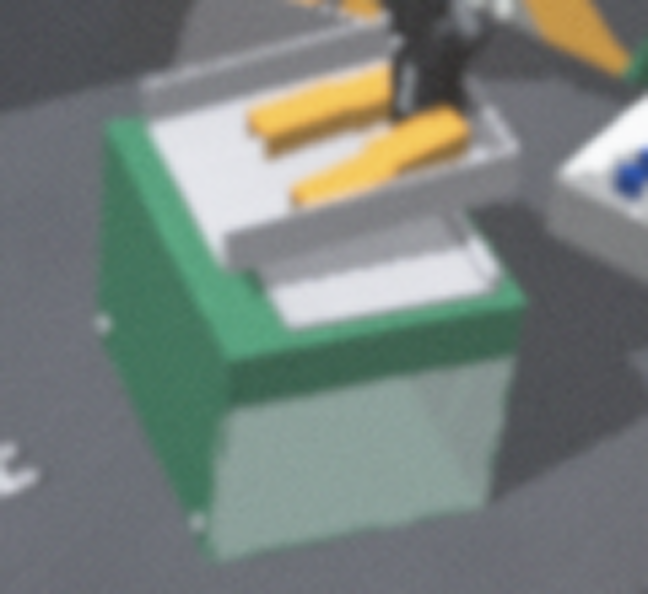

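Emit:
{"name": "drive_tool", "arguments": {"moves": [[1,[0,0,0],0],[1,[-0.5,0,0],0],[1,[-2,0,0],0],[1,[-4,0,0],0],[1,[-6.5,0,0],0],[1,[-9,0,0],0],[1,[-11.5,0,0],0],[1,[-14,0,0],0],[1,[-16.5,0,0],0],[1,[-18.5,0,0],0],[1,[-19.5,0,0],0],[1,[-19.5,0,0],0]], "grip_force": 80}}

```text
clock: 67.47
eef_pos: [413.7, 233.3, 227.9]
tcp_rot: [-3.12, -0.001, 1.003]
contact_force: [0.1, 2.1, 1.2]
opening: 0.168
```

```bash
sed -i 's/a\[65:175,250:370\]/a[65:175,225:365]/; s/fx=5.4,fy=5.4/fx=5,fy=5/' h.py; python3 -c "
from h import *
hv('h4')"
```

```text
tcp hop [-145.8    0.6  227.9] yaw 1.004 F [ 1.3  2.4 -0.5] T [ 1.27 -0.86 -0.03] t 67.525 open 0.169
```

View pics/h4c.png

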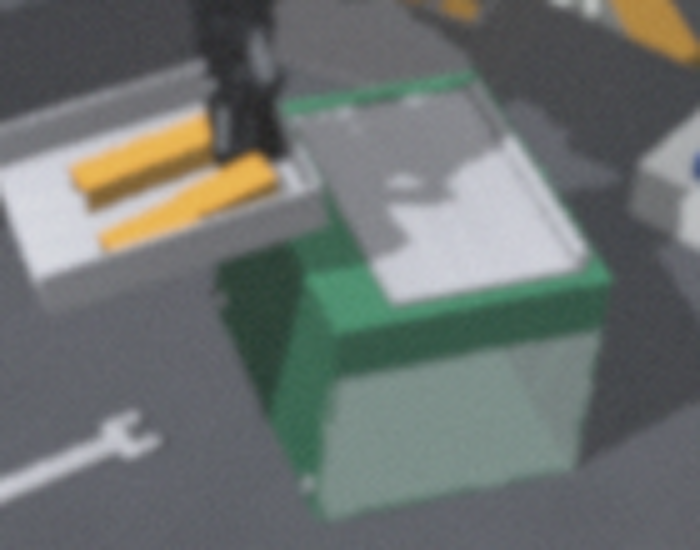

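Emit:
{"name": "drive_tool", "arguments": {"moves": [[1,[0,0,1],0],[1,[0,0,2.3],0],[1,[0,0,3.6],0],[1,[0,0,4.5],0],[1,[0,0,4.9],0],[1,[0,0,4.9],0]]}}

```text
clock: 68.28
eef_pos: [413.2, 234.4, 178.7]
tcp_rot: [-3.12, -0.001, 1.004]
contact_force: [1.9, 3.1, 0.9]
opening: 0.171
```

Emit:
{"name": "drive_tool", "arguments": {"moves": [[1,[0,0,0],0],[1,[0,0,0],0],[1,[-0.1,0,0.3],0],[1,[-0.3,0,0.6],0],[1,[-0.5,0,0.9],0],[1,[-0.6,0,1.1],0],[1,[-0.6,0,1.1],0]], "grip_force": 20}}

```text
clock: 69.15
eef_pos: [409.7, 229.4, 167.5]
tcp_rot: [-3.12, -0.001, 1.004]
contact_force: [0.6, -0.0, 0.4]
opening: 0.173
```

```bash
python3 -c "
from h import *
hv('h5')"
```

```text
tcp hop [-151.8    1.8  167.6] yaw 1.004 F [ -0.9  -1.7 -10.7] T [-0.58  0.53  0.01] t 69.2 open 0.174
```

View pics/h5c.png

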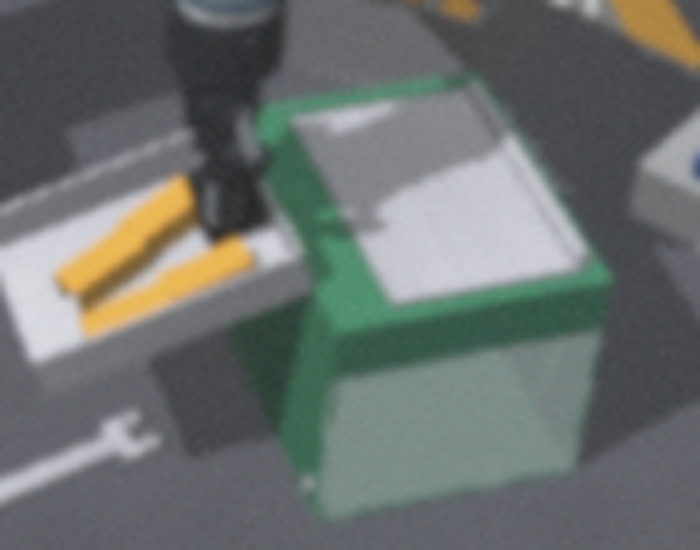

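```bash
python3 -c "
from h import *
f=r.grab_frame('scene');p=r.sense()['eef_pos']
q=lambda x,y:np.array([225+x/5-.4,65+y/5-.4])
s,res,w=fitpan(f,{(-95,-75,35):q(33,360),(95,-75,35):q(305,250),(-95,-75,0):q(47,390),(95,-75,0):q(312,287)},1.0,p+[5.9,9.3,48],.25)
print(s,res.tolist(),'rim',hop(w(s,(-95,0,0))),'rearbottom',hop(w(s,(95,0,0))))
a=cv2.imread('pics/h5.png');cv2.imwrite('pics/h5d.png',cv2.resize(a[90:160,205:300],None,fx=8,fy=8,interpolation=cv2.INTER_CUBIC))"
```

```text
[4.10911794e+02 2.35986068e+02 2.15851415e+02 2.55455383e-01] [[-0.1, -0.5], [-0.0, 0.0], [-0.0, 0.5], [0.5, 0.1]] rim [-291.3    4.5  132.3] rearbottom [-107.5    4.5  180.4]
```

View pics/h5d.png

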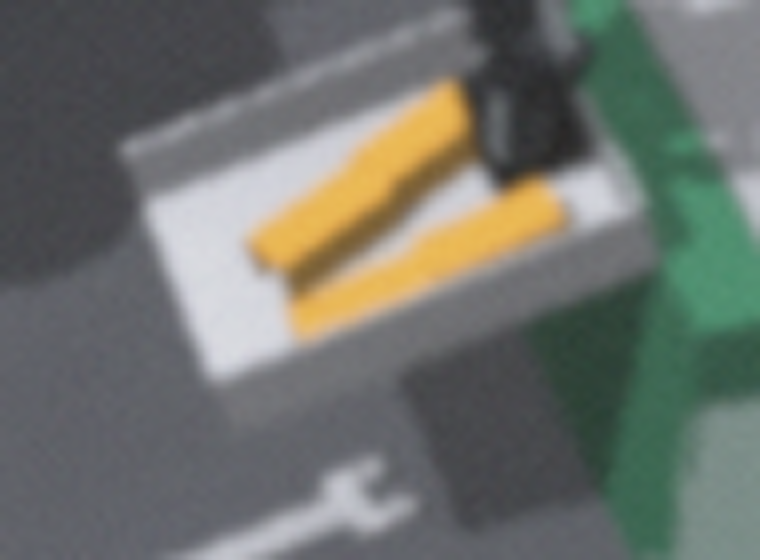

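Emit:
{"name": "drive_tool", "arguments": {"moves": [[1,[0.1,0,0.2],0],[1,[0.1,0,0.4],0],[1,[0.1,0,0.6],0],[1,[0.1,0,0.7],0],[1,[0.1,0,0.7],0]]}}

```text
clock: 69.88
eef_pos: [409.6, 230.0, 160.3]
tcp_rot: [-3.119, 0.001, 1.004]
contact_force: [-3.9, -4.1, -2.6]
opening: 0.169
```

Emit:
{"name": "drive_tool", "arguments": {"moves": [[1,[0,0,0],0],[1,[0,0,0],0],[1,[0,0,0],0]], "grip_force": 100}}

```text
clock: 70.25
eef_pos: [409.5, 230.0, 160.3]
tcp_rot: [-3.119, 0.001, 1.004]
contact_force: [-2.3, -3.5, -4.2]
opening: 0.168
```

```bash
python3 -c "
from h import *
hv('h6')
a=cv2.imread('pics/h6.png');cv2.imwrite('pics/h6d.png',cv2.resize(a[90:160,205:300],None,fx=8,fy=8,interpolation=cv2.INTER_CUBIC))"
```

```text
tcp hop [-151.6    2.4  160.3] yaw 1.004 F [-2.1 -2.  -2.3] T [ 0.05  0.17 -0.09] t 70.3 open 0.174
```

View pics/h6d.png

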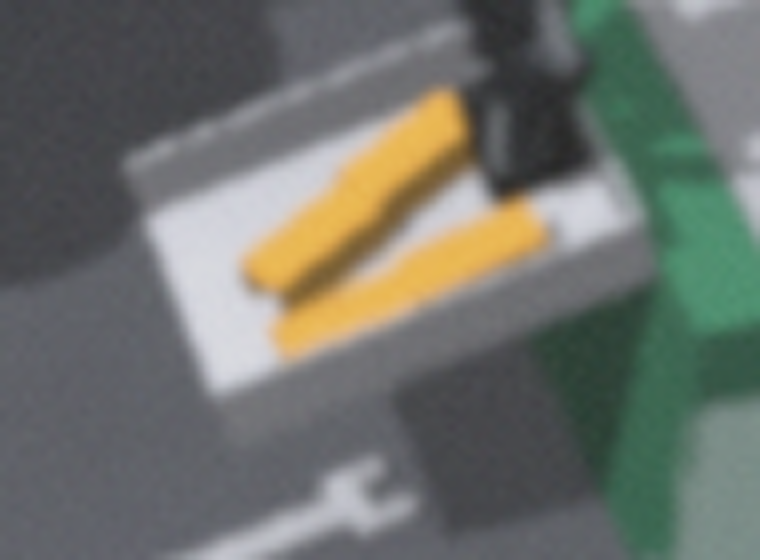

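```bash
python3 -c "
from h import *
f=r.grab_frame('scene');p=r.sense()['eef_pos']
q=lambda x,y:np.array([205+x/8-.4,90+y/8-.4])
s,res,w=fitpan(f,{(-95,-75,35):q(208,395),(-95,75,35):q(125,165),(95,-75,35):q(648,222),(-95,-75,0):q(232,440),(95,-75,0):q(660,283)},1.0,p+[5.9,9.3,48],.3)
print(s,res.tolist(),'rim',hop(w(s,(-95,0,0))),'rearbottom',hop(w(s,(95,0,0))))
snap('scene','h7')
a=cv2.imread('pics/h7.png');cv2.imwrite('pics/h7d.png',cv2.resize(a[90:160,205:300],None,fx=8,fy=8,interpolation=cv2.INTER_CUBIC))"
```

```text
[4.12363290e+02 2.34511116e+02 2.06013837e+02 2.43749275e-01] [[0.5, -0.6], [-0.3, -0.3], [-0.1, 0.1], [0.2, 0.8], [0.2, -0.1]] rim [-292.8    2.4  124.2] rearbottom [-108.4    2.4  170.1]
```

View pics/h7d.png

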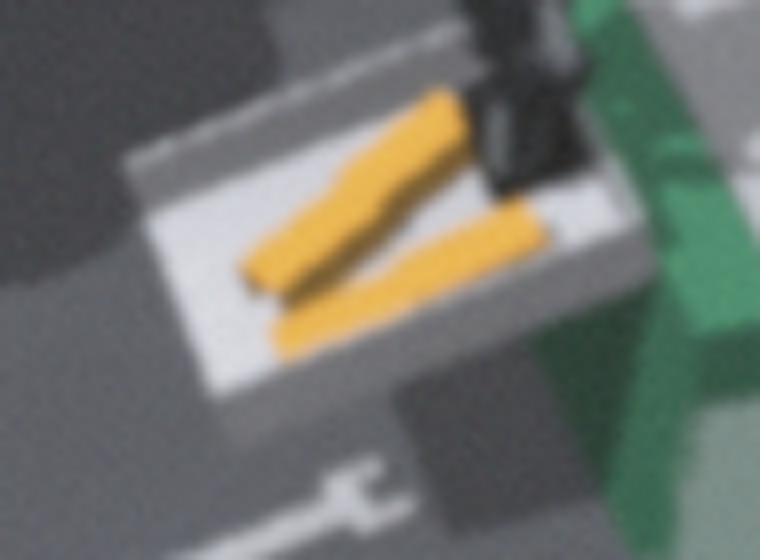

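Emit:
{"name": "drive_tool", "arguments": {"moves": [[1,[0,0,-1],0],[1,[0,0,-2.2],0],[1,[0.3,0,-3],0],[1,[0.8,0,-3],0],[1,[0.8,0,-2.4],0],[1,[0.8,0,-1.6],0],[1,[0.8,0,-1.2],0],[1,[0.8,0,-1.2],0]], "grip_force": 60}}

```text
clock: 71.4
eef_pos: [413.6, 236.3, 171.6]
tcp_rot: [-3.119, 0.002, 1.004]
contact_force: [-0.5, 0.1, -5.3]
opening: 0.17
```

```bash
python3 -c "
from h import *
hv('h8')
a=cv2.imread('pics/h8.png');cv2.imwrite('pics/h8d.png',cv2.resize(a[90:160,205:300],None,fx=8,fy=8,interpolation=cv2.INTER_CUBIC))"
```

```text
tcp hop [-143.7    2.3  172. ] yaw 1.004 F [-0.1 -0.3 -5.2] T [ 0.2  -0.16  0.06] t 71.45 open 0.172
```

View pics/h8d.png

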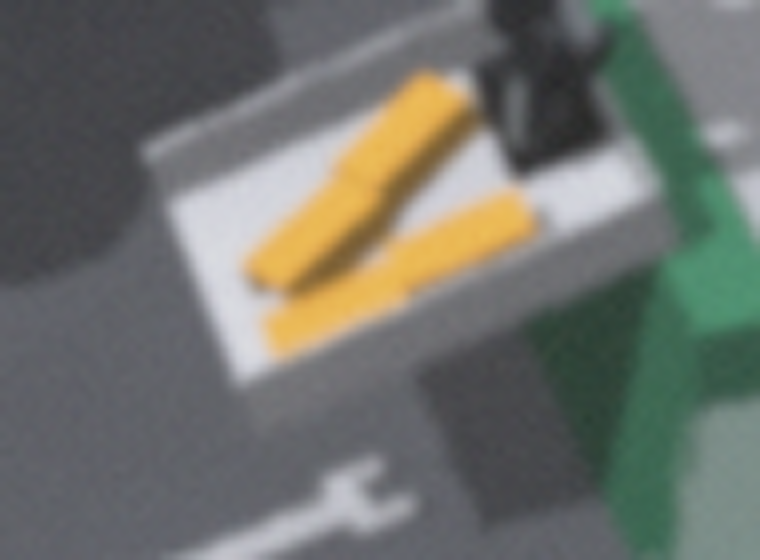

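Emit:
{"name": "drive_tool", "arguments": {"moves": [[1,[0,0,0],0],[1,[0,0,0.2],0],[1,[-0.1,0,0.4],0],[1,[-0.2,0,0.6],0],[1,[-0.2,0,0.6],0]], "grip_force": 45}}

```text
clock: 72.08
eef_pos: [412.1, 234.4, 166.1]
tcp_rot: [-3.119, 0.002, 1.003]
contact_force: [-2.7, -2.4, 5.9]
opening: 0.172
```

```bash
python3 -c "
from h import *
hv('h9')
a=cv2.imread('pics/h9.png');cv2.imwrite('pics/h9d.png',cv2.resize(a[90:160,205:300],None,fx=8,fy=8,interpolation=cv2.INTER_CUBIC))"
```

```text
tcp hop [-146.3    2.6  166.2] yaw 1.003 F [-5.9 -2.1  1.5] T [-0.45  0.27  0.1 ] t 72.125 open 0.17
```

View pics/h9d.png

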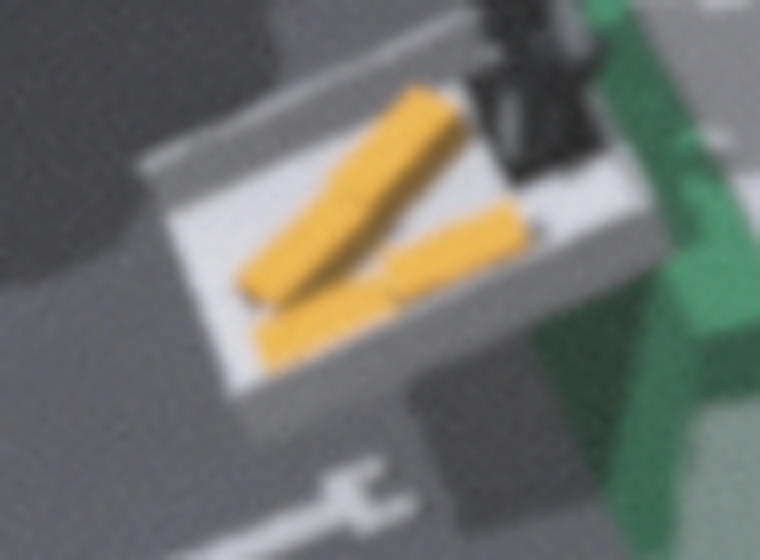

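```bash
python3 -c "
from h import *
f=r.grab_frame('scene');p=r.sense()['eef_pos']
q=lambda x,y:np.array([205+x/8-.4,90+y/8-.4])
s,res,w=fitpan(f,{(-95,-75,35):q(230,390),(-95,75,35):q(140,167),(-95,-75,0):q(257,437),(95,-75,0):q(672,268)},1.0,p+[2,4,48],.3)
print(s,res.tolist(),'rim',hop(w(s,(-95,0,0))),'rearbottom',hop(w(s,(95,0,0))),hop(s[:3]))"
```

```text
[4.14508986e+02 2.38748745e+02 2.11609208e+02 2.93604194e-01] [[-0.2, -0.1], [-0.1, -0.6], [-0.4, 0.9], [0.6, -0.4]] rim [-283.8    2.9  122.6] rearbottom [-101.9    2.9  177.6] [-141.5    2.9  211.6]
```

Emit:
{"name": "drive_tool", "arguments": {"moves": [[1,[0,0,0],0],[1,[0,0,-0.3],0],[1,[0,0,-0.9],0],[1,[0,0,-1.8],0],[1,[0,0,-2.9],0],[1,[0,0,-4],0],[1,[0,0,-5.1],0],[1,[0,0,-6.2],0],[1,[0,0,-7.2],0],[1,[0,0,-7.9],0],[1,[0,0,-8.3],0],[1,[0,0,-8.5],0]], "grip_force": 70}}

```text
clock: 73.68
eef_pos: [413.9, 233.6, 251.2]
tcp_rot: [-3.119, 0.002, 1.003]
contact_force: [-0.5, -0.4, -4.6]
opening: 0.171
```

```bash
python3 -c "
from h import *
hv('h10')
a=cv2.imread('pics/h10.png');cv2.imwrite('pics/h10d.png',cv2.resize(a[70:150,205:300],None,fx=7,fy=7,interpolation=cv2.INTER_CUBIC))"
```

```text
tcp hop [-146.     0.6  251.3] yaw 1.003 F [ 0.7  0.2 -5. ] T [ 0.18 -0.18  0.04] t 73.725 open 0.169
```

View pics/h10d.png

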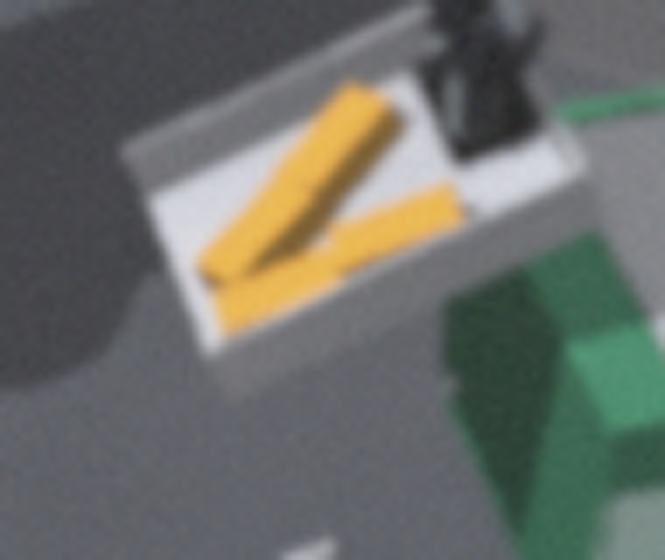

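Emit:
{"name": "drive_tool", "arguments": {"moves": [[1,[0.3,0,0],0],[1,[0.9,0,0],0],[1,[1.8,0,0],0],[1,[3,0,0],0],[1,[4.5,0,0],0],[1,[6.4,0,0],0],[1,[8.7,0,0],0],[1,[11.3,0,0],0],[1,[14,0,0],0],[1,[16.7,0,0],0],[1,[19.2,0,0],0],[1,[21,0,0],0]]}}

```text
clock: 75.22
eef_pos: [527.7, 412.7, 250.2]
tcp_rot: [-3.119, 0.002, 1.004]
contact_force: [-1.1, -0.5, -8.8]
opening: 0.169
```

```bash
python3 -c "
from h import *
hv('h11')"
```

```text
tcp hop [ 68.    1.8 250.1] yaw 1.004 F [2.4 3.1 0.5] T [ 0.53 -0.28  0.04] t 75.275 open 0.174
```

View pics/h11c.png

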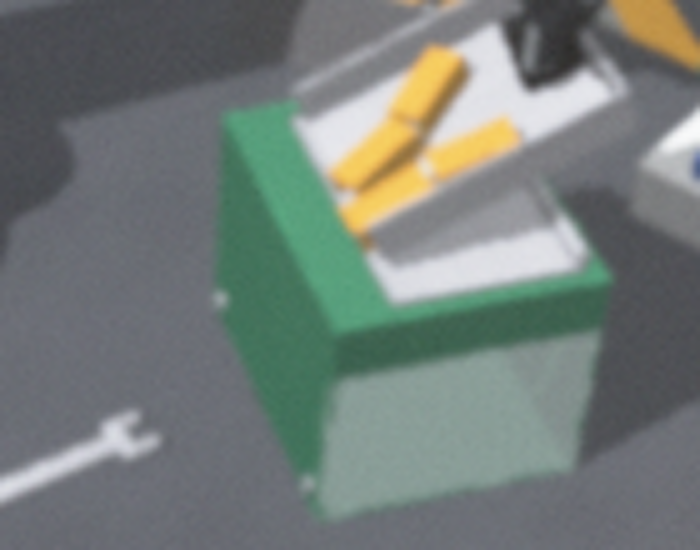

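```bash
python3 -c "
from h import *
a=cv2.imread('pics/h11.png');cv2.imwrite('pics/h11d.png',cv2.resize(a[60:130,275:360],None,fx=9,fy=9,interpolation=cv2.INTER_CUBIC))"
```

```text
(no output)
```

View pics/h11d.png

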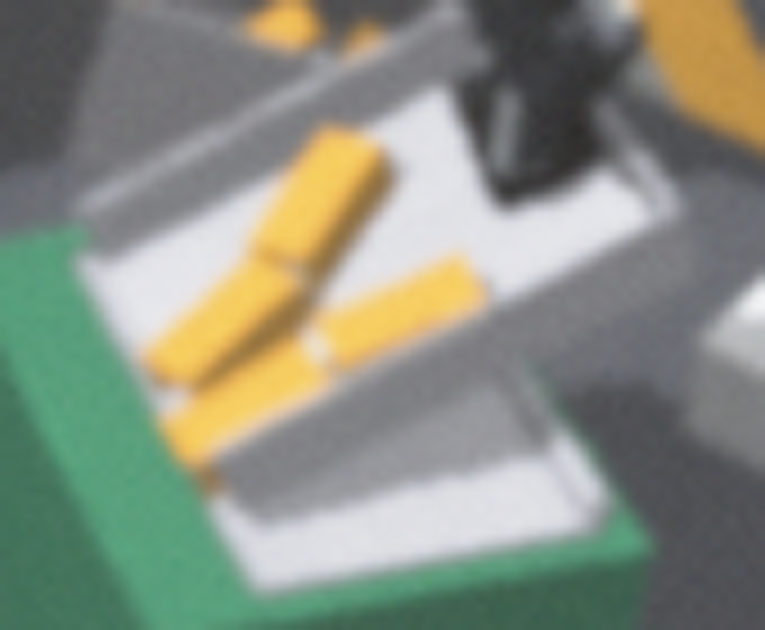

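```bash
python3 -c "
from h import *
f=r.grab_frame('scene');p=r.sense()['eef_pos']
q=lambda x,y:np.array([275+x/9-.4,60+y/9-.4])
s,res,w=fitpan(f,{(-95,-75,35):q(215,465),(-95,75,35):q(80,210),(95,-75,35):q(680,213),(-95,-75,0):q(260,522),(95,-75,0):q(690,262)},1.0,p+[2,4,48],.4)
print(s,res.tolist(),'rim',hop(w(s,(-95,0,0))),'corner',hop(w(s,(-95,0,35))),'rearbottom',hop(w(s,(95,0,0))),hop(s[:3]))"
```

```text
[5.27023270e+02 4.17916790e+02 2.98229588e+02 4.51274409e-01] [[0.0, -0.4], [0.0, 1.2], [-0.1, -1.1], [-1.4, -0.1], [1.6, 0.6]] rim [-56.5   5.1 188. ] corner [-71.8   5.1 219.5] rearbottom [114.5   5.1 270.8] [ 70.1   5.1 298.2]
```

Emit:
{"name": "drive_tool", "arguments": {"moves": [[1,[0.2,0,0],0],[1,[0.6,0,0],0],[1,[1.1,0,0],0],[1,[1.5,0,0.3],0],[1,[1.8,0,1],0],[1,[1.8,0,2],0],[1,[1.8,0,3],0],[1,[1.8,0,4],0],[1,[1.8,0,5],0],[1,[1.8,0,5.8],0],[1,[1.8,0,6],0]], "grip_force": 110}}

```text
clock: 76.7
eef_pos: [536.0, 428.6, 189.3]
tcp_rot: [-3.118, 0.002, 1.004]
contact_force: [-1.0, -0.4, -3.7]
opening: 0.172
```

```bash
python3 -c "
from h import *
hv('h12')
a=cv2.imread('pics/h12.png');cv2.imwrite('pics/h12d.png',cv2.resize(a[65:175,260:360],None,fx=6,fy=6,interpolation=cv2.INTER_CUBIC))"
```

```text
tcp hop [ 84.    3.3 189.4] yaw 1.004 F [-0.6 -0.8 -4.3] T [-0.1  -0.06 -0.06] t 76.75 open 0.17
```

View pics/h12d.png

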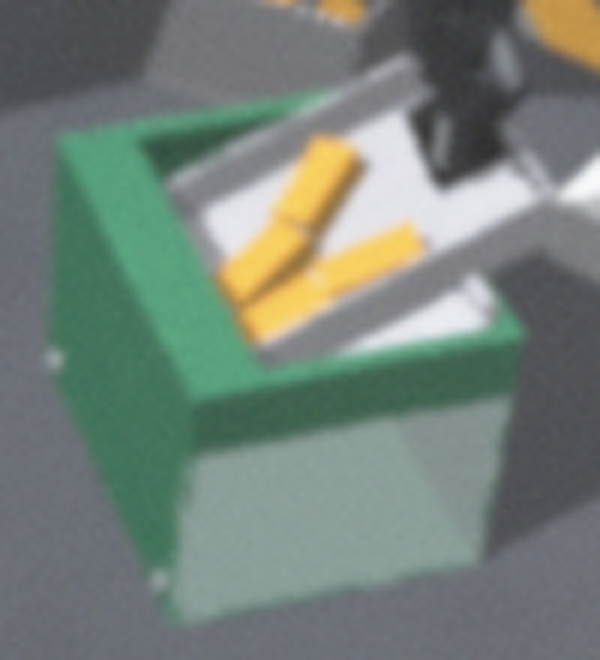

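Emit:
{"name": "drive_tool", "arguments": {"moves": [[1,[-0.5,0,0],0],[1,[-1,0,0],0],[1,[-1.5,0,0],0],[1,[-1.8,0,0],0],[1,[-1.8,0,0],0]]}}

```text
clock: 77.38
eef_pos: [526.2, 413.1, 189.5]
tcp_rot: [-3.118, 0.003, 1.004]
contact_force: [-0.7, -1.6, -3.0]
opening: 0.172
```

Emit:
{"name": "drive_tool", "arguments": {"moves": [[1,[0,0,0],0],[1,[0,0,-0.5],0],[1,[-0.2,0,-1],0],[1,[-0.5,0,-1.5],0],[1,[-0.8,0,-2],0],[1,[-1.1,0,-2.5],0],[1,[-1.4,0,-3],0],[1,[-1.8,0,-3.5],0],[1,[-2.1,0,-4],0],[1,[-2.1,0,-4],0]], "grip_force": 25}}

```text
clock: 78.62
eef_pos: [516.2, 395.4, 230.5]
tcp_rot: [-3.119, 0.001, 1.004]
contact_force: [1.6, 3.5, -6.4]
opening: 0.169
```

```bash
python3 -c "
from h import *
hv('h13')
a=cv2.imread('pics/h13.png');cv2.imwrite('pics/h13d.png',cv2.resize(a[65:175,260:360],None,fx=6,fy=6,interpolation=cv2.INTER_CUBIC))"
```

```text
tcp hop [ 45.4   2.  230.4] yaw 1.004 F [ 1.4  4.5 -5.5] T [ 0.99 -0.94 -0.41] t 78.675 open 0.173
```

View pics/h13d.png

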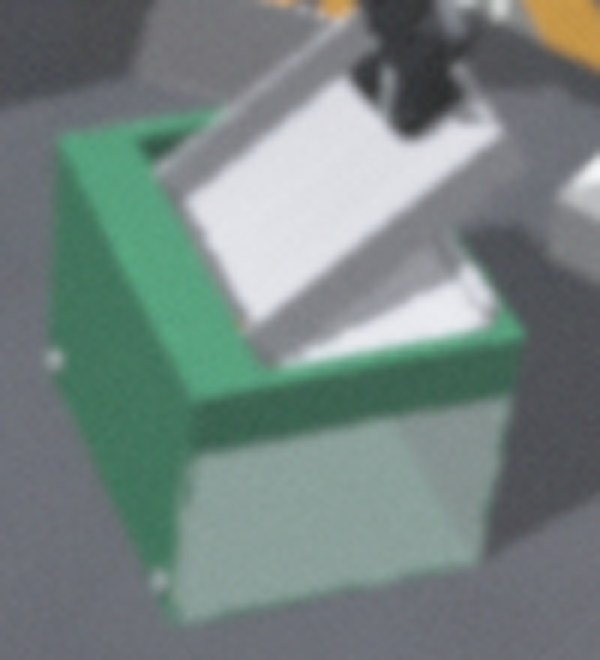

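Emit:
{"name": "drive_tool", "arguments": {"moves": [[1,[-0.3,0,-0.5],0],[1,[-0.6,0,-1],0],[1,[-0.6,0,-1],0],[1,[-0.6,0,-1],0]]}}

```text
clock: 79.18
eef_pos: [513.7, 390.8, 241.0]
tcp_rot: [-3.119, -0.001, 1.004]
contact_force: [2.6, 3.9, -4.4]
opening: 0.17
```

```bash
python3 -c "
from h import *
hv('h14')
a=cv2.imread('pics/h14.png');b=cv2.resize(a[65:175,260:360],None,fx=6,fy=6,interpolation=cv2.INTER_CUBIC);cv2.imwrite('pics/h14d.png',cv2.convertScaleAbs(b,alpha=1.3))
print([(np.round(a['at'],1).tolist(),round(a['score'],2)) for a in r.spot_point('stamp','scene')],[(np.round(a['at'],1).tolist(),round(a['score'],2)) for a in r.spot_point('stamp','top')])"
```

```text
tcp hop [ 40.    1.6 241. ] yaw 1.004 F [ 3.1  3.5 -4. ] T [ 1.1  -1.02 -0.42] t 79.225 open 0.173
[] [([107.8, 212.4], 0.52), ([125.0, 190.3], 0.51), ([107.5, 185.1], 0.46), ([94.0, 200.1], 0.45)]
```

View pics/h14d.png

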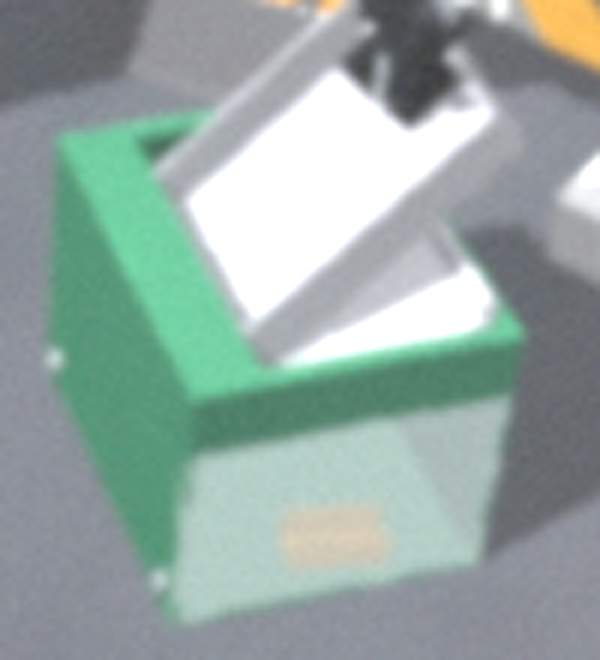

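Emit:
{"name": "drive_tool", "arguments": {"moves": [[1,[0,0,0],0],[1,[0,0,0],0],[1,[0.5,0,0.3],0],[1,[1.2,0,0.5],0],[1,[1.9,0,0.5],0],[1,[2.4,0,0.5],0],[1,[2.4,0,0.5],0],[1,[2.4,0,0.5],0]], "grip_force": 100}}

```text
clock: 80.32
eef_pos: [526.5, 411.2, 236.1]
tcp_rot: [-3.119, -0.001, 1.004]
contact_force: [0.5, -0.3, -1.7]
opening: 0.169
```

```bash
python3 -c "
from h import *
hv('h15')
a=cv2.imread('pics/h15.png');b=cv2.resize(a[65:175,260:360],None,fx=6,fy=6,interpolation=cv2.INTER_CUBIC);cv2.imwrite('pics/h15d.png',cv2.convertScaleAbs(b,alpha=1.3))"
```

```text
tcp hop [ 64.1   1.9 236. ] yaw 1.004 F [-0.8 -0.2 -1.7] T [-0.17  0.08  0.02] t 80.375 open 0.166
```

View pics/h15d.png

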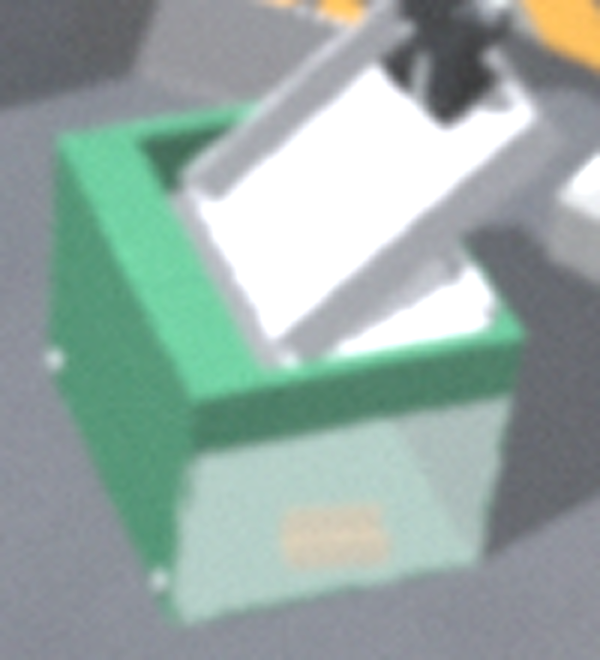

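Emit:
{"name": "drive_tool", "arguments": {"moves": [[1,[0.5,0,-1],0],[1,[1,0,-3],0],[1,[1,0,-5.5],0],[1,[1,0,-8],0],[1,[1,0,-10.5],0],[1,[1,0,-13],0],[1,[1,0,-15],0],[1,[1,0,-15],0]]}}

```text
clock: 81.38
eef_pos: [535.4, 418.3, 388.5]
tcp_rot: [-3.12, -0.005, 1.004]
contact_force: [0.6, 0.2, -2.9]
opening: 0.176
```

```bash
python3 -c "
from h import *
hv('h16')
a=cv2.imread('pics/h16.png');b=cv2.resize(a[45:175,260:380],None,fx=4.6,fy=4.6,interpolation=cv2.INTER_CUBIC);cv2.imwrite('pics/h16d.png',cv2.convertScaleAbs(b,alpha=1.3))
snap('top','h16t')
a=cv2.imread('pics/h16t.png');b=cv2.resize(a[140:270,60:200],None,fx=4.6,fy=4.6,interpolation=cv2.INTER_CUBIC);cv2.imwrite('pics/h16td.png',b)"
```

```text
tcp hop [ 74.4  -1.5 386.7] yaw 1.004 F [-0.2  0.  -3. ] T [-0.    0.02 -0.01] t 81.425 open 0.174
```

View pics/h16d.png

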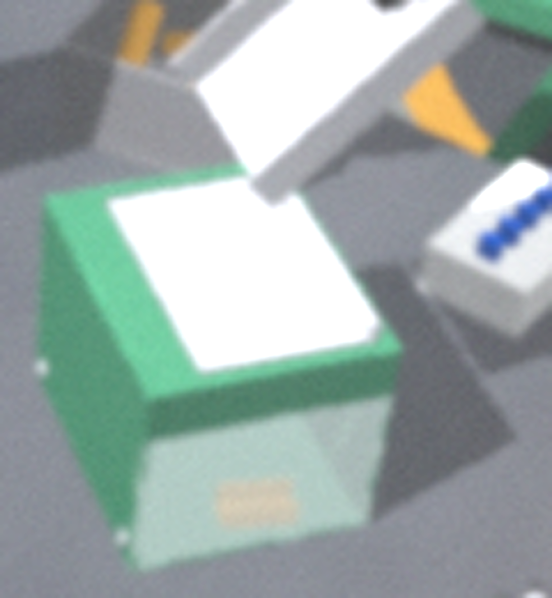

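View pics/h16td.png

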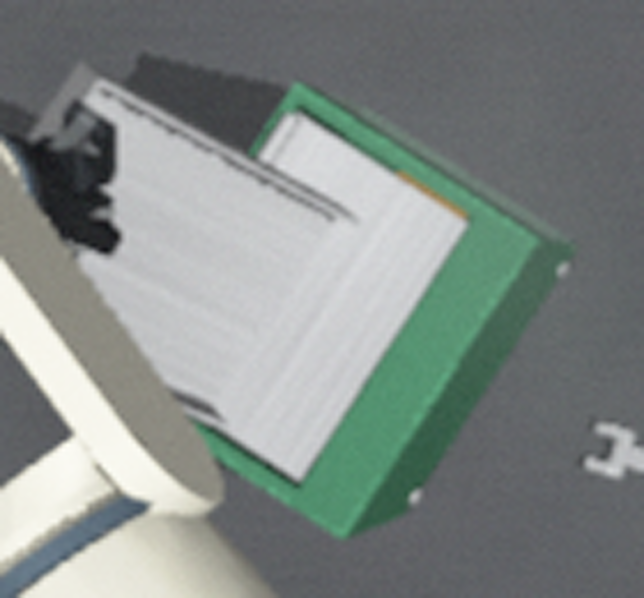

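```bash
python3 -c "
from h import *
f=r.grab_frame('top')
m=r.outline_of('plate','top');print([(x['score'],x['at'],x['mask'].sum()) for x in m])
img=f['color'].astype(int);g=img.sum(2)
k=((g<120)).astype(np.uint8);k[:, :200]=0;k[:,300:]=0;k[:125]=0;k[225:]=0
n,l,st,c=cv2.connectedComponentsWithStats(k);i=1+np.argmax(st[1:,4]);print(st[i],c[i])
cs=max(cv2.findContours((l==i).astype(np.uint8),cv2.RETR_EXTERNAL,cv2.CHAIN_APPROX_NONE)[0],key=cv2.contourArea)
R=cv2.minAreaRect(cs);print(R);print([at_z(f,p,6)[:2].round(1).tolist() for p in cv2.boxPoints(R)],at_z(f,R[0],6))
print([(np.round(a['at'],1).tolist(),round(a['score'],2)) for a in r.spot_point('stamp','top')],[(np.round(a['at'],1).tolist(),round(a['score'],2)) for a in r.spot_point('stamp','scene')])
"
```

```text
[(0.73, [246.3, 176.4], np.int64(3014))]Traceback (most recent call last):
  File "<string>", line 7, in <module>
    n,l,st,c=cv2.connectedComponentsWithStats(k);i=1+np.argmax(st[1:,4]);print(st[i],c[i])
                                                     ~~~~~~~~~^^^^^^^^^^
    return _wrapfunc(a, 'argmax', axis=axis, out=out, **kwds)
    return bound(*args, **kwds)
ValueError: attempt to get argmax of an empty sequence
```

View pics/h16t.png

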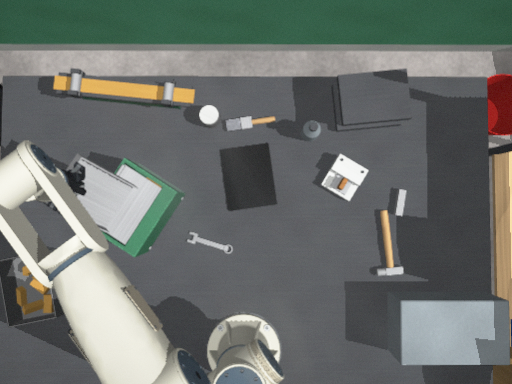

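View pics/h16.png

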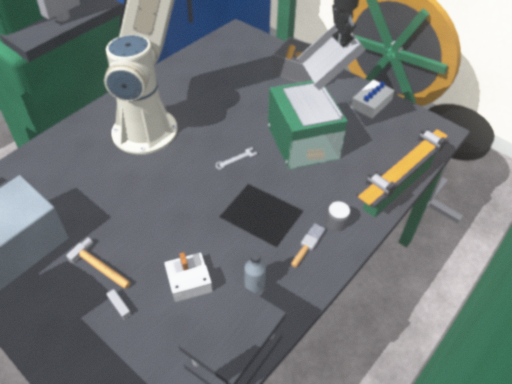

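```bash
python3 -c "
from h import *
f=r.grab_frame('top')
m=r.outline_of('plate','top')[0]['mask'].astype(np.uint8)
cs=max(cv2.findContours(m,cv2.RETR_EXTERNAL,cv2.CHAIN_APPROX_NONE)[0],key=cv2.contourArea)
W=np.array([at_z(f,p[0],6)[:2] for p in cs],np.float32)
R=cv2.minAreaRect(W);print(R);
a=cv2.imread('pics/h16t.png');cv2.imwrite('pics/m.png',cv2.resize(a[135:220,210:290],None,fx=7,fy=7,interpolation=cv2.INTER_CUBIC))
go(660,0,389,.1)
"
```

```text
((592.455810546875, -14.07501220703125), (220.53173828125, 175.45904541015625), 8.13150405883789)
shift [-28.46, 33.01, -1.15] roll 51.8 | rows 7 pos [534.3 417.4 384.9] yaw 1.004 tilt z [-0.02   0.012 -1.   ] open 0.17 F [-0.1  0.1 -3.3] t 81.67
```

View pics/m.png

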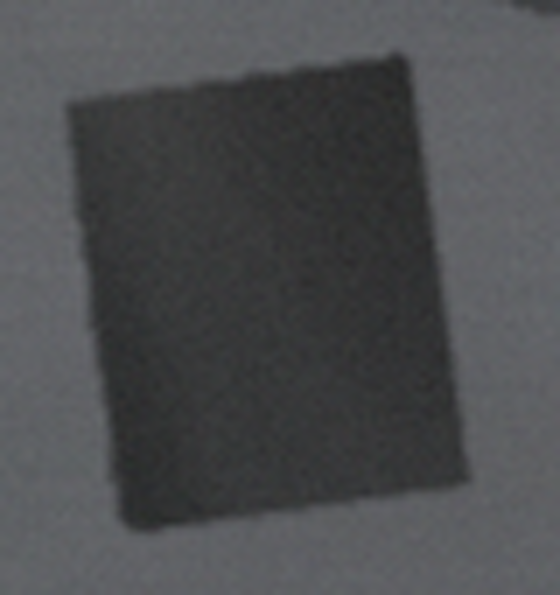

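```bash
python3 -c "
from h import *
go(578.7,-15.8,330,.13)
"
```

```text
shift [-34.16, 27.14, 4.89] roll 50.1 | rows 8 pos [534.3 417.4 384.9] yaw 1.004 tilt z [-0.02   0.012 -1.   ] open 0.17 F [-0.1  0.1 -3.3] t 81.67
```

Emit:
{"name": "drive_tool", "arguments": {"moves": [[1,[-2,1.5,0],3],[1,[-5,4,0],7],[1,[-8.2,6.5,0],12],[1,[-11.5,9,0],17],[1,[-14.8,11.8,0],22],[1,[-18,14.3,0.5],27],[1,[-21.3,17,1],32],[1,[-24.6,19.5,2],37],[1,[-28,22.2,3],42],[1,[-31,24.7,4],46],[1,[-33.2,26.4,4.5],49],[1,[-34.2,27.1,4.9],50.1]]}}

```text
clock: 83.18
eef_pos: [577.5, -18.1, 329.4]
tcp_rot: [-3.128, 0.019, 0.126]
contact_force: [0.2, 0.3, -2.4]
opening: 0.169
```

```bash
python3 -c "
from h import *
f=snap('scene','k1');go(578.7,-15.8,130,.13)
a=cv2.imread('pics/k1.png');cv2.imwrite('pics/k1c.png',cv2.resize(a[90:250,190:350],None,fx=4,fy=4,interpolation=cv2.INTER_CUBIC))
"
```

```text
shift [0.55, 0.01, 19.89] roll -0.2 | rows 4 pos [577.4 -18.5 328.9] yaw 0.126 tilt z [-0.021  0.011 -1.   ] open 0.172 F [-0.3 -1.4 -4.5] t 83.22
```

View pics/k1c.png

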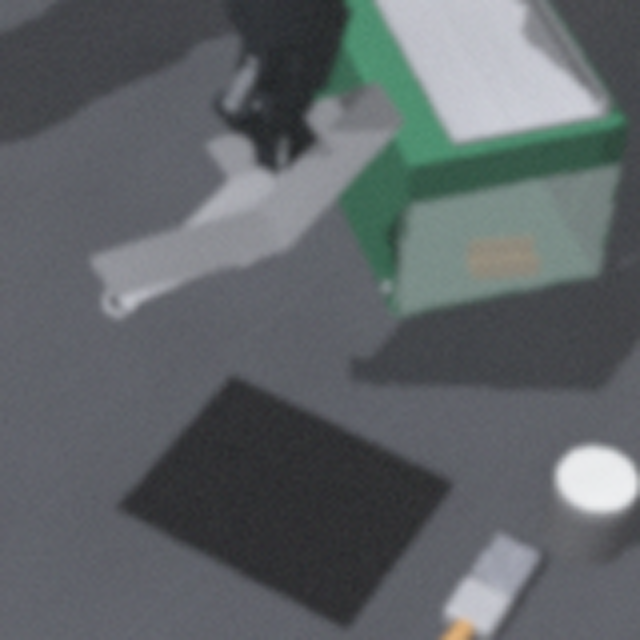

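Emit:
{"name": "drive_tool", "arguments": {"moves": [[1,[0.1,0,2],0],[1,[0.2,0,5],0],[1,[0.3,0,8.5],0],[1,[0.4,0,12],0],[1,[0.5,0,15.5],0],[1,[0.5,0,18],0],[1,[0.5,0,19.2],0],[1,[0.5,0,19.5],0],[1,[0.5,0,19.5],0]]}}

```text
clock: 84.35
eef_pos: [578.9, -15.6, 134.8]
tcp_rot: [-3.128, 0.018, 0.126]
contact_force: [0.1, 0.4, -3.2]
opening: 0.17
```

```bash
python3 -c "
from h import *
f=snap('scene','k2');go(578.7,-15.8,100,.13)
a=cv2.imread('pics/k2.png');cv2.imwrite('pics/k2c.png',cv2.resize(a[130:250,190:340],None,fx=5,fy=5,interpolation=cv2.INTER_CUBIC))
"
```

```text
shift [0.03, 0.06, 3.49] roll -0.2 | rows 1 pos [579.  -15.7 135. ] yaw 0.126 tilt z [-0.019  0.011 -1.   ] open 0.17 F [ 0.1 -0.4 -2.9] t 84.4
```

View pics/k2c.png

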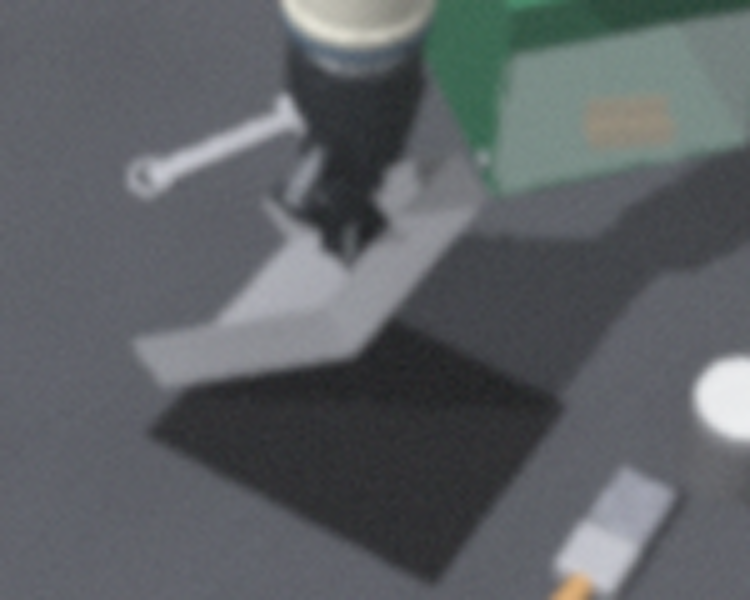

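```bash
python3 -c "
from h import *
f=r.grab_frame('scene');p=r.sense()['eef_pos']
q=lambda x,y:np.array([190+x/5-.4,130+y/5-.4])
s,res,w=fitpan(f,{(-95,-75,35):q(133,342),(-95,-75,0):q(163,388),(95,-75,0):q(354,357),(95,-75,35):q(338,310),(95,75,0):q(482,205)},.126,p+[8,1,48],.6)
print(s-np.r_[p,0],res.tolist(),'rim',w(s,(-95,0,0)),'rear',w(s,(95,0,0)))"
```

```text
[ 4.04307824  2.558344   47.11575256  0.70683303] [[-0.3, 0.2], [-0.1, -0.5], [0.9, 0.5], [-2.4, 0.5], [2.1, -0.6]] rim [489.22393539 -25.04421915  43.44554779] rear [632.55882524  -6.8878376  166.83701897]
```

Emit:
{"name": "drive_tool", "arguments": {"moves": [[1,[0.4,0,1],0],[1,[0.8,0,2.2],0],[1,[0.8,0,3.2],0],[1,[0.8,0,3.8],0],[1,[0.8,0,3.8],0]]}}

```text
clock: 85.08
eef_pos: [586.2, -14.3, 96.5]
tcp_rot: [-3.128, 0.018, 0.126]
contact_force: [0.1, -0.3, -2.8]
opening: 0.172
```

Emit:
{"name": "drive_tool", "arguments": {"moves": [[1,[0,0,0],0],[1,[0,0,0],0],[1,[0.9,0,0.7],0],[1,[1.9,0,1.5],0],[1,[2.8,0,2.3],0],[1,[3.6,0,3.2],0],[1,[4.4,0,4.2],0],[1,[5,0,5.2],0],[1,[5.6,0,6.2],0],[1,[6.1,0,7.3],0],[1,[6.4,0,8.2],0],[1,[6.6,0,8.8],0]], "grip_force": 20}}

```text
clock: 86.58
eef_pos: [651.7, -4.8, 7.3]
tcp_rot: [-3.129, 0.016, 0.126]
contact_force: [3.1, 1.6, 3.1]
opening: 0.173
```

```bash
python3 -c "
from h import *
f=snap('scene','k3');go(651,-6.3,5,.13)
a=cv2.imread('pics/k3.png');cv2.imwrite('pics/k3c.png',cv2.resize(a[130:250,190:340],None,fx=5,fy=5,interpolation=cv2.INTER_CUBIC))
"
```

```text
shift [-0.05, 0.15, 0.16] roll -0.2 | rows 1 pos [651.3  -4.7   6.7] yaw 0.126 tilt z [-0.018  0.011 -1.   ] open 0.175 F [4.9 2.1 5.5] t 86.62
```

View pics/k3c.png

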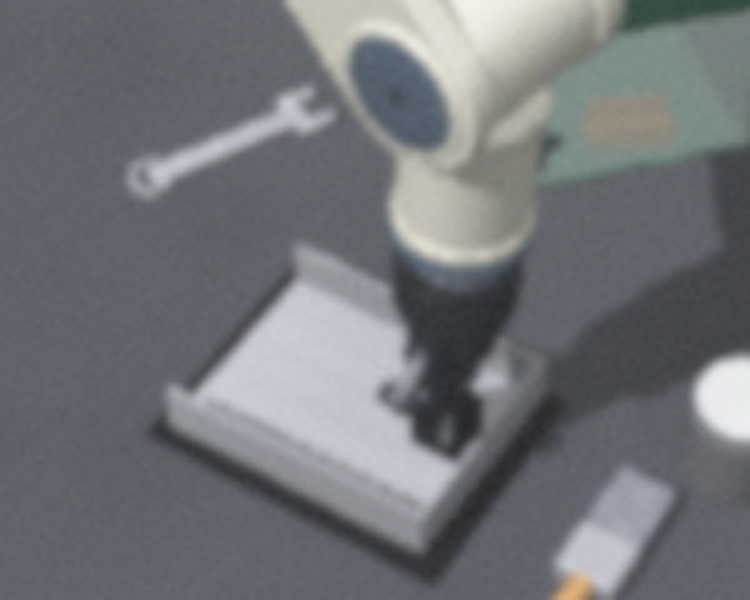

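Emit:
{"name": "drive_tool", "arguments": {"moves": [[1,[0,0,0.3],0],[1,[0,0,0.4],0],[0.6,[0,0,0.2],0],[0.6,[0,0,0.1],0],[0.6,[0,0,0],0],[0.5,[0,0,0],0],[0.5,[0,0,-4],0],[0.5,[0,0,-9],0],[0.5,[0,0,-14],0],[0.5,[-5,0,-17],0],[0.5,[-11,0,-18],0],[0.5,[-17,0,-18],0]]}}

```text
clock: 88.12
eef_pos: [484.8, -28.3, 190.3]
tcp_rot: [-3.129, 0.015, 0.126]
contact_force: [-1.0, -0.2, 0.7]
opening: 0.499
```

Emit:
{"name": "drive_tool", "arguments": {"moves": [[0.5,[-5,2,0],0],[0.5,[-10,5,0],0],[0.5,[-12,9,0],0],[0.5,[-12,14,0],0],[0.5,[-12,14,0],0],[0.5,[-12,14,0],0]]}}

```text
clock: 88.88
eef_pos: [382.9, -182.1, 190.1]
tcp_rot: [-3.128, 0.015, 0.125]
contact_force: [-0.3, -0.6, 0.4]
opening: 0.5
```

```bash
python3 -c "
from h import *
f=snap('scene','k4');g=snap('top','k4t');go(0,0,0)
a=cv2.imread('pics/k4.png');b=cv2.imread('pics/k4t.png')
cv2.imwrite('pics/k4c.png',np.hstack([cv2.resize(a[70:250,190:350],None,fx=2.5,fy=2.5,interpolation=cv2.INTER_CUBIC),cv2.resize(b[135:215,205:285],None,fx=5.0,fy=5.625,interpolation=cv2.INTER_CUBIC)]))
cv2.imwrite('pics/k4h.png',np.hstack([cv2.resize(cv2.convertScaleAbs(a[75:170,260:350],alpha=1.3),None,fx=4.2,fy=4.2,interpolation=cv2.INTER_CUBIC),cv2.resize(b[150:260,75:190],None,fx=3.627,fy=3.627,interpolation=cv2.INTER_CUBIC)[:399]]))
cv2.imwrite('pics/k4r.png',cv2.resize(b[145:205,315:375],None,fx=8,fy=8,interpolation=cv2.INTER_CUBIC))
"
```

```text
shift [-35.41, -22.59, 19.85] roll 0 | rows 8 pos [ 383.1 -181.5  190.1] yaw 0.127 tilt z [-0.017  0.011 -1.   ] open 0.499 F [-0.3  0.1 -0.1] t 88.97
```

View pics/k4c.png

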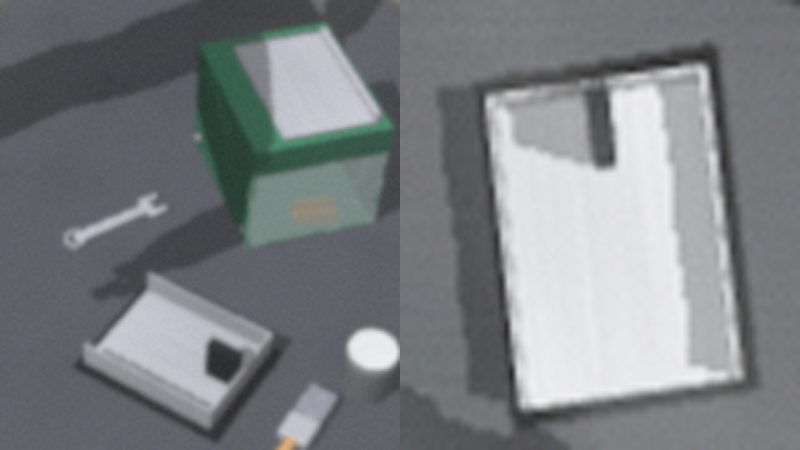

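View pics/k4h.png

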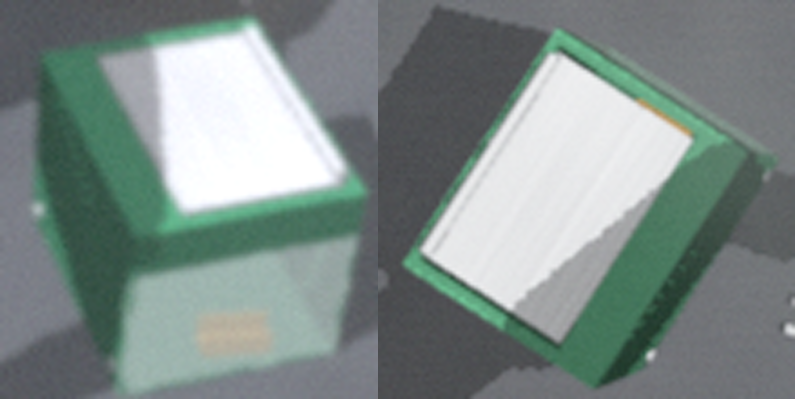

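View pics/k4r.png

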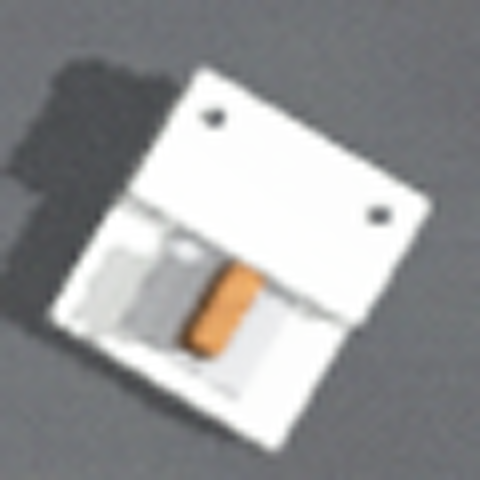

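```bash
python3 -c "
from h import *
f=r.grab_frame('scene');g=r.grab_frame('top')
q=lambda x,y:np.array([205+(x-400)/5-.4,135+y/5.625-.4])
x,res=fit([(g,q(487,95),(95,75,41)),(g,q(708,65),(95,-75,41)),(g,q(520,410),(-95,75,41)),(g,q(742,380),(-95,-75,41))],[590,-10,.09]);print('pan',x,res.tolist())
d=x[:2]-[592.5,-14];c,s=np.cos(.142),np.sin(.142);print('in mat',c*d[0]+s*d[1],-s*d[0]+c*d[1],x[2]-.142)
k=lambda x,y:np.array([315+x/8-.4,145+y/8-.4])
x,res=fit([(g,k(235,262),(-5,8,80)),(g,k(264,277),(-5,-8,80)),(g,k(182,345),(-45,8,80)),(g,k(213,360),(-45,-8,80))],[587,-342,-.54]);print('scr',x,res.tolist())
xr,res=fit([(g,k(203,66),(60,55,52)),(g,k(432,204),(60,-55,52)),(g,k(128,200),(0,55,52)),(g,k(358,325),(0,-55,52)),(g,k(50,315),(-60,55,30)),(g,k(275,450),(-60,-55,30))],[585,-340,-.5]);print('rack',xr,res.tolist())
d=x[:2]-xr[:2];c,s=np.cos(xr[2]),np.sin(xr[2]);print('scr in rack',c*d[0]+s*d[1],-s*d[0]+c*d[1],x[2]-xr[2])
h=lambda x,y:np.array([260+x/4.2-.4,75+y/4.2-.4]); t=lambda x,y:np.array([75+(x-378)/3.627-.4,150+y/3.627-.4])
for z in (0,11,22): print(z,'scene corners',[hop(at_z(f,h(*p),z)) for p in [(197,315),(270,315),(200,357),(272,355)]])
for z in (0,22,60,120,170): print(z,'top',[hop(at_z(g,t(*p),z)) for p in [(638,98),(690,130)]])
"
```

```text
pan [ 5.87856312e+02 -1.43495931e+01  1.21650813e-01] [[0.1, 0.1], [-0.1, 0.2], [0.1, -0.1], [-0.1, -0.1]]
in mat -4.646424629547316 0.3111155334489003 -0.02034918734829977
scr [ 5.85110912e+02 -3.41968609e+02 -5.51621323e-01] [[-0.4, -0.3], [0.2, 0.4], [-0.0, -0.4], [0.2, 0.3]]
rack [ 5.86825070e+02 -3.42251486e+02 -5.34268296e-01] [[-0.1, 0.5], [-0.4, -0.1], [0.3, -0.9], [-0.1, 0.2], [0.2, 0.3], [0.1, -0.0]]
scr in rack -1.61931947674122 -0.6294133525186926 -0.01735302688547924
0 scene corners [array([-11.5, -40.5,   0. ]), array([ 50.2, -57.9,   0. ]), array([-27.3, -89.4,   0. ]), array([  33.3, -104. ,    0. ])]
11 scene corners [array([-16.5, -50.9,  11. ]), array([ 44.7, -68. ,  11. ]), array([-32.1, -99.3,  11. ]), array([  27.9, -113.8,   11. ])]
22 scene corners [array([-21.5, -61.2,  22. ]), array([ 39.1, -78.2,  22. ]), array([ -37. , -109.2,   22. ]), array([  22.5, -123.5,   22. ])]
0 top [array([ 36.2, -91.8,   0. ]), array([-22.4, -93.2,   0. ])]
22 top [array([ 31.2, -93.4,  22. ]), array([-26.6, -94.8,  22. ])]
60 top [array([ 22.6, -96.3,  60. ]), array([-33.9, -97.6,  60. ])]
120 top [array([   9. , -100.7,  120. ]), array([ -45.4, -102. ,  120. ])]
170 top [array([  -2.3, -104.4,  170. ]), array([ -55. , -105.6,  170. ])]
```

```bash
python3 -c "
from h import *
f=r.grab_frame('scene')
h=lambda x,y:np.array([260+x/4.2-.4,75+y/4.2-.4])
for p in [(130,275),(235,258),(345,240),(130,385),(335,350)]:
  o,d=ray(f,h(*p)); A=np.array(hop(o)); B=np.array(hop(o+d*1000))
  t=(-120-A[1])/(B[1]-A[1]); print(p,'on wall',(A+t*(B-A)).round(), 'floor',hop(at_z(f,h(*p),4)))
a=f['color'][125:165,285:350].astype(np.float32)
hsv=cv2.cvtColor(f['color'],cv2.COLOR_RGB2HSV)
c=f['color'].astype(float);m=(c[:,:,0]-c[:,:,2]).clip(0)
import sys
o=(c[:,:,0]-c[:,:,1]); cc=cv2.resize(((o[75:170,260:350]+40)*3).clip(0,255).astype(np.uint8),None,fx=6,fy=6,interpolation=cv2.INTER_CUBIC);cv2.imwrite('pics/k5.png',cc)
"
```

```text
(130, 275) on wall [-112. -120.  145.] floor [-52.5  19.3   4. ]
(235, 258) on wall [ -23. -120.  141.] floor [45.5 14.8  4. ]
(345, 240) on wall [  73. -120.  137.] floor [151.1  10.5   4. ]
(130, 385) on wall [-103. -120.   18.] floor [ -97.6 -107.8    4. ]
(335, 350) on wall [  84. -120.    8.] floor [  86.1 -116.7    4. ]
```

View pics/k5.png

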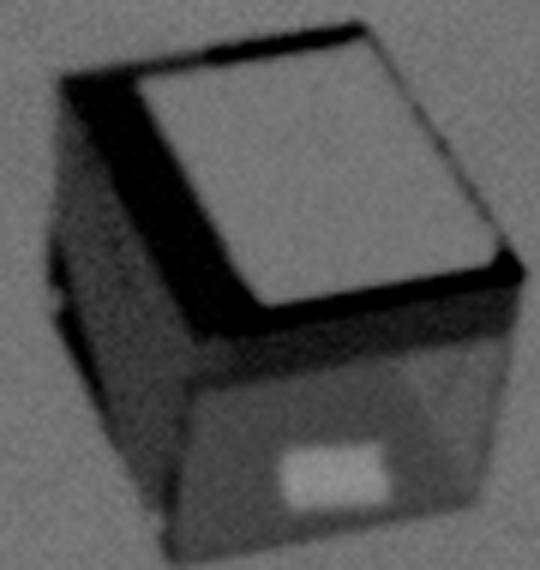

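```bash
python3 -c "
from h import *
print(r.sense()['contact_force'],r.sign_off())"
```

```text
the job is handed in; nothing more can be done
[ 0.77748428 -0.04831043  0.57807497] None
```

I handed the job in at about 89 s. From the cameras the task looks done, with two points I could not confirm: three of the four stampings are hidden inside the hopper, and one joint may have touched its limit.

**What I did**
- The scraper went into the slot until it met the stop and was released.
- Four stampings were on the bench. I put all four in the pan.
- The moves cannot tilt the tool, so I let the pan pivot in a loosened grip. I pushed the flap open with the pan's rim, hooked the front corners of its walls under the hopper's cover, and lifted. All four slid out.
- The pan then went rim-first onto the mat and was lowered level.

**Last checks**
- **Scraper:** about 1.6 mm from fully home, 0.6 mm off centre and turned 0.02 rad.
- **Pan:** empty and level, 5 mm off the mat's centre and turned 0.02 rad from it.
- **Flap and bench:** the flap looks shut. The other things look unmoved, and no brass shows on the bench or in the pan.
- **Gripper:** open and clear of everything.

**Not confirmed or out of line**
- **Stampings:** only one shows through the hopper's clear wall. I take the other three to be in the part the cameras cannot see, because they appear nowhere else.
- **Joint 3:** while testing how far the arm could reach, it read 0.058 against a listed limit of 0.06 for a moment. The wrist force then peaked at about 100 N, under the 120 N limit.
- **Bench touch:** I touched the bench with the closed fingers to find their true height, at 46 N. The fingertips are about 30 mm higher than the reported tool position says.
- **Scraper grasp:** my first try at the scraper missed because of that offset.
- **Stampings while carrying:** they crept towards the rim as I carried the tilted pan, but none fell out early.

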